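Empty the used-tube tub under the low hood

ROBOT

A 6-joint arm with a two-finger parallel gripper is mounted at the origin on a cart in front of the work surface, level with it; the furniture and walls round the work are solid. World frame = base frame: x ahead of the robot, y to its left, z up, the work surface at z = 0. Lengths are in mm, angles in rad, forces in N, time in s.
With the tool pointing down it reaches from about 350 to 1000 mm from the base axis. Payload 7.1 kg.
Tool frame: the origin (TCP) lies at the very end of the fingers, on their centre line; the grasp point (between the pads) lies behind it (grasp_offset is the z of the grasp point in the tool frame, in mm); z points along the fingers, y is the direction in which the jaws open and shut (so a half turn about z gives the same grasp; the last joint's range is limited). The gripper opens to 85 mm and grips with 20 to 120 N. Pads are 22 mm wide; open, the fingers measure 114 mm over their backs; the gripper's body (76 mm by 85 mm) begins 54 mm behind the grasp point. The pads swing forward as they close: fully open they stand 13 mm farther back than shut.
Start: joints at [-1.248, 0.423, 1.63, -0, 1.089, -0.019], TCP at [209.507, -588.822, 231.319] pointing down, gripper open.
Joint ranges: [-3, 3], [-0.9, 2.11], [0.09, 2.58], [-1.31, 4.45], [0.11, 2.69], [-2.54, 2.54]. Speed limits (rad/s): [2.39, 2.39, 3.01, 3.14, 3.14, 3.14].

INTERFACE

Orientations are given as [roll, pitch, yaw] about the fixed x, y, z axes, in that order (R = Rz(yaw) Ry(pitch) Rx(roll)).
In Python, from workcell import * gives the robot as it stands.
- The arm moves only by the tool apply_moves, never from a script. Its argument "commands" is text: rows parted by semicolons, each of 7 numbers parted by spaces: the opening in per cent of the stroke, from 0 (shut) to 100 (fully open), then the shift along the tool's x, y, z in cm, then the turn, a rotation vector about the tool's x, y, z in degrees. A call has exactly 5 rows; each row is the pose to reach, as a shift and turn from the pose commanded when the call began, along the tool's axes at that moment; what a row does not reach only later rows make up. A row lasts 1/10 s, in which the tool goes at most 50 mm and 8.59 degrees, less where a joint would pass 70% of its speed; a pose out of reach is approached as far as the arm can. A call with a gripper value outside its range is refused whole. The fingers move at their own pace and stop on an object; "newtons" is the grip in N (left out, the last holds). Time passes only in rows, so rows that repeat a pose let the fingers close, or fill a call up. It gives the time, the measured TCP pose, the force and the opening at its end, in the units of the state.
- get_obs(): the state, without advancing time (a new reading comes with each control period).
- read_camera(name): name is "scene" or "top" or "wrist"; returns a dict with "image" (384x512x3 uint8, red, green, blue), "z_map" (384x512 float32, mm along the optical axis (not along the pixel's ray), 0 where there is no reading), "fx", "fy", "cx", "cy" (pixels), "T" (4x4, takes a point from camera to world coordinates); the wrist camera has in their place "hand_eye" (4x4, takes a point from camera to tool coordinates, whose origin is the TCP and whose axes are the flange's). Camera axes: x right, y up, looking along -z (the intrinsics and any distortion apply to the point x, -y, -z); pixel columns grow to the right and rows downward; lengths in mm; the calibration is good to about 2 mm. The wrist camera is an equidistant fisheye: a pixel r from the principal point sees the ray r / f radians off the axis. A picture is of the moment at which its call begins: read the wrist's pose just before it.
- job_done(): hands the job in, once; it reports no verdict.
The state is a dict: "clock": time; "qpos": joint angles; "dq": joint speeds; "joint_torque": joint torques, N m; "position": TCP position; "tool_rot": TCP orientation; "ft_force": force on the tool from outside, world axes, zero at the start; "torque": the same for the moment, N m; "width": opening from 0.0 (shut) to 1.0 (fully open).
Only numpy, scipy, OpenCV 4.12 (cv2) and the standard library are available. Lean on these libraries where they do the work, as an engineer would, in place of code of your own. Each camera call takes 0.05 s, during which the arm holds its last target.

TASK

Turn the dial on top of the low bench hood until its pointer stands at the long bar mark, and leave it there while you gather every capped sample tube lying on the bench in front of the hood into the tall white tub. With all of them in the tub, bring it by its handle in under the hood's low roof and tip all the tubes out onto the hood's tray without banging the tub against the hood, then stand the empty tub upright in the middle of its round mat and turn the dial back to the dot mark. Leave the other things on the bench where they are.

Things in the scene. Friction and masses are not known exactly. Their poses are not given: they have to be found in the camera images.
- tray_floor (a point): Centre of the hood's steel floor, which is the tray, 4 mm above the bench; axes as the hood's. The tray reaches from 120 mm right of this point (right wall) to 121 mm left (lip) and from 85 mm before it (lip) to 84 mm behind it (back wall). Below the roof there are 221 mm above this point.
- dial_grip (a point): Dial on the fan module, turning about a vertical axis. This point: on the axis, half-way up its finger bar, which is 50 mm long (this frame's x), 13 mm thick (y) and 26 mm high, on a skirt of radius 29 mm (top 13 mm below this point); round it a flat black ring of radius 50 mm (20 mm below). -x is the direction of its white pointer line. It turns with light friction and stays where it is left.
- dial (a joint): Angle of the dial in rad, growing counter-clockwise seen from above, stops at -1.75 and 1.75; at 0 the pointer looks to the hood's front.
- pointer (a point): Tip of the dial's pointer direction, 40 mm from the dial's axis; it turns with the dial.
- bar_mark (a point): Long white bar mark on the ring round the dial, 40 mm from the dial's axis, fixed. The ring is turned differently from start to start.
- dot_mark (a point): White dot mark on the same ring, 40 mm from the dial's axis, fixed, 1.2 rad clockwise of the bar mark seen from above.
- tub_center (a point): Tall white open tub, 118 mm long (x), 72 mm wide (y) at the base and 96 mm at the rim, 150 mm high, walls 4 mm, floor 5 mm, 130 g. This point: its centre, 75 mm above its underside; z points to the mouth, -x to the handle side. The walls are slick: tubes slide out when it is tipped about its handle (about x) to 15 or 20 degrees beyond level.
- tub_handle (a point): Grip point on the tub's straight round rubber-covered handle, 20 mm in diameter, which runs 150 mm along -x from the wall, 100 mm above the tub's underside, to a 26 mm end knob. This point: on the bar's axis, 110 mm out from the wall (169 mm from the tub's centre line); axes as the tub's. Held here, the fingers stay in front of the hood while the tub is centrally under its roof.
- mat_center (a point): Centre of the tub's round black mat, 156 mm in diameter and 3 mm thick, fixed; this point is 1.5 mm above the bench. The centrifuge, taller than the tub, stands behind the mat and left of the hood: roughly everything beyond x = 0.58 m and left of y = 0.28 m (robot frame) is its, so the tub goes under the roof from the front or front left.
- tube_gold_mid (a point): Capped sample tube, gold cap, 88 mm long along y (the cap is the last 19 mm on the -y side), barrel 13 mm and cap 17 mm thick (10 mm and 14 mm where the fingers meet its sides); it lies flat and does not roll. This point is 8.5 mm above its underside, at mid length. It may be absent.
- tube_blue_mid (a point): Capped sample tube, blue cap, 88 mm long along y (the cap is the last 19 mm on the -y side), barrel 13 mm and cap 17 mm thick (10 mm and 14 mm where the fingers meet its sides); it lies flat and does not roll. This point is 8.5 mm above its underside, at mid length. It may be absent.
- tube_green_mid (a point): Capped sample tube, green cap, 88 mm long along y (the cap is the last 19 mm on the -y side), barrel 13 mm and cap 17 mm thick (10 mm and 14 mm where the fingers meet its sides); it lies flat and does not roll. This point is 8.5 mm above its underside, at mid length. It may be absent.
- tube_orange_mid (a point): Capped sample tube, orange cap, 88 mm long along y (the cap is the last 19 mm on the -y side), barrel 13 mm and cap 17 mm thick (10 mm and 14 mm where the fingers meet its sides); it lies flat and does not roll. This point is 8.5 mm above its underside, at mid length. It may be absent.
- sleeve: Red tube sleeve lying flat, 86 mm long; a bystander, to be left alone. Origin at the centre of its underside.
- timer: Bench timer, 64x62x22 mm; a bystander, to be left alone. Origin at the centre of its underside.
- marker: Black and grey marker lying flat, 138 mm long; a bystander, to be left alone. Origin at the centre of its underside.
- bottle: Brown dropper bottle, 33 mm in diameter, 106 mm high; a bystander, to be left alone. Origin at the centre of its underside.
- hood: Low bench hood, fixed: clear roof over a tray, with a back wall and a clear right wall; front (to the robot) and left side are open. 180 mm deep (x, to the back), 252 mm wide (y, to the left). Origin: centre of its underside. Roof underside 225 mm above the bench; lips 30 mm high along front and left. On the roof: a 14 mm front rail and a grey fan module with the dial. Thin post at left rear.
Mind the look-alikes: they are no part of the job. Leave any green look-alike of the part that bears mat_center alone.

How it is judged:
By the outcome, as a careful person would: the job done as asked, in the order asked, and still so for the second after the job is handed in, with the robot touching nothing.
Of tube_gold, tube_blue, tube_green, tube_orange only 2 to 4 are there at a start; the rules pass over those that are not, and their reading is None.
At some moment in a run one of tube_gold, tube_blue, tube_green, tube_orange may be knocked a few centimetres aside while the robot is not near it.
It also fails if it takes over 210 s, if anything falls off the work surface, if the arm or the gripper's body presses on something with over 40 N, if the wrist force passes 120 N, or if a joint passes its speed limit or range.

## Working session

There is one attempt and no reset: what is moved stays moved. The work goes in short steps, Python scripts to look and compute and a tool call to move; the robot and the scene stay as the last step left them, time stands still between calls to the robot, and variables do not carry over. Pictures are saved under pics/ and viewed, and the job is handed in when it is done.

Besides the shell and the picture viewer there is one more tool, called after "Request:" as name(argument=value, ...), one argument or row to a line, values as JSON. apply_moves: Moves the arm, as the interface text tells. Its arguments: {"type":"object","properties":{"commands":{"type":"string"},"newtons":{"type":"number"}},"required":["commands"]}

```bash
ls; mkdir -p pics; python3 - <<'E'
from workcell import *
import cv2
o=get_obs(); print(o)
for n in ["scene","top","wrist"]:
    c=read_camera(n); cv2.imwrite(f"pics/{n}0.png",c["image"][:,:,::-1])
    print(n,{k:c[k] for k in c if k not in("image","z_map")})
try: print(grasp_offset)
except Exception as e: print(e)
E
```

```text
pics
{'clock': 0.0, 'qpos': array([-1.24798362e+00,  4.23852549e-01,  1.63068697e+00, -1.36586636e-05,
        1.08860099e+00, -1.90283361e-02]), 'dq': array([-0.00025027, -0.00135737, -0.00114495, -0.0001152 , -0.00115376,
       -0.00071586]), 'joint_torque': array([-1.75926030e-03, -5.57383490e+01, -2.81741667e+01, -1.97263616e-04,
        7.36025395e-03,  1.69709989e-05]), 'position': array([ 209.34478806, -588.31774149,  230.53957011]), 'tool_rot': array([-3.14004484e+00, -1.73621380e-05,  3.41847378e-01]), 'ft_force': array([ 1.03803696,  0.54316029, -0.56670731]), 'torque': array([ 0.05612593, -0.05514063, -0.00594936]), 'width': 0.999202750870066}
scene {'fx': 436.03697567969976, 'fy': 436.03697567969976, 'cx': 259.1626257763818, 'cy': 189.24570521982872, 'T': array([[ 5.96648029e-01,  4.27686801e-01, -6.79039859e-01,
        -4.23697380e+02],
       [-8.02258726e-01,  3.38759048e-01, -4.91551873e-01,
        -4.98743630e+02],
       [ 1.98006481e-02,  8.38049108e-01,  5.45235386e-01,
         9.18178321e+02],
       [ 0.00000000e+00,  0.00000000e+00,  0.00000000e+00,
       
[... 258 characters left out ...]
03,  7.05214041e-03,
         1.54412444e+02],
       [ 7.84872838e-03,  8.75055042e-02,  9.96133116e-01,
         1.51823761e+03],
       [ 0.00000000e+00,  0.00000000e+00,  0.00000000e+00,
         1.00000000e+00]])}
wrist {'fx': 297.3186396354542, 'fy': 297.3186396354542, 'cx': 254.95461840004378, 'cy': 189.0887988411817, 'hand_eye': array([[-6.19759731e-04,  9.54662182e-01,  2.97690669e-01,
         7.42221558e+01],
       [ 9.99999639e-01,  7.64662012e-04, -3.70298465e-04,
         1.77691548e-01],
       [-5.81142686e-04,  2.97690332e-01, -9.54662311e-01,
        -1.42894643e+02],
       [ 0.00000000e+00,  0.00000000e+00,  0.00000000e+00,
         1.00000000e+00]])}
-18.700000000000003
```

View pics/scene0.png

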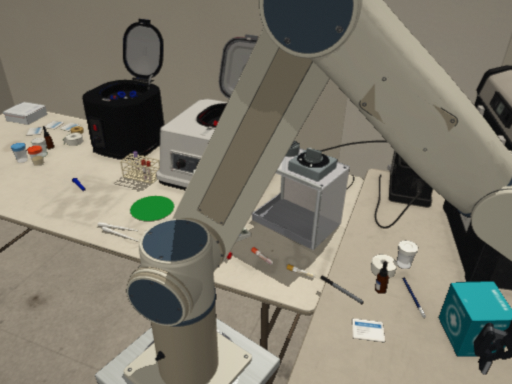

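View pics/top0.png

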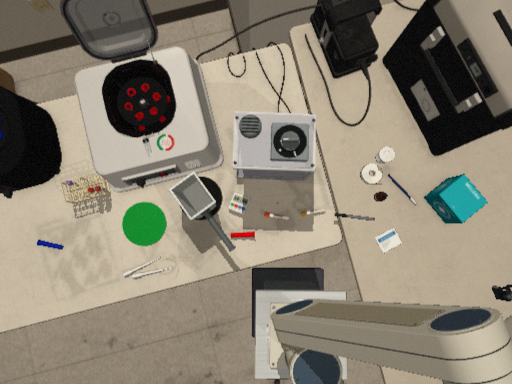

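View pics/wrist0.png

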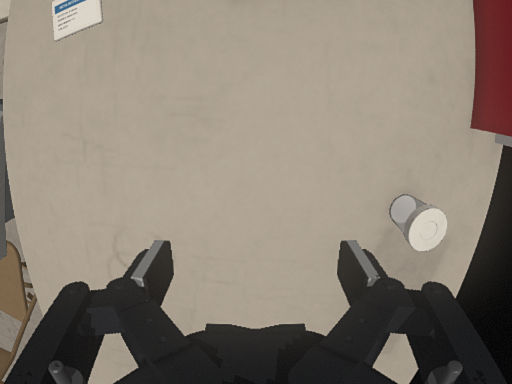

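```bash
cat > h.py <<'E'
from workcell import *
import numpy as np, cv2
from scipy.spatial.transform import Rotation as R
def cast(c,u,v,z):
    d=np.array([(u-c["cx"])/c["fx"],-(v-c["cy"])/c["fy"],-1.0])
    T=c["T"]; w=T[:3,:3]@d; p=T[:3,3]; return p+w*(z-p[2])/w[2]
def proj(c,P):
    T=c["T"]; q=T[:3,:3].T@(np.array(P)-T[:3,3]); return np.array([c["cx"]+c["fx"]*q[0]/-q[2], c["cy"]-c["fy"]*q[1]/-q[2]])
def zpt(c,u,v):
    u,v=int(round(u)),int(round(v)); z=c["z_map"][v,u]
    q=np.array([(u-c["cx"])/c["fx"]*z,-(v-c["cy"])/c["fy"]*z,-z]); return c["T"][:3,:3]@q+c["T"][:3,3]
def cloud(c):
    v,u=np.mgrid[0:384,0:512]; z=c["z_map"]
    q=np.stack([(u-c["cx"])/c["fx"]*z,-(v-c["cy"])/c["fy"]*z,-z],-1)
    return q@c["T"][:3,:3].T+c["T"][:3,3]
def save(n,im,box=None,s=1):
    if box: im=im[box[1]:box[3],box[0]:box[2]]
    im=cv2.resize(im,None,fx=s,fy=s,interpolation=cv2.INTER_CUBIC)
    cv2.imwrite(f"pics/{n}.png",im[:,:,::-1])
def tool():
    o=get_obs(); return o["position"],R.from_euler("xyz",o["tool_rot"])
def wristcam():
    """returns cam dict incl. pose"""
    p,r=tool(); c=read_camera("wrist"); M=np.eye(4);M[:3,:3]=r.as_matrix();M[:3,3]=p
    c["T"]=M@c["hand_eye"]; return c
def wcast(c,u,v,z):
    x,y=(u-c["cx"])/c["fx"],(v-c["cy"])/c["fy"]; t=np.hypot(x,y)
    s=np.sin(t)/max(t,1e-9); d=np.array([x*s,-y*s,-np.cos(t)])
    w=c["T"][:3,:3]@d; p=c["T"][:3,3]; return p+w*(z-p[2])/w[2]
def wproj(c,P):
    q=c["T"][:3,:3].T@(np.array(P)-c["T"][:3,3]); q=q/np.linalg.norm(q); t=np.arccos(-q[2]); n=np.hypot(q[0],q[1])
    return np.array([c["cx"]+c["fx"]*t*q[0]/n, c["cy"]-c["fy"]*t*q[1]/n])
E
python3 - <<'E'
from h import *
c=read_camera("top"); save("topz1",c["image"],(160,90,360,260),4)
np.savez("top0.npz",img=c["image"],z=c["z_map"])
P=cloud(c)
for (u,v) in [(290,141),(290,148),(236,120),(310,165),(175,185),(205,240),(310,150)]: print(u,v,P[v,u].round(1))
E
```

```text
290 141 [619.   60.9 299.9]
290 148 [604.   58.6 270.4]
236 120 [696.4 221.9 233.7]
310 165 [559.5  -5.5 231.8]
175 185 [502.4 419.6 151.2]
205 240 [323.  338.2  -3. ]
310 150 [606.1  -5.8 230.5]
```

View pics/topz1.png

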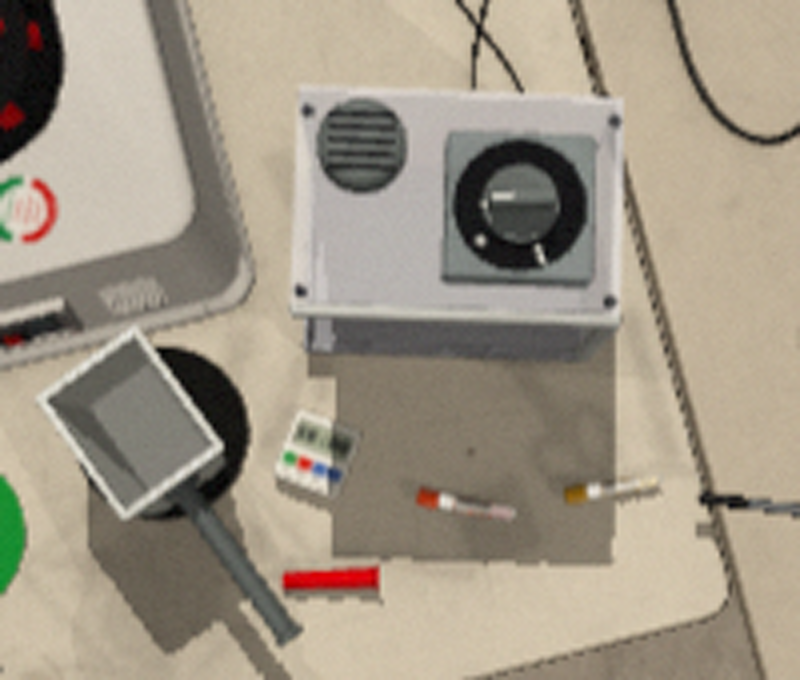

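```bash
python3 - <<'E'
from h import *
c=read_camera("top"); im=c["image"]; P=cloud(c)
f=lambda x,y:(160+x/4-.4,90+y/4-.4)
# roof corners
for n,(x,y),z in [("roofTL",(302,90),232),("TR",(623,99),232),("BR",(618,322),240),("BL",(292,315),240)]:
    u,v=f(x,y); print(n,cast(c,u,v,z).round(1))
# dark ring mask
g=im.max(2); m=((g<45)).astype(np.uint8); m[:,:265]=0;m[:,320:]=0;m[:120]=0;m[165:]=0
cs,_=cv2.findContours(m,cv2.RETR_EXTERNAL,cv2.CHAIN_APPROX_NONE)
k=max(cs,key=len); (x,y),r=cv2.minEnclosingCircle(k); print("ring px",x,y,r)
e=cv2.fitEllipse(k);print(e); C=cast(c,*e[0],270); print("ring c",C)
print("ring z",np.median(P[...,2][m>0]), "bar top", P[139:143,286:294,2].round(0))
for n,(a,b),z in [("bar",(540,254),270),("dot",(481,240),270),("ptr in",(515,196),303),("ptr out",(487,198),290)]:
    q=cast(c,*f(a,b),z); d=q-C; print(n,q.round(1),"r",np.hypot(d[0],d[1]).round(1),"dial ang",np.arctan2(-d[1],-d[0]).round(3))
# tub rim white: z about 150
m=(abs(P[...,2]-150)<6)&(P[...,0]<640)&(P[...,1]>200)&(P[...,1]<520)
m=m.astype(np.uint8); cs,_=cv2.findContours(m,cv2.RETR_EXTERNAL,cv2.CHAIN_APPROX_NONE)
k=max(cs,key=cv2.contourArea); rr=cv2.minAreaRect(k); print("rim",rr); bx=cv2.boxPoints(rr)
print([cast(c,*p,150).round(1) for p in bx])
# handle : z 85..115
m=(P[...,2]>85)&(P[...,2]<125)&(P[...,0]<520)&(P[...,0]>250)&(P[...,1]>150)&(P[...,1]<450)
q=P[m]; print(m.sum()); pts=q[:,:2]; print(cv2.fitLine(pts.astype(np.float32),cv2.DIST_HUBER,0,.01,.01).ravel(), pts.min(0),pts.max(0), q[:,2].max())
print("table z",np.median(P[225:235,265:300,2]))
E
```

```text
roofTL [721.6 225.1 232. ]
TR [717.2 -22.2 232. ]
BR [542.8 -16.9 240. ]
BL [545.7 229.8 240. ]
ring px 289.37017822265625 140.94711303710938 16.146839141845703
((289.3558654785156, 140.8140106201172), (28.488941192626953, 29.66047477722168), 71.9900894165039)
ring c [625.71830978  60.55047666 270.        ]
ring z 267.56414444924417 bar top [[304. 300. 305. 302. 300. 297. 301. 303.]
 [301. 297. 304. 300. 297. 299. 302. 296.]
 [301. 295. 299. 299. 295. 299. 300. 296.]
 [289. 285. 291. 288. 290. 287. 288. 286.]]
bar [588.9  44.9 270. ] r 40.0 dial ang 0.402
dot [599.   88.7 270. ] r 38.8 dial ang -0.811
ptr in [625.3  66.  303. ] r 5.4 dial ang -1.495
ptr out [626.4  85.5 290. ] r 25.0 dial ang -1.598
rim ((192.18649291992188, 195.8189239501953), (38.451725006103516, 31.540706634521484), 53.97262954711914)
[array([487.6, 441.5, 150. ]), array([548.6, 360.9, 150. ]), array([448.6, 286. , 150. ]), array([388.4, 366.5, 150. ])]
444
[  0.7323746   0.6809019 367.91864   291.61804  ] [290.78777359 225.6739884 ] [519.64789592 428.88037636] 124.8342185276008
table z 0.5232233085923781
```

```bash
cat >> h.py <<'E'
import json,os
def log():
    o=get_obs(); a=json.load(open("log.json")) if os.path.exists("log.json") else []
    a.append([o["qpos"].tolist(),o["position"].tolist(),o["tool_rot"].tolist()]); json.dump(a,open("log.json","w"))
    return o
def down(yaw): return R.from_euler("xyz",[np.pi,0,yaw])
def plan(P,Rt,g=100,vmax=40,wmax=7.5,start=None):
    o=log(); p,r=(o["position"],R.from_euler("xyz",o["tool_rot"])) if start is None else start
    P=np.array(P,float); rv=(r.inv()*Rt).as_rotvec()
    n=max(np.linalg.norm(P-p)/vmax,np.degrees(np.linalg.norm(rv))/wmax,1e-6); n=int(np.ceil(n/5))*5
    rows=[]
    for k in range(0,n,5):
        rk=r*R.from_rotvec(rv*k/n); 
        row=[]
        for j in range(1,6):
            d=r.inv().apply((P-p)*j/n) ; d=rk.inv().apply((P-p)*j/n)/10
            w=np.degrees(rv*j/n)
            row.append(f"{g} "+" ".join(f"{x:.2f}".rstrip('0').rstrip('.') for x in d)+" "+" ".join(f"{x:.1f}".rstrip('0').rstrip('.') for x in w))
        print("; ".join(row).replace("-0 ","0 "))
    print("n",n,"from",p.round(1),"clock",round(o["clock"],1),"f",o["ft_force"].round(1),"w",round(o["width"],3))
    return P,Rt
E
python3 - <<'E'
from h import *
s=plan([300,-450,400],down(0.7)); s=plan([620,60,400],down(1.66),start=([300,-450,400],down(0.7)))
E
```

```text
100 1.32 -1 -1.69 0 0 -2.1; 100 2.64 -2.01 -3.38 0 0 -4.1; 100 3.95 -3.01 -5.07 0 0 -6.2; 100 5.27 -4.01 -6.76 0 0 -8.2; 100 6.59 -5.02 -8.45 0 0 -10.3
100 1.48 -0.75 -1.69 0 0 -2.1; 100 2.95 -1.5 -3.38 0 0 -4.1; 100 4.43 -2.26 -5.07 0 0 -6.2; 100 5.9 -3.01 -6.76 0 0 -8.2; 100 7.38 -3.76 -8.45 0 0 -10.3
n 10 from [ 209.4 -588.6  230.9] clock 0.2 f [-0.7  0.2  0.3] w 1.001
100 2.87 -0.92 0 0 0 -2.8; 100 5.73 -1.84 0 0 0 -5.5; 100 8.6 -2.76 0 0 0 -8.3; 100 11.47 -3.68 0 0 0 -11; 100 14.33 -4.6 0 0 0 -13.8
100 3 -0.21 0 0 0 -2.8; 100 6.01 -0.42 0 0 0 -5.5; 100 9.01 -0.64 0 0 0 -8.3; 100 12.01 -0.85 0 0 0 -11; 100 15.01 -1.06 0 0 0 -13.8
100 2.97 0.51 0 0 0 -2.8; 100 5.93 1.02 0 0 0 -5.5; 100 8.9 1.52 0 0 0 -8.3; 100 11.87 2.03 0 0 0 -11; 100 14.84 2.54 0 0 0 -13.8
100 2.76 1.2 0 0 0 -2.8; 100 5.52 2.4 0 0 0 -5.5; 100 8.28 3.6 0 0 0 -8.3; 100 11.05 4.8 0 0 0 -11; 100 13.81 5.99 0 0 0 -13.8Traceback (most recent call last):
  File "<stdin>", line 2, in <module>
  File "h.py", line 52, in plan
    print("n",n,"from",p.round(1),"clock",round(o["clock"],1),"f",o["ft_force"].round(1),"w",round(o["width"],3))
                       ^^^^^^^
AttributeError: 'list' object has no attribute 'round'. Did you mean: 'count'?
```

Request:
apply_moves(
  commands="100 1.3 -1 -1.7 0 0 -2; 100 2.6 -2 -3.4 0 0 -4; 100 4 -3 -5 0 0 -6; 100 5.3 -4 -6.8 0 0 -8; 100 6.6 -5 -8.5 0 0 -10",
)

```text
clock: 0.75
position: [255.3, -518.9, 317.1]
tool_rot: [-3.141, -0.0, 0.518]
ft_force: [0.4, 0.1, 0.4]
width: 0.999
```

Request:
apply_moves(
  commands="100 1.5 -0.8 -1.7 0 0 -2; 100 3 -1.5 -3.4 0 0 -4; 100 4.4 -2.3 -5 0 0 -6; 100 5.9 -3 -6.8 0 0 -8; 100 7.4 -3.8 -8.5 0 0 -10",
)

```text
clock: 1.25
position: [301.1, -448.9, 402.6]
tool_rot: [3.141, 0.0, 0.693]
ft_force: [0.7, 0.3, -0.1]
width: 1.001
```

Request:
apply_moves(
  commands="100 2.9 -0.9 0 0 0 -3; 100 5.7 -1.8 0 0 0 -6; 100 8.6 -2.7 0 0 0 -9; 100 11.4 -3.6 0 0 0 -12; 100 14.3 -4.6 0 0 0 -14",
)

```text
clock: 1.75
position: [381.9, -321.9, 401.9]
tool_rot: [3.141, 0.0, 0.938]
ft_force: [0.5, 0.6, 0.3]
width: 0.997
```

Request:
apply_moves(
  commands="100 3 -0.2 0 0 0 -3; 100 6 -0.4 0 0 0 -6; 100 9 -0.6 0 0 0 -9; 100 12 -0.8 0 0 0 -12; 100 15 -1 0 0 0 -14",
)

```text
clock: 2.25
position: [462.8, -195.1, 401.9]
tool_rot: [3.141, 0.0, 1.183]
ft_force: [-0.0, -1.3, 0.6]
width: 1.0
```

Request:
apply_moves(
  commands="100 3 0.5 0 0 0 -3; 100 6 1 0 0 0 -6; 100 9 1.5 0 0 0 -9; 100 12 2 0 0 0 -12; 100 14.8 2.5 0 0 0 -14",
)

```text
clock: 2.75
position: [542.3, -67.7, 401.9]
tool_rot: [3.141, 0.0, 1.427]
ft_force: [0.0, -0.8, 0.3]
width: 1.005
```

Request:
apply_moves(
  commands="100 2.8 1.2 0 0 0 -3; 100 5.6 2.4 0 0 0 -6; 100 8.4 3.6 0 0 0 -9; 100 11 4.8 0 0 0 -12; 100 13.8 6 0 0 0 -14",
)

```text
clock: 3.25
position: [621.7, 59.8, 401.8]
tool_rot: [-3.142, 0.0, 1.671]
ft_force: [0.4, -0.2, 0.8]
width: 1.002
```

```bash
sed -i 's/    P=np.array(P,float); rv/    p=np.array(p,float);P=np.array(P,float); rv/' h.py; python3 - <<'E'
from h import *
o=log(); print(o["position"].round(1),o["tool_rot"].round(3),o["qpos"].round(3))
c=wristcam(); save("w1",c["image"],None,1.5)
s=read_camera("scene"); save("s1",s["image"],(80,120,370,320),2.7)
t=read_camera("top"); 
E
```

```text
[621.7  59.8 401.8] [-3.142  0.     1.671] [ 0.077  0.282  1.441 -0.     1.418 -0.024]
```

View pics/w1.png

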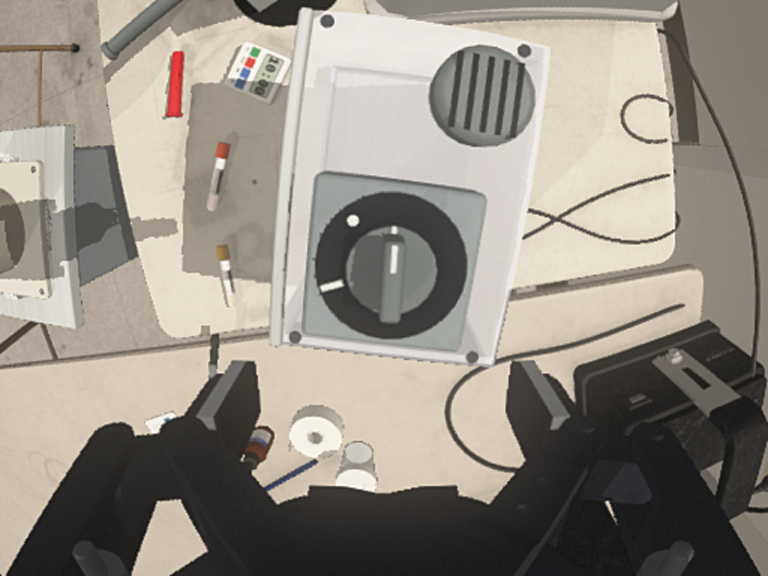

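View pics/s1.png

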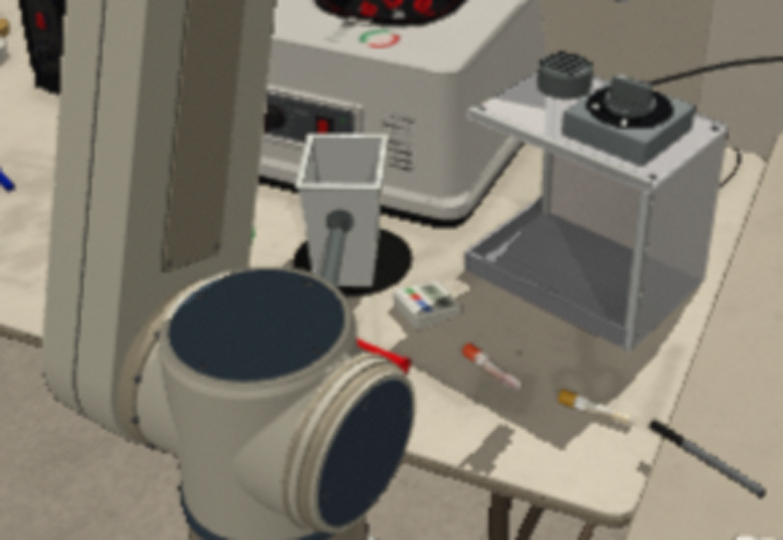

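```bash
python3 - <<'E'
from h import *
c=wristcam(); im=c["image"]; 
g=im.max(2); m=(g<50).astype(np.uint8); m[:120]=0; m[230:]=0; m[:,:200]=0; m[:,320:]=0
cs,_=cv2.findContours(m,cv2.RETR_EXTERNAL,cv2.CHAIN_APPROX_NONE); k=max(cs,key=cv2.contourArea)
for z in (270,):
    pts=np.array([wcast(c,*p[0],z)[:2] for p in k],np.float32); h=cv2.convexHull(pts); (C,r)=cv2.minEnclosingCircle(pts); print("ring",C,r, pts.mean(0))
C=np.array(C)
w=(im.min(2)>200)&(g>0); 
hsv=cv2.cvtColor(im,cv2.COLOR_RGB2HSV)
ww=((hsv[...,2]>190)&(hsv[...,1]<30)).astype(np.uint8); ww[:135]=0; ww[220:]=0; ww[:,:208]=0; ww[:,312:]=0
n,l,st,ce=cv2.connectedComponentsWithStats(ww)
for i in range(1,n):
    if st[i,4]>8:
        for z in (270,303):
            q=wcast(c,*ce[i],z)[:2]; d=q-C; print(i,st[i],ce[i].round(1),"z",z,q.round(1),"r",np.hypot(*d).round(1),"ang",np.arctan2(-d[1],-d[0]).round(3))
        if st[i,4]<200:
            qq=np.array([wcast(c,x,y,303)[:2] for y,x in zip(*np.where(l==i))],np.float32); print(" line",cv2.fitLine(qq,cv2.DIST_L2,0,.01,.01).ravel().round(3))
# roof corners
for n,(x,y),z in [("scrBL",(327,20),233),("scrTL",(525,50),233),("scrTR",(472,357),233),("scrBR",(294,338),233),("edgeTL",(550,47),233),("edgeTR",(492,366),233)]:
    print(n,wcast(c,x/1.5,y/1.5,z).round(1))
for n,(x,y) in [("orange cap",(222,147)),("orange end",(211,208)),("gold cap",(221,247)),("gold end",(231,305))]:
    print(n,wcast(c,x/1.5,y/1.5,8.5).round(1))
E
```

```text
ring (596.7708740234375, 46.80719757080078) 0.5078037977218628 [596.7709    46.807198]
1 [232 144   7   7  43] [235.1 147. ] z 270 [598.3  88.7] r 41.9 ang -1.607
1 [232 144   7   7  43] [235.1 147. ] z 303 [600.   94.3] r 47.6 ang -1.638
 line [1.20000e-01 9.93000e-01 5.99986e+02 9.42610e+01]
2 [261 152   4   4  15] [262.6 153.6] z 270 [624.4  85. ] r 47.1 ang -2.198
2 [261 152   4   4  15] [262.6 153.6] z 303 [623.  91.] r 51.4 ang -2.107
 line [5.75000e-01 8.18000e-01 6.22989e+02 9.09650e+01]
3 [261 164   4  19  69] [262.5 172.9] z 270 [626.3  66.4] r 35.4 ang -2.556
3 [261 164   4  19  69] [262.5 172.9] z 303 [624.6  74.6] r 39.4 ang -2.357
 line [ 6.30000e-02 -9.98000e-01  6.24629e+02  7.46060e+01]
4 [214 188  14   7  53] [220.6 190.6] z 270 [587.7  44.8] r 9.3 ang 0.222
4 [214 188  14   7  53] [220.6 190.6] z 303 [590.7  55.6] r 10.7 ang -0.968
 line [9.2800e-01 3.7300e-01 5.9071e+02 5.5605e+01]
scrBL [564.9 223.8 233. ]
scrTL [704.8 220.1 233. ]
scrTR [698.3 -15.1 233. ]
scrBR [558.2 -12.6 233. ]
edgeTL [723.5 226.7 233. ]
edgeTR [716.3 -21.9 233. ]
orange cap [414.1 124.3   8.5]
orange end [402.6  46.5   8.5]
gold cap [417.3  -3.3   8.5]
gold end [431.1 -81.4   8.5]
```

Request:
apply_moves(
  commands="60 0 0.2 3 0 0 1; 60 -0.1 0.4 6 0 0 2.3; 60 -0.1 0.4 9 0 0 2.3; 60 -0.1 0.4 11 0 0 2.3; 60 -0.1 0.4 12 0 0 2.3",
)

```text
clock: 3.95
position: [624.0, 56.6, 279.5]
tool_rot: [-3.138, 0.0, 1.627]
ft_force: [-0.6, 0.1, 0.4]
width: 0.6
```

Request:
apply_moves(
  commands="0 0 0 0 0 0 0; 0 0 0 0 0 0 0; 0 0 0 0 0 0 0; 0 0 0 0 0 0 0; 0 0 0 0 0 0 0",
  newtons=40,
)

```text
clock: 4.45
position: [626.9, 57.5, 283.1]
tool_rot: [3.138, 0.0, 1.628]
ft_force: [3.1, -1.3, 6.0]
width: 0.145
```

Request:
apply_moves(
  commands="30 0 0 -0.2 0 0 0; 30 0 0 -0.2 0 0 0; 30 0.2 0 -0.2 0 0 0; 30 0.2 0 -0.2 0 0 0; 30 0.2 0 -0.2 0 0 0",
)

```text
clock: 4.95
position: [625.2, 59.7, 283.0]
tool_rot: [-3.141, -0.0, 1.628]
ft_force: [0.8, -0.6, -0.0]
width: 0.301
```

Request:
apply_moves(
  commands="0 0 0 0 0 0 0; 0 0 0 0 0 0 0; 0 0 0 0 0 0 0; 0 0 0 0 0 0 0; 0 0 0 0 0 0 0",
)

```text
clock: 5.45
position: [626.7, 59.8, 283.4]
tool_rot: [3.139, -0.0, 1.628]
ft_force: [5.2, 0.6, -2.0]
width: 0.139
```

Request:
apply_moves(
  commands="0 0 0.2 0 0 0 -4; 0 0 0.2 0 0 0 -10; 0 0 0.2 0 0 0 -16; 0 0 0.2 0 0 0 -22; 0 0 0.2 0 0 0 -28",
)

```text
clock: 5.95
position: [626.9, 59.7, 283.4]
tool_rot: [-3.14, -0.001, 2.121]
ft_force: [-1.7, 0.4, 2.6]
width: 0.139
```

Request:
apply_moves(
  commands="0 0 0 0 0 0 -6; 0 0 0 0 0 0 -12; 0 0 0 0 0 0 -18; 0 0 0 0 0 0 -24; 0 0 0 0 0 0 -30",
)

```text
clock: 6.45
position: [627.1, 59.8, 283.4]
tool_rot: [-3.141, -0.001, 2.645]
ft_force: [-1.1, 0.1, 2.4]
width: 0.137
```

Request:
apply_moves(
  commands="0 0 0 0 0 0 -6; 0 0 0 0 0 0 -12; 0 0 0 0 0 0 -18; 0 0 0 0 0 0 -24; 0 0 0 0 0 0 -30",
)

```text
clock: 6.95
position: [627.2, 59.9, 283.5]
tool_rot: [3.141, -0.0, -3.115]
ft_force: [-2.2, 1.1, 0.9]
width: 0.143
```

Request:
apply_moves(
  commands="0 0 0 0 0 0 -6; 0 0 0 0 0 0 -12; 0 0 0 0 0 0 -18; 0 0 0 0 0 0 -20; 0 0 0 0 0 0 -20",
)

```text
clock: 7.45
position: [627.3, 60.0, 283.4]
tool_rot: [3.141, -0.0, -2.77]
ft_force: [-1.4, 0.7, 1.3]
width: 0.139
```

```bash
python3 - <<'E'
from h import *
o=log(); print(o["position"].round(1),o["tool_rot"].round(3),o["qpos"].round(3))
c=wristcam(); save("w2",c["image"],(100,80,400,300),2.5)
t=read_camera("top"); save("t2",t["image"],(230,100,330,190),6)
E
```

```text
[627.3  60.  283.4] [ 3.141 -0.    -2.77 ] [ 0.076  0.379  1.571  0.     1.193 -1.867]
```

View pics/w2.png

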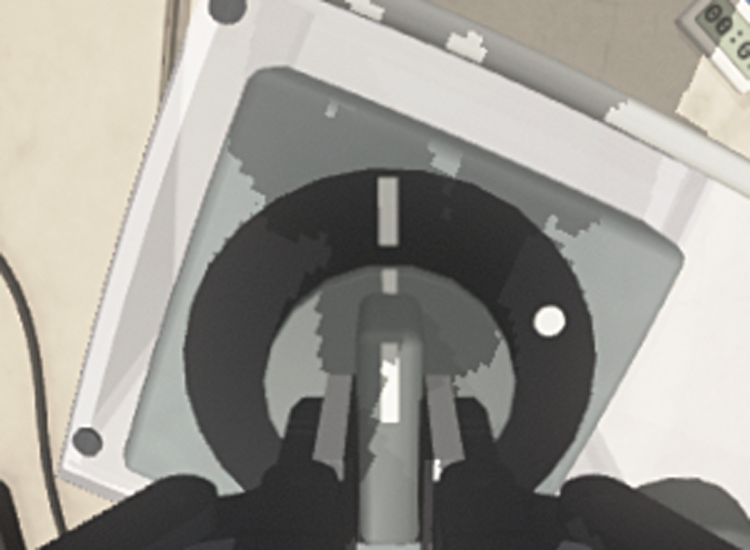

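Request:
apply_moves(
  commands="50 0 0 0 0 0 0; 50 0 0 0 0 0 0; 50 0 0 0 0 0 0; 50 0 0 -3 0 0 0; 50 0 0 -6 0 0 0",
)

```text
clock: 8.05
position: [626.9, 59.5, 342.9]
tool_rot: [3.141, -0.003, -2.77]
ft_force: [-0.1, 0.2, 0.4]
width: 0.499
```

Request:
apply_moves(
  commands="60 0 0 -3 0 0 5; 60 0 0 -6 0 0 12; 60 0 0 -7 0 0 20; 60 0 0 -7 0 0 28; 60 0 0 -7 0 0 36",
)

```text
clock: 8.55
position: [627.7, 59.6, 414.0]
tool_rot: [3.141, 0.001, 2.879]
ft_force: [0.7, -0.1, -0.6]
width: 0.602
```

```bash
python3 - <<'E'
from h import *
o=log(); print(o["position"].round(1),o["tool_rot"].round(3),o["qpos"].round(3))
t=read_camera("wrist"); save("w3",t["image"],None,1.5)
E
```

```text
[627.7  59.6 414. ] [3.141e+00 1.000e-03 2.879e+00] [ 0.076  0.286  1.411 -0.     1.444 -1.232]
```

View pics/w3.png

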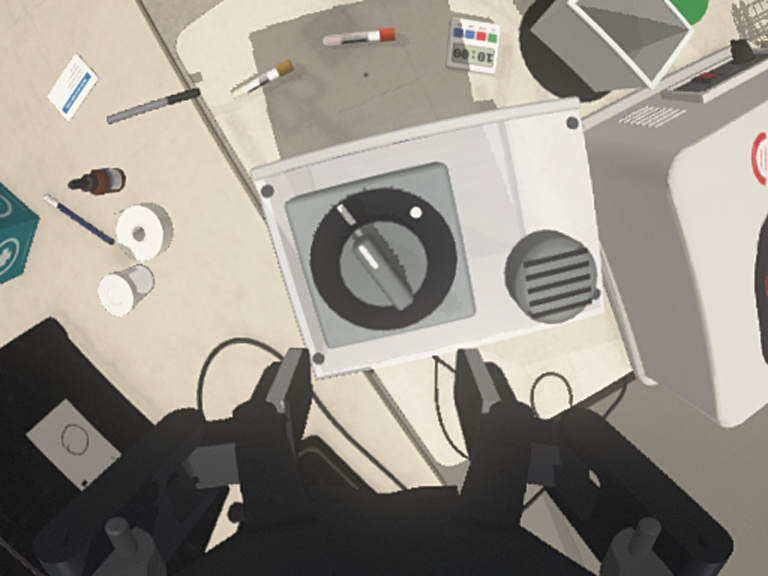

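```bash
python3 - <<'E'
from h import *
plan([420,60,260],down(1.5),60,vmax=45,wmax=8.3)
E
```

```text
60 2 -0.55 1.53 0 0 7.9; 60 4.01 -1.1 3.07 0 0 15.7; 60 6.01 -1.65 4.6 0 0 23.6; 60 8.01 -2.2 6.14 0 0 31.4; 60 10.01 -2.75 7.67 0 0 39.3
60 1.2 -1.69 1.54 0 0 7.9; 60 2.4 -3.39 3.07 0 0 15.7; 60 3.61 -5.08 4.61 0 0 23.6; 60 4.81 -6.77 6.14 0 0 31.4; 60 6.01 -8.46 7.68 0 0 39.3
n 10 from [627.6  59.6 413.6] clock 8.6 f [ 0.2 -1.  -0.7] w 0.6
```

Request:
apply_moves(
  commands="60 2 -0.6 1.5 0 0 8; 60 4 -1.1 3 0 0 16; 60 6 -1.7 4.6 0 0 24; 60 8 -2.2 6 0 0 32; 60 10 -2.8 7.7 0 0 39",
)

```text
clock: 9.1
position: [523.0, 58.0, 336.0]
tool_rot: [3.141, 0.0, 2.201]
ft_force: [-0.5, -0.9, 1.2]
width: 0.602
```

Request:
apply_moves(
  commands="60 1.2 -1.7 1.5 0 0 8; 60 2.4 -3.4 3 0 0 16; 60 3.6 -5 4.6 0 0 24; 60 4.8 -6.8 6 0 0 32; 60 6 -8.4 7.7 0 0 39",
)

```text
clock: 9.6
position: [419.7, 56.6, 259.0]
tool_rot: [3.141, -0.0, 1.52]
ft_force: [0.2, -0.0, -0.8]
width: 0.601
```

```bash
cat > tubes.py <<'E'
from h import *
import sys
def tubes(c,wcastf,names=("gold","orange","blue","green"),roi=None):
    im=c["image"]; hsv=cv2.cvtColor(im,cv2.COLOR_RGB2HSV)
    out={}
    return out
E
python3 - <<'E'
from h import *
o=log(); print(o["position"].round(1),o["tool_rot"].round(3),o["qpos"].round(3))
c=wristcam(); save("w4",c["image"],None,1.5); t=read_camera("top"); save("t4",t["image"],(160,90,360,260),4)
E
```

```text
[419.7  56.6 259. ] [ 3.141 -0.     1.52 ] [ 0.106  0.08   2.025 -0.     1.036  0.156]
```

View pics/w4.png

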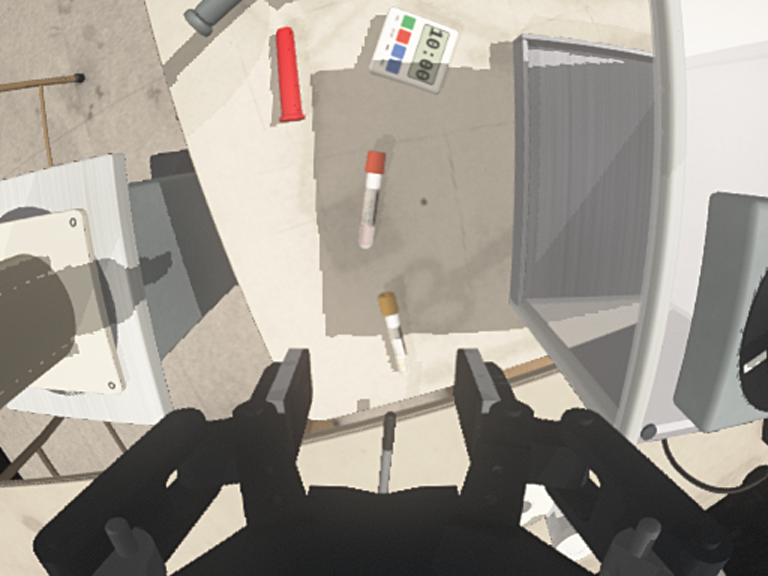

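View pics/t4.png

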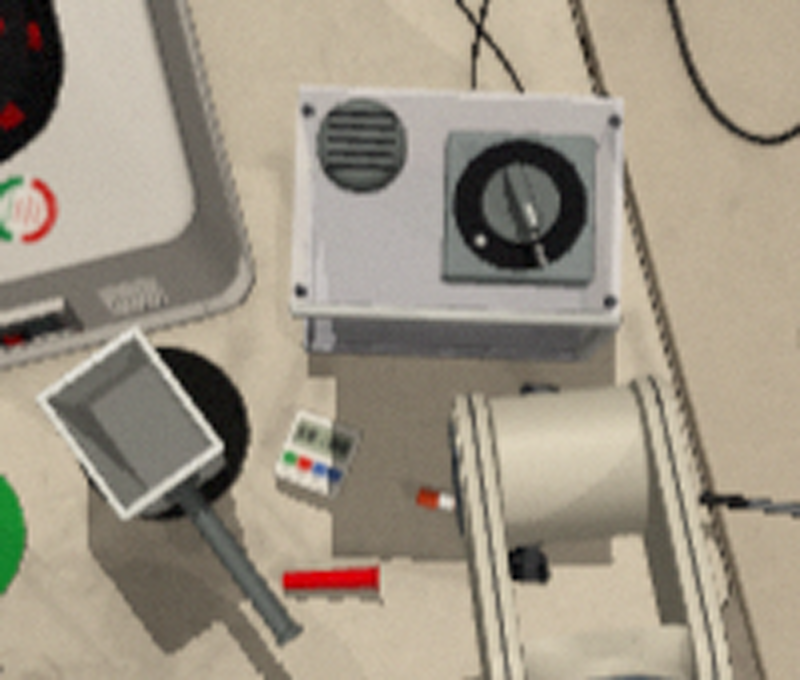

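```bash
python3 - <<'E'
from h import *
c=wristcam()
def p(x,y,z): return wcast(c,x/1.5,y/1.5,z)
for n,a,b in [("orange",(376,151),(366,248)),("gold",(387,291),(402,373)),("sleeve",(285,27),(292,122))]:
    A,B=p(*a,8.5),p(*b,7); print(n,A.round(1),B.round(1),"len",np.linalg.norm((A-B)[:2]).round(1),"mid",((A+B)/2).round(1),"yaw",np.arctan2(*(A-B)[[1,0]]).round(3))
for n,q,z in [("lip FL top outer",(515,36),30),("lip front right",(512,304),30),("rail? front right bottom",(640,440),240)]:
    print(n,p(*q,z).round(1))
E
```

```text
orange [411.8 129.6   8.5] [398.5  43.1   7. ] len 87.5 mid [405.2  86.4   7.8] yaw 1.417
gold [415.6   1.9   8.5] [426.9 -85.8   7. ] len 88.3 mid [421.2 -42.    7.8] yaw 1.698
sleeve [337.5 248.7   8.5] [339.5 160.6   7. ] len 88.1 mid [338.5 204.6   7.8] yaw 1.594
lip FL top outer [533.2 227.8  30. ]
lip front right [528.8  -8.8  30. ]
rail? front right bottom [544.   -8.1 240. ]
```

```bash
python3 - <<'E'
from h import *
s=plan([406.2,86.6,30],down(1.417),55,vmax=48)
E
```

```text
55 0.59 -0.28 4.58 0 0 1.3; 55 1.18 -0.57 9.16 0 0 2.5; 55 1.77 -0.85 13.73 -0.1 0 3.8; 55 2.36 -1.13 18.31 -0.1 0 5.1; 55 2.95 -1.41 22.89 -0.1 0 6.3
n 5 from [419.4  56.6 258.9] clock 9.8 f [ 0.6 -0.   0.7] w 0.601
```

Request:
apply_moves(
  commands="55 0.6 -0.3 4.6 0 0 1.3; 55 1.2 -0.6 9.2 0 0 2.6; 55 1.8 -0.9 14 0 0 4; 55 2.4 -1.1 18.3 0 0 5; 55 2.9 -1.4 22.9 0 0 6",
)

```text
clock: 10.25
position: [411.0, 87.1, 29.4]
tool_rot: [3.137, -0.001, 1.423]
ft_force: [1.2, -0.4, 0.7]
width: 0.551
```

Request:
apply_moves(
  commands="55 0 0 0 0 0 0; 55 0 0 1 0 0 0; 55 0 0 2 0 0 0; 55 0 0 2.6 0 0 0; 55 0 0 2.6 0 0 0",
)

```text
clock: 10.75
position: [409.0, 86.4, 5.4]
tool_rot: [3.139, -0.001, 1.419]
ft_force: [-0.4, -0.2, -0.5]
width: 0.547
```

```bash
python3 - <<'E'
from h import *
o=log(); print(o["position"].round(1),o["tool_rot"].round(3),o["ft_force"])
c=wristcam(); save("w5",c["image"],None,1.5)
E
```

```text
[409.   86.4   5.4] [ 3.139e+00 -1.000e-03  1.419e+00] [-0.39155265 -0.17380024 -0.51380276]
```

View pics/w5.png

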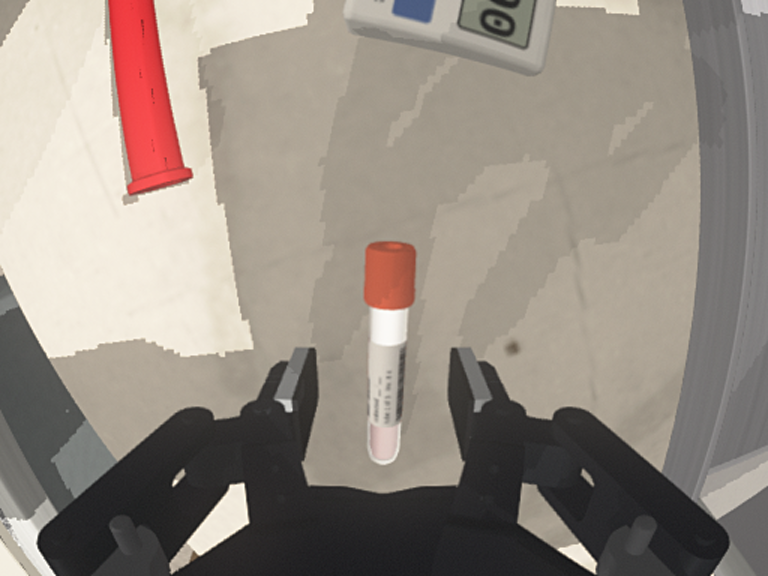

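Request:
apply_moves(
  commands="55 0 0 0.1 0 0 0; 0 0 0 0.1 0 0 0; 0 0 0 0.1 0 0 0; 0 0 0 0.1 0 0 0; 0 0 0 0.1 0 0 0",
  newtons=40,
)

```text
clock: 11.3
position: [408.0, 86.4, 3.7]
tool_rot: [3.141, -0.0, 1.419]
ft_force: [-0.2, 0.3, 7.2]
width: 0.114
```

Request:
apply_moves(
  commands="0 0 0 0 0 0 0; 0 0 0 0 0 0 0; 0 0 0 -1 0 0 0; 0 0 0 -3 0 0 0; 0 0 0 -6 0 0 0",
)

```text
clock: 11.8
position: [406.7, 86.2, 63.5]
tool_rot: [-3.139, 0.001, 1.419]
ft_force: [0.9, 0.0, -0.4]
width: 0.109
```

```bash
python3 - <<'E'
from h import *
c=wristcam(); save("w6",c["image"],None,1.2)
tub=(468.3,363.7); ya=np.radians(216.5)
s=plan([440,180,280],down(2.3),0,vmax=42,wmax=8.2)
s=plan([468,363.5,280],down(ya),0,vmax=42,wmax=8.2,start=s)
E
```

```text
0 0.97 0.17 -2.12 0 0 -5; 0 1.94 0.34 -4.25 0 0 -10.1; 0 2.92 0.51 -6.37 0.1 0 -15.1; 0 3.89 0.68 -8.5 0.1 0 -20.2; 0 4.86 0.85 -10.62 0.1 0 -25.2
0 0.81 0.57 -2.12 0 0 -5; 0 1.62 1.13 -4.25 0 0 -10.1; 0 2.42 1.7 -6.37 0.1 0 -15.1; 0 3.23 2.26 -8.5 0.1 0 -20.2; 0 4.04 2.83 -10.62 0.1 0 -25.2
n 10 from [409.1  86.6  67.4] clock 11.8 f [1.3 1.4 3.5] w 0.108
0 0.79 0.95 0 0 0 -5.6; 0 1.58 1.91 0 0 0 -11.3; 0 2.36 2.86 0 0 0 -16.9; 0 3.15 3.82 0 0 0 -22.6; 0 3.94 4.77 0 0 0 -28.2
0 0.24 1.21 0 0 0 -5.6; 0 0.49 2.43 0 0 0 -11.3; 0 0.73 3.64 0 0 0 -16.9; 0 0.97 4.85 0 0 0 -22.6; 0 1.21 6.07 0 0 0 -28.2
0 -0.36 1.18 0 0 0 -5.6; 0 -0.72 2.37 0 0 0 -11.3; 0 -1.08 3.55 0 0 0 -16.9; 0 -1.44 4.74 0 0 0 -22.6; 0 -1.8 5.92 0 0 0 -28.2
n 15 from [440. 180. 280.] clock 11.8 f [1.3 1.4 3.5] w 0.108
```

View pics/w6.png

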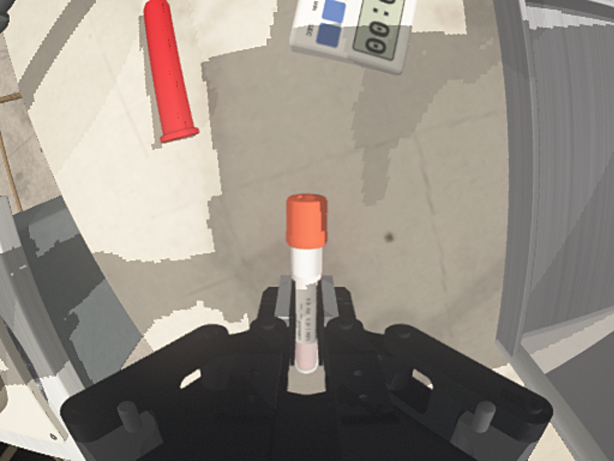

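Request:
apply_moves(
  commands="0 1 0.2 -2.1 0 0 -5; 0 2 0.3 -4.2 0 0 -10; 0 3 0.5 -6.4 0 0 -15; 0 4 0.7 -8.5 0 0 -20; 0 4.9 0.9 -10.6 0 0 -25",
)

```text
clock: 12.35
position: [424.0, 133.8, 170.7]
tool_rot: [3.141, -0.0, 1.859]
ft_force: [0.7, -0.0, -1.1]
width: 0.103
```

Request:
apply_moves(
  commands="0 0.8 0.6 -2.1 0 0 -5; 0 1.6 1.2 -4.2 0 0 -10; 0 2.4 1.7 -6.4 0 0 -15; 0 3.2 2.3 -8.5 0 0 -20; 0 4 2.8 -10.6 0 0 -25",
)

```text
clock: 12.85
position: [439.5, 179.9, 276.7]
tool_rot: [3.141, 0.0, 2.295]
ft_force: [0.9, 0.2, -0.2]
width: 0.108
```

Request:
apply_moves(
  commands="0 0.8 1 0 0 0 -6; 0 1.6 2 0 0 0 -12; 0 2.4 2.9 0 0 0 -17; 0 3.2 3.8 0 0 0 -23; 0 3.9 4.8 0 0 0 -28",
)

```text
clock: 13.35
position: [449.6, 240.9, 275.7]
tool_rot: [-3.141, -0.0, 2.784]
ft_force: [-0.0, -0.1, -0.9]
width: 0.106
```

Request:
apply_moves(
  commands="0 0.2 1.2 0 0 0 -6; 0 0.5 2.4 0 0 0 -12; 0 0.7 3.6 0 0 0 -17; 0 1 4.8 0 0 0 -23; 0 1.2 6 0 0 0 -28",
)

```text
clock: 13.85
position: [459.7, 301.3, 275.7]
tool_rot: [-3.142, -0.0, -3.01]
ft_force: [1.2, -0.2, 0.2]
width: 0.106
```

Request:
apply_moves(
  commands="0 -0.4 1.2 0 0 0 -6; 0 -0.7 2.4 0 0 0 -12; 0 -1 3.6 0 0 0 -17; 0 -1.4 4.8 0 0 0 -23; 0 -1.8 5.9 0 0 0 -28",
)

```text
clock: 14.35
position: [470.1, 362.1, 275.6]
tool_rot: [3.142, -0.0, -2.521]
ft_force: [-0.2, 0.1, -0.1]
width: 0.107
```

```bash
python3 - <<'E'
from h import *
o=log(); print(o["position"].round(1),o["tool_rot"].round(3),o["qpos"].round(3),o["width"])
c=wristcam(); save("w7",c["image"],None,1.5)
t=read_camera("top"); save("t7",t["image"],(160,90,360,260),4)
E
```

```text
[470.1 362.1 275.6] [ 3.142 -0.    -2.521] [ 0.636  0.33   1.661  0.     1.151 -1.555] 0.10722881416111225
```

View pics/w7.png

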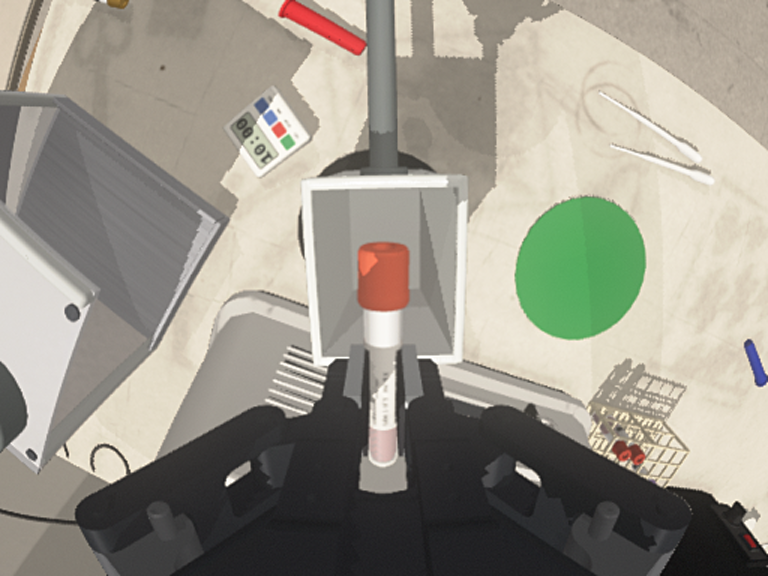

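View pics/t7.png

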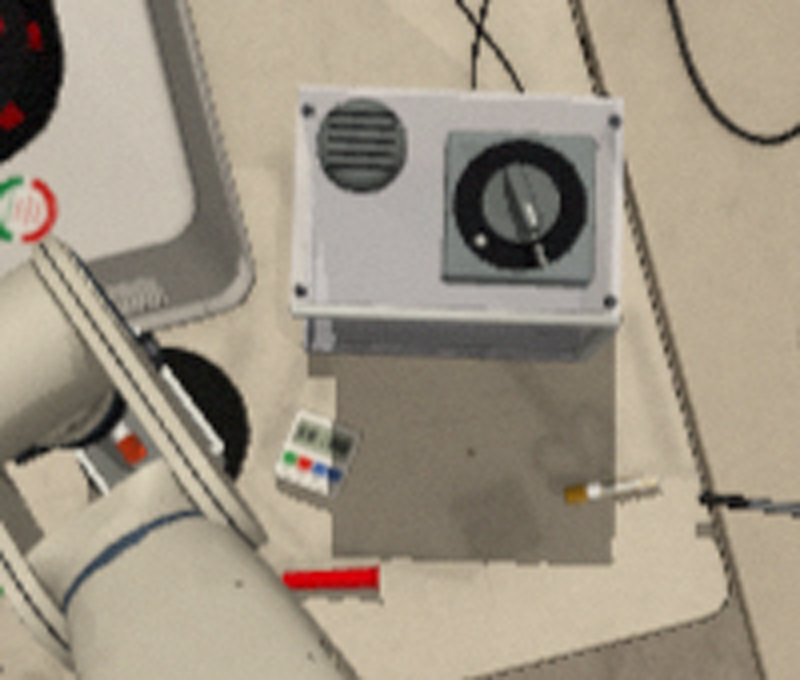

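```bash
python3 - <<'E'
from h import *
c=wristcam()
K=[wcast(c,x/1.5,y/1.5,150) for x,y in [(303,181),(467,178),(463,362),(315,363)]]
for k in K: print(k.round(1))
C=sum(K)/4; print("C",C.round(1)); d=(K[2]+K[3]-K[0]-K[1])/2; e=(K[0]+K[3]-K[1]-K[2])/2
print(np.linalg.norm(d),np.linalg.norm(e),np.degrees(np.arctan2(d[1],d[0])),np.degrees(np.arctan2(e[1],e[0])))
for x,y in [(383,40),(382,130)]: print("handle",wcast(c,x/1.5,y/1.5,110).round(1))
E
```

```text
[449.9 289.4 150. ]
[391.  369.1 150. ]
[488.9 443.3 150. ]
[547.8 361.4 150. ]
C [469.4 365.8 150. ]
122.23487633256185 99.99725589728928 36.743069062582215 -53.93220179483502
handle [343.9 273.6 110. ]
handle [396.3 309.9 110. ]
```

Request:
apply_moves(
  commands="0 -0.1 0.2 3 0 0 0; 0 -0.2 0.3 6 0 0 0; 0 -0.2 0.3 10 0 0 0; 0 -0.2 0.3 14 0 0 0; 0 -0.2 0.3 16 0 0 0",
)

```text
clock: 15.0
position: [468.5, 363.3, 112.3]
tool_rot: [-3.141, -0.005, -2.529]
ft_force: [-1.5, -0.8, 0.0]
width: 0.1
```

Request:
apply_moves(
  commands="0 0 0 0 0 0 0; 25 0 0 0 0 0 0; 30 0 0 0 0 0 0; 30 0 0 0 0 0 0; 30 0 0 0 0 0 0",
)

```text
clock: 15.5
position: [471.0, 365.8, 116.7]
tool_rot: [3.142, 0.002, -2.526]
ft_force: [-0.2, -0.8, 0.5]
width: 0.302
```

Request:
apply_moves(
  commands="30 0 0 -3 0 0 0; 30 0 0 -6 0 0 0; 30 0 0 -10 0 0 0; 30 0 0 -13 0 0 0; 30 0 0 -16 0 0 0",
)

```text
clock: 16.0
position: [470.4, 365.5, 277.7]
tool_rot: [3.142, 0.002, -2.526]
ft_force: [0.6, 0.4, 0.3]
width: 0.299
```

```bash
python3 - <<'E'
from h import *
c=wristcam(); save("w8",c["image"],None,1.2)
s=plan([450,180,276],down(2.5),45,vmax=45,wmax=8.2)
s=plan([421.5,-42,180],down(1.698),45,vmax=45,wmax=8.2,start=s)
E
```

```text
45 1.26 -1.4 0.06 0 0 7.2; 45 2.53 -2.79 0.12 0.1 0.1 14.4; 45 3.79 -4.19 0.17 0.1 0.1 21.6; 45 5.06 -5.59 0.23 0.1 0.2 28.8; 45 6.32 -6.98 0.29 0.2 0.2 36
45 0.2 -1.87 0.07 0 0 7.2; 45 0.4 -3.75 0.13 0.1 0.1 14.4; 45 0.6 -5.62 0.2 0.1 0.1 21.6; 45 0.8 -7.49 0.26 0.1 0.2 28.8; 45 1 -9.36 0.33 0.2 0.2 36
n 10 from [472.5 367.  283. ] clock 16.1 f [1.5 1.  4. ] w 0.3
45 -1.1 -1.95 0.96 0 0 4.6; 45 -2.2 -3.9 1.92 0 0 9.2; 45 -3.3 -5.85 2.88 0 0 13.8; 45 -4.4 -7.8 3.84 0 0 18.4; 45 -5.5 -9.75 4.8 0 0 23
45 -1.77 -1.36 0.96 0 0 4.6; 45 -3.55 -2.73 1.92 0 0 9.2; 45 -5.32 -4.09 2.88 0 0 13.8; 45 -7.1 -5.46 3.84 0 0 18.4; 45 -8.87 -6.82 4.8 0 0 23
n 10 from [450. 180. 276.] clock 16.1 f [1.5 1.  4. ] w 0.3
```

View pics/w8.png

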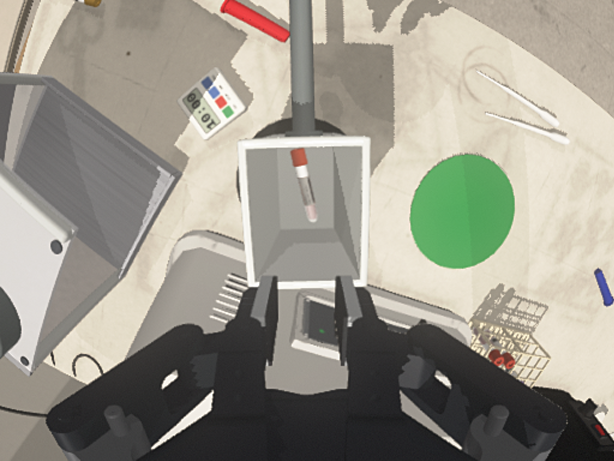

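Orange tube lies in the tub, seen at (303,185). Next, the gold tube.

Request:
apply_moves(
  commands="45 1.3 -1.4 0 0 0 7; 45 2.5 -2.8 0 0 0 14; 45 3.8 -4.2 0 0 0 22; 45 5 -5.6 0 0 0 29; 45 6.3 -7 0 0 0 36",
)

```text
clock: 16.55
position: [459.4, 271.2, 275.8]
tool_rot: [3.141, 0.001, 3.124]
ft_force: [0.9, -0.3, -0.4]
width: 0.452
```

Request:
apply_moves(
  commands="45 0.2 -1.9 0 0 0 7; 45 0.4 -3.7 0 0 0 14; 45 0.6 -5.6 0 0 0 22; 45 0.8 -7.5 0 0 0 29; 45 1 -9.4 0 0 0 36",
)

```text
clock: 17.05
position: [448.1, 177.3, 275.8]
tool_rot: [3.141, 0.001, 2.496]
ft_force: [0.2, 0.1, 0.8]
width: 0.451
```

Request:
apply_moves(
  commands="45 -1.1 -2 1 0 0 5; 45 -2.2 -4 2 0 0 9; 45 -3.3 -6 3 0 0 14; 45 -4.4 -8 4 0 0 18; 45 -5.5 -9.8 4.8 0 0 23",
)

```text
clock: 17.55
position: [433.4, 65.7, 227.3]
tool_rot: [3.141, 0.0, 2.096]
ft_force: [-0.5, 0.6, -0.1]
width: 0.45
```

Request:
apply_moves(
  commands="45 -1.8 -1.4 1 0 0 5; 45 -3.6 -2.8 2 0 0 9; 45 -5.4 -4.2 3 0 0 14; 45 -7.2 -5.5 4 0 0 18; 45 -8.9 -6.8 4.8 0 0 23",
)

```text
clock: 18.05
position: [419.9, -45.5, 179.3]
tool_rot: [3.141, 0.0, 1.695]
ft_force: [0.3, 1.0, 0.5]
width: 0.451
```

```bash
python3 - <<'E'
from h import *
o=log(); print(o["position"].round(1),o["tool_rot"].round(3),o["qpos"].round(3),o["width"])
c=wristcam(); save("w9",c["image"],None,1.5)
E
```

```text
[419.9 -45.5 179.3] [3.141 0.    1.695] [-0.136  0.206  2.102 -0.     0.833 -0.26 ] 0.4505484648419005
```

View pics/w9.png

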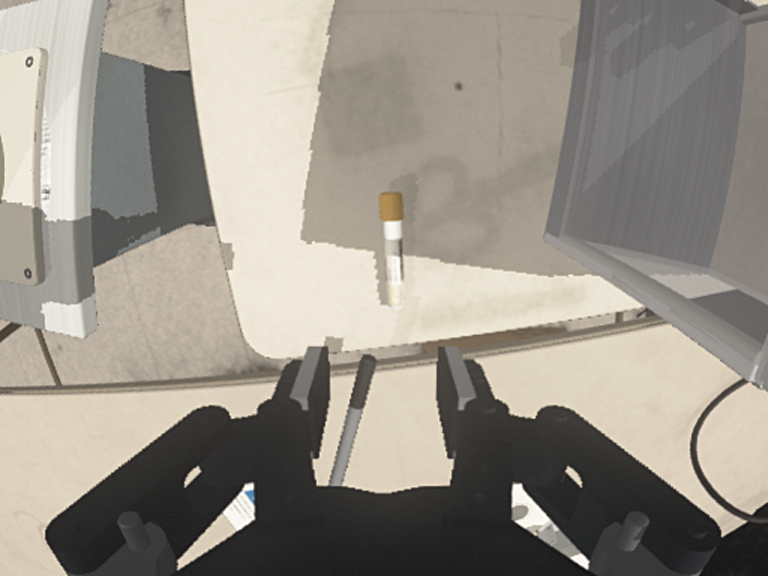

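```bash
python3 - <<'E'
from h import *
c=wristcam()
def p(x,y,z): return wcast(c,x/1.5,y/1.5,z)
A,B=p(391,192,8.5),p(396,307,6); print(A.round(1),B.round(1),np.linalg.norm((A-B)[:2]),((A+B)/2).round(1),np.arctan2(*(A-B)[[1,0]]))
print("marker",p(370,357,5).round(1),p(335,485,5).round(1))
M=(A+B)/2
plan([M[0]+.5,M[1]+3,28],down(1.69),45)
E
```

```text
[417.6  -2.2   8.5] [432.  -87.5   6. ] 86.50744355265662 [424.8 -44.9   7.2] 1.7379354842896635
marker [ 417.1 -132.2    5. ] [ 398.7 -274.1    5. ]
45 0.07 0.14 3.02 0 0 0; 45 0.14 0.27 6.03 0 0 0.1; 45 0.2 0.41 9.05 0 0 0.1; 45 0.27 0.54 12.07 0 0 0.2; 45 0.34 0.68 15.09 -0.1 0 0.2
n 5 from [419.1 -46.  178.9] clock 18.1 f [-0.5  0.9 -0. ] w 0.449
```

Request:
apply_moves(
  commands="45 0.1 0.2 4 0 0 -1; 45 0.1 0.4 8 0 0 -1.5; 45 0.1 0.4 12 0 0 -1.5; 45 0.1 0.4 15 0 0 -1.5; 45 0.1 0.4 15.5 0 0 -1.5",
)

```text
clock: 18.65
position: [422.3, -42.3, 22.2]
tool_rot: [-3.137, -0.001, 1.726]
ft_force: [0.4, 0.0, 0.1]
width: 0.45
```

Request:
apply_moves(
  commands="45 0 0 0 0 0 0; 45 0 0 1 0 0 0; 45 0 0 1.8 0 0 0; 45 0 0 2 0 0 0; 45 0 0 2 0 0 0",
)

```text
clock: 19.15
position: [423.8, -43.1, 4.4]
tool_rot: [3.141, 0.0, 1.724]
ft_force: [0.3, 0.1, 0.5]
width: 0.45
```

```bash
python3 - <<'E'
from h import *
c=wristcam(); save("w10",c["image"],None,1.2)
E
```

```text
(no output)
```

View pics/w10.png

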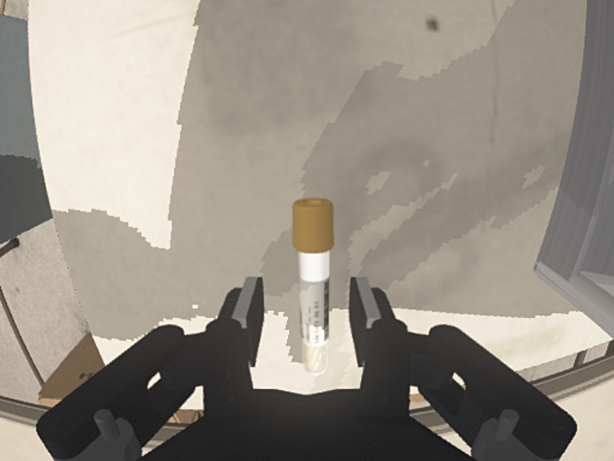

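Request:
apply_moves(
  commands="0 0 0 0 0 0 0; 0 0 0 0 0 0 0; 0 0 0 0 0 0 0; 0 0 0 0 0 0 0; 0 0 0 0 0 0 0",
)

```text
clock: 19.7
position: [424.0, -43.2, 4.7]
tool_rot: [3.141, 0.0, 1.724]
ft_force: [-1.6, -0.1, 6.6]
width: 0.106
```

Request:
apply_moves(
  commands="0 0 0 0 0 0 0; 0 0 0 -2 0 0 0; 0 0 0 -5 0 0 0; 0 0 0 -9 0 0 0; 0 0 0 -13 0 0 0",
)

```text
clock: 20.2
position: [423.1, -43.0, 135.4]
tool_rot: [-3.14, -0.0, 1.724]
ft_force: [-0.1, 0.4, -0.9]
width: 0.101
```

```bash
python3 - <<'E'
from h import *
s=plan([450,180,276],down(2.5),0,vmax=48,wmax=8.2)
s=plan([470,365.5,276],down(-2.522),0,vmax=45,wmax=8.2,start=s)
E
```

```text
0 2.16 0.6 -1.41 0 0 -4.4; 0 4.33 1.21 -2.81 0 0 -8.9; 0 6.49 1.81 -4.22 0 0 -13.3; 0 8.65 2.42 -5.62 0 0 -17.8; 0 10.82 3.02 -7.03 0 0 -22.2
0 1.77 1.38 -1.41 0 0 -4.4; 0 3.55 2.76 -2.81 0 0 -8.9; 0 5.32 4.14 -4.22 0 0 -13.3; 0 7.09 5.52 -5.62 0 0 -17.8; 0 8.87 6.89 -7.03 0 0 -22.2
n 10 from [423.1 -43.  135.4] clock 20.2 f [-0.1  0.4 -0.9] w 0.101
0 0.95 1.61 0 0 0 -7.2; 0 1.9 3.21 0 0 0 -14.5; 0 2.85 4.82 0 0 0 -21.7; 0 3.8 6.42 0 0 0 -28.9; 0 4.75 8.03 0 0 0 -36.1
0 -0.18 1.86 0 0 0 -7.2; 0 -0.36 3.71 0 0 0 -14.5; 0 -0.54 5.57 0 0 0 -21.7; 0 -0.72 7.43 0 0 0 -28.9; 0 -0.9 9.29 0 0 0 -36.1
n 10 from [450. 180. 276.] clock 20.2 f [-0.1  0.4 -0.9] w 0.101
```

Request:
apply_moves(
  commands="0 2.2 0.6 -1.4 0 0 -4; 0 4.3 1.2 -2.8 0 0 -9; 0 6.5 1.8 -4.2 0 0 -13; 0 8.7 2.4 -5.6 0 0 -18; 0 10.8 3 -7 0 0 -22",
)

```text
clock: 20.7
position: [436.6, 69.1, 205.0]
tool_rot: [3.142, 0.0, 2.111]
ft_force: [0.7, -0.2, 0.4]
width: 0.103
```

Request:
apply_moves(
  commands="0 1.8 1.4 -1.4 0 0 -4; 0 3.6 2.8 -2.8 0 0 -9; 0 5.3 4.1 -4.2 0 0 -13; 0 7.1 5.5 -5.6 0 0 -18; 0 8.9 6.9 -7 0 0 -22",
)

```text
clock: 21.2
position: [450.3, 180.8, 274.9]
tool_rot: [-3.141, -0.0, 2.495]
ft_force: [0.4, -0.1, -0.4]
width: 0.107
```

Request:
apply_moves(
  commands="0 1 1.6 0 0 0 -7; 0 1.9 3.2 0 0 0 -14; 0 2.9 4.8 0 0 0 -22; 0 3.8 6.4 0 0 0 -29; 0 4.8 8 0 0 0 -36",
)

```text
clock: 21.7
position: [460.6, 273.3, 274.2]
tool_rot: [-3.141, -0.0, 3.125]
ft_force: [1.1, -0.2, -0.2]
width: 0.106
```

Request:
apply_moves(
  commands="0 -0.2 1.9 0 0 0 -7; 0 -0.4 3.7 0 0 0 -14; 0 -0.5 5.6 0 0 0 -22; 0 -0.7 7.4 0 0 0 -29; 0 -0.9 9.3 0 0 0 -36",
)

```text
clock: 22.2
position: [471.5, 366.0, 274.1]
tool_rot: [-3.142, -0.001, -2.529]
ft_force: [-0.4, 0.6, -0.4]
width: 0.104
```

```bash
python3 - <<'E'
from h import *
c=wristcam(); save("w11",c["image"],None,1.2)
s=plan([470,365.5,114],down(-2.522),0,vmax=48,wmax=8.2)
E
```

```text
0 0.07 -0.03 3.2 0 0 -0; 0 0.15 -0.06 6.41 0 0 -0; 0 0.22 -0.09 9.61 0 0 -0; 0 0.29 -0.12 12.82 0 0.1 -0; 0 0.37 -0.15 16.02 0.1 0.1 -0
n 5 from [472.  368.6 274.2] clock 22.2 f [0.8 2.1 0.8] w 0.1
```

View pics/w11.png

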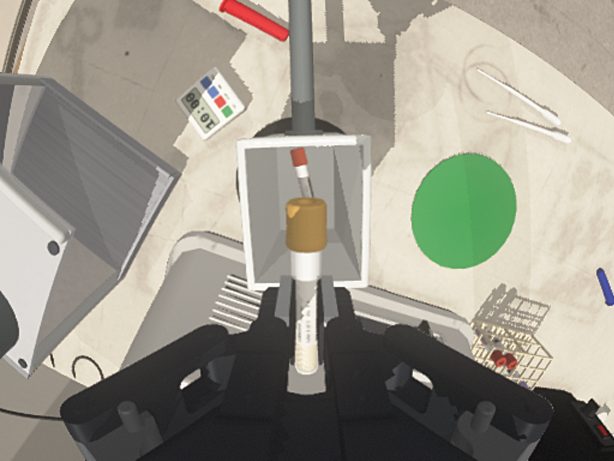

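Request:
apply_moves(
  commands="0 0.1 0 3 0 0 0; 0 0.1 0 6 0 0 0; 0 0.1 0 10 0 0 0; 0 0.1 0 13 0 0 0; 0 0.1 0 16 0 0 0",
)

```text
clock: 22.75
position: [470.5, 364.4, 112.9]
tool_rot: [-3.142, -0.001, -2.536]
ft_force: [0.4, -0.7, -1.1]
width: 0.106
```

Request:
apply_moves(
  commands="0 0 0 0 0 0 0; 25 0 0 0 0 0 0; 30 0 0 0 0 0 0; 30 0 0 0 0 0 0; 30 0 0 0 0 0 0",
)

```text
clock: 23.25
position: [471.6, 365.5, 115.8]
tool_rot: [3.142, 0.002, -2.535]
ft_force: [-0.9, 0.0, -0.9]
width: 0.302
```

Request:
apply_moves(
  commands="30 0 0 -3 0 0 0; 30 0 0 -6 0 0 0; 30 0 0 -10 0 0 0; 30 0 0 -13 0 0 0; 30 0 0 -16 0 0 0",
)

```text
clock: 23.75
position: [471.0, 365.0, 276.8]
tool_rot: [3.142, 0.002, -2.535]
ft_force: [0.6, 0.6, -0.7]
width: 0.301
```

```bash
python3 - <<'E'
from h import *
o=log()
c=wristcam(); save("w12",c["image"],None,1.2)
# kinematic fit: spherical wrist model  q1 z, q2 y, q3 y, q4 z, q5 y, q6 z
L=json.load(open("log.json"))
from scipy.optimize import least_squares
def Ry(a): return R.from_euler("y",a).as_matrix()
def Rz(a): return R.from_euler("z",a).as_matrix()
def fk(q,p):
    d1,a1,L2,a3,L3,L6,L4=p
    R1=Rz(q[0]);R2=R1@Ry(q[1]);R3=R2@Ry(q[2]);R4=R3@Rz(q[3]);R5=R4@Ry(q[4]);R6=R5@Rz(q[5])
    return R1@np.array([a1,0,d1])+R2@np.array([0,0,L2])+R3@np.array([a3,0,L3])+R5@np.array([L4,0,L6]),R6
def res(p): return np.concatenate([fk(np.array(q),p)[0]-np.array(x) for q,x,_ in L])
s=least_squares(res,[300,0,450,0,400,300,0]); print(s.x.round(1),abs(s.fun).max(), len(L))
for q,x,e in L[-3:]:
    Rm=fk(np.array(q),s.x)[1]; print((R.from_matrix(Rm).inv()*R.from_euler("xyz",e)).as_rotvec().round(3))
E
```

```text
[350.   15.5 562.8  77.5 484.9 338.3  15.5] 11.873420335962955 20
[-0.     0.     1.571]
[-0.    -0.     1.571]
[-0.    -0.     1.571]
```

View pics/w12.png

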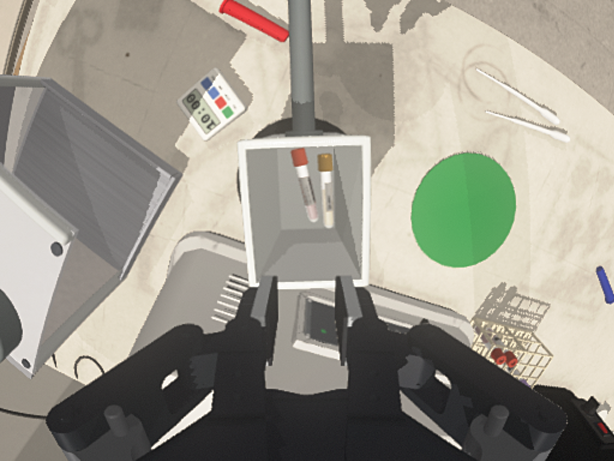

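```bash
cat > kin.py <<'E'
from h import *
from scipy.optimize import least_squares
def Ry(a): return R.from_euler("y",a).as_matrix()
def Rz(a): return R.from_euler("z",a).as_matrix()
def fk(q,p):
    d1,a1,L2,a3,L3,L6,L4=p
    R1=Rz(q[0]);R2=R1@Ry(q[1]);R3=R2@Ry(q[2]);R4=R3@Rz(q[3]);R5=R4@Ry(q[4]);R6=R5@Rz(q[5])
    return R1@np.array([a1,0,d1])+R2@np.array([0,0,L2])+R3@np.array([a3,0,L3])+R5@np.array([L4,0,L6]),R6@Rz(np.pi/2)
def fit(full=False):
    L=json.load(open("log.json"))
    def res(p): return np.concatenate([np.concatenate([fk(np.array(q),np.r_[p,0])[0]-np.array(x) for q,x,_ in L]),(p-np.array([300,0,500,0,450,300]))*1e-3])
    s=least_squares(res,[300,0,450,0,400,300],loss="soft_l1"); 
    return s.x, res(s.x)[:-6].reshape(-1,3)
E
python3 - <<'E'
from kin import *
x,r=fit(); print(x.round(1)); print(r.round(1))
E
```

```text
[-2.454e+02  5.000e-01  5.598e+02  7.610e+01  4.840e+02 -2.583e+02]
[[-11.5  -3.3   0.2]
 [-11.5  -3.3   0.2]
 [ -0.1 -11.9  -0.1]
 [  0.1 -12.1   0.1]
 [ -0.9 -11.9  -0.1]
 [ -0.6 -11.9  -0.1]
 [  1.  -11.8  -0.1]
 [  2.4 -11.7  -0.1]
 [  0.3 -12.    0.1]
 [  0.3 -12.1   0. ]
 [  0.3 -12.1   0. ]
 [  6.6 -10.    0. ]
 [  2.3 -13.1   0. ]
 [  2.3 -13.1   0. ]
 [ -2.  -11.7  -0.1]
 [ -0.9 -11.7  -0.1]
 [ -0.8 -11.9  -0. ]
 [ -0.8 -11.9  -0. ]
 [  6.2 -10.9   0.1]
 [  5.6 -10.7   0. ]]
```

Request:
apply_moves(
  commands="60 4 0 0 0 0 0; 60 8 0 0 0 0 0; 60 12 0 0 0 0 0; 60 15 0 0 0 0 0; 60 17 0 0 0 0 0",
)

```text
clock: 24.3
position: [329.5, 266.7, 274.7]
tool_rot: [3.142, 0.0, -2.534]
ft_force: [0.6, -0.3, 0.8]
width: 0.599
```

```bash
python3 - <<'E'
from h import *
o=log();print(o["position"],o["tool_rot"],o["qpos"])
c=wristcam(); save("w13",c["image"],None,1.5)
t=read_camera("top"); save("t13",t["image"],(130,120,330,290),4)
E
```

```text
[329.46705701 266.66260744 274.65717625] [ 3.14155939e+00  3.65455828e-04 -2.53448963e+00] [ 6.52340851e-01  6.02663546e-02  2.00624867e+00  1.89963749e-05
  1.07471104e+00 -1.52556754e+00]
```

View pics/w13.png

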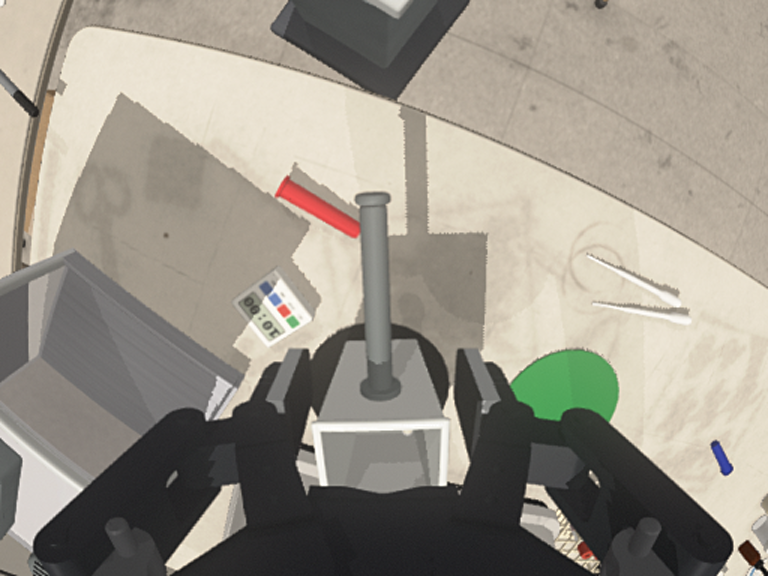

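View pics/t13.png

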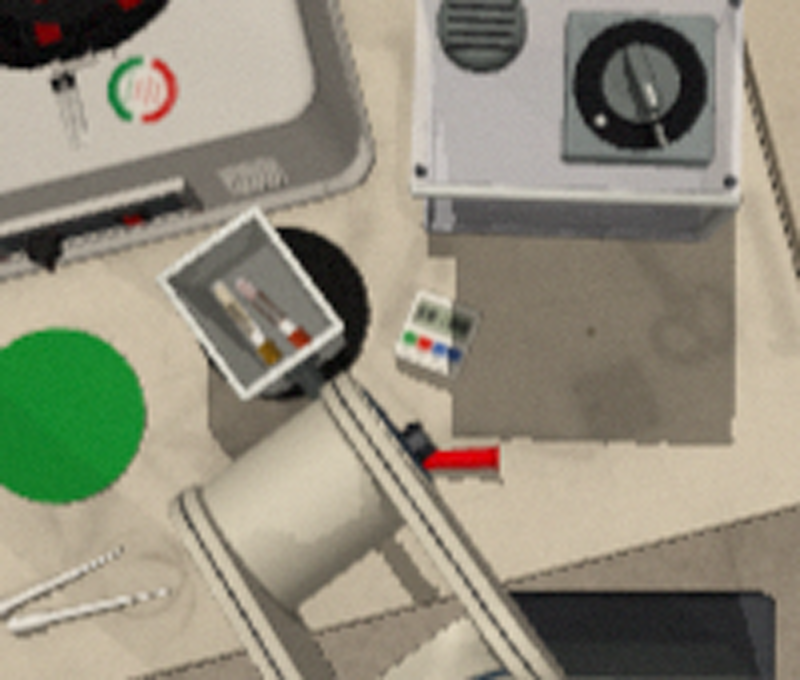

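```bash
python3 - <<'E'
from h import *
c=wristcam(); t=read_camera("top")
for z in (103,):
    for x,y in [(373,212),(376,300),(379,370)]: print(z,wcast(c,x/1.5,y/1.5,z+2).round(1))
A=wcast(c,373/1.5,212/1.5,103);B=wcast(c,379/1.5,370/1.5,103); d=B-A; print(np.degrees(np.arctan2(d[1],d[0])),np.hypot(*d[:2]))
# knob end
print("knob end",wcast(c,373/1.5,196/1.5,103).round(1))
# mat from top
im=t["image"]; g=im.max(2); m=(g<45).astype(np.uint8); mm=np.zeros_like(m); mm[170:225,180:226]=m[170:225,180:226]
cs,_=cv2.findContours(mm,cv2.RETR_EXTERNAL,cv2.CHAIN_APPROX_NONE)
k=max(cs,key=cv2.contourArea)
P=np.array([cast(t,*p[0],3)[:2] for p in k]); 
# circle fit of radius 78 to right-side boundary
from scipy.optimize import least_squares
sel=P[:,1]<P[:,1].min()+45
f=lambda v:np.hypot(P[sel,0]-v[0],P[sel,1]-v[1])-78
s=least_squares(f,[470,340],loss="soft_l1",f_scale=2); print("mat",s.x,abs(s.fun).mean(),sel.sum(),P.min(0),P.max(0))
E
```

```text
103 [305.7 242.3 105. ]
103 [358.6 281.2 105. ]
103 [405.8 316.4 105. ]
36.56064004300456 125.3511108868109
knob end [296.6 235.9 103. ]
mat [477.64066316 369.09191906] 7.3567469986549225 66 [418.49770515 283.38803347] [546.94575416 363.38861378]
```

Request:
apply_moves(
  commands="60 0 0 0 8 0 0; 60 0 0 0 16 0 0; 60 0 0 0 24 0 0; 60 0 0 0 32 0 0; 60 0 0 0 40 0 0",
)

```text
clock: 25.0
position: [332.3, 270.2, 275.1]
tool_rot: [-2.439, 0.004, -2.533]
ft_force: [-0.2, 0.5, -0.1]
width: 0.597
```

```bash
sed -i 's/d1,a1,L2,a3,L3,L6,L4=p/d1,a1,L2,a3,L3,L6,b=p/; s/np.array(\[a1,0,d1\])/np.array([a1,b,d1])/; s/np.array(\[L4,0,L6\])/np.array([0,0,L6])/; s/np.r_\[p,0\]/p/; s/(p-np.array(\[300,0,500,0,450,300\]))\*1e-3/(p-np.array([300,0,500,0,450,300,0]))*1e-3/; s/300\],loss/300,0],loss/; s/\[:-6\]/[:-7]/' kin.py
python3 - <<'E'
from kin import *
o=log();print(o["position"],o["tool_rot"],o["qpos"].round(3))
x,r=fit(); print(x.round(1)); print(r[-6:].round(1),abs(r).max())
E
```

```text
[332.32975537 270.19217122 275.06439126] [-2.43920476  0.00410812 -2.53348731] [ 1.072  0.253  1.961 -0.637  1.34  -0.822]
[312.4   0.  563.1  77.5 484.9 301.   11.9]
[[ 0. -0. -0.]
 [ 0. -0. -0.]
 [-0. -0.  0.]
 [-0. -0.  0.]
 [ 0.  0. -0.]
 [ 0.  0. -0.]] 4.483183408865443e-05
```

```bash
cat >> kin.py <<'E'
PAR=fit()[0]
LO=np.array([-3,-.9,.09,-1.31,.11,-2.54]);HI=np.array([3,2.11,2.58,4.45,2.69,2.54])
def ik(P,Rm,q0):
    def f(q):
        p,r=fk(q,PAR); return np.r_[(p-P)/100, (R.from_matrix(r.T@Rm)).as_rotvec()]
    s=least_squares(f,np.clip(q0,LO+.02,HI-.02),bounds=(LO,HI)); return s.x,np.abs(s.fun).max()
def toolrot(hyaw,tau,flip=1):
    """tool gripping handle of tub with yaw hyaw; tau tilt about tub +x. flip=1: tool x=-tub x"""
    return R.from_euler("z",hyaw)*R.from_euler("x",tau)*down(np.pi if flip==1 else 0)
def tcp_of(grip,Rt): return np.array(grip)+Rt.apply([0,0,18.7])
E
python3 - <<'E'
from kin import *
hy=np.radians(36.5); q0=get_obs()["qpos"]
for tip in (1,-1):
  for flip in (1,-1):
    for t0 in (-60,-40,-20,0,20,40,60):
      if tip*t0>0: continue
      # grasp
      Rt=toolrot(hy,np.radians(t0),flip); best=min((ik(tcp_of([334,264,103],Rt),Rt.as_matrix(),q) for q in (q0,[0.6,.2,2,0,1.2,-1.5],[0.6,.2,2,0,1.2,1.5],[0.6,.2,2,2,1.2,1.5],[0.6,.2,2,3,1.2,-1])),key=lambda a:a[1])
      out=[f"{tip} {flip} {t0} grasp err {best[1]:.3f} q {best[0].round(2)}"]
      q=best[0]; e=[]
      for k in np.linspace(0,1,6):  # transit to hood
        yaw=hy*(1-k)-.02*k; g=np.array([334,264,103])*(1-k)+np.array([463,123,115])*k+[0,0,np.sin(k*np.pi)*100]
        Rt=toolrot(yaw,np.radians(t0),flip); q,er=ik(tcp_of(g,Rt),Rt.as_matrix(),q); e.append(er)
      out.append(f"transit {max(e):.3f}")
      e=[]
      for k in range(0,120,10):
        Rt=toolrot(-.02,np.radians(t0+tip*k),flip); q,er=ik(tcp_of([463,123,115],Rt),Rt.as_matrix(),q); e.append(round(er,2))
      wc=fk(q,PAR)[0]-301*fk(q,PAR)[1][:,2]
      print(*out,"tip",e,q.round(2),"wc",wc.round(0))
E
```

```text
1 1 -60 grasp err 0.000 q [ 1.16  0.76  2.   -0.91  1.27 -0.35] transit 0.000 tip [np.float64(0.0), np.float64(0.0), np.float64(0.0), np.float64(0.0), np.float64(0.0), np.float64(0.0), np.float64(0.0), np.float64(0.0), np.float64(0.0), np.float64(0.0), np.float64(0.0), np.float64(0.03)] [-0.21  0.62  2.05  1.01  1.03 -2.54] wc [469. -87. 304.]
1 1 -40 grasp err 0.000 q [ 1.04  0.58  2.07 -0.79  0.98 -0.55] transit 0.000 tip [np.float64(0.0), np.float64(0.0), np.float64(0.0), np.float64(0.0), np.float64(0.0), np.float64(0.0), np.float64(0.0), np.float64(0.0), np.float64(0.0), np.float64(0.03), np.float64(0.1), np.float64(0.17)] [-0.28  0.77  1.97  1.05  1.3  -2.54] wc [ 493. -130.  241.]
1 1 -20 grasp err 0.000 q [ 0.86  0.45  2.13 -0.53  0.72 -0.91] transit 0.000 tip [np.float64(0.0), np.float64(0.0), np.float64(0.0), np.float64(0.0), np.float64(0.0), np.float64(0.0), np.float64(0.0), np.float64(0.03), np.float64(0.1), np.float64(0.17), np.float64(0.24), np.float64(0.32)] [-0.32  0.94  1.9   1.11  1.57 -2.54] wc [ 503. -155.  159.]
1 1 0 grasp err 0.000 q [ 0.64  0.4   2.15 -0.    0.
[... 3746 characters left out ...]
82. 406. 130.]
-1 -1 40 grasp err 0.000 q [0.24 0.57 2.1  0.8  0.97 0.54] transit 0.000 tip [np.float64(0.0), np.float64(0.0), np.float64(0.0), np.float64(0.0), np.float64(0.0), np.float64(0.0), np.float64(0.0), np.float64(0.0), np.float64(0.01), np.float64(0.07), np.float64(0.12), np.float64(0.17)] [ 0.65  0.86  1.72 -0.76  1.57  2.54] wc [488. 383. 226.]
-1 -1 60 grasp err 0.000 q [0.12 0.75 2.03 0.91 1.25 0.33] transit 0.000 tip [np.float64(0.0), np.float64(0.0), np.float64(0.0), np.float64(0.0), np.float64(0.0), np.float64(0.0), np.float64(0.0), np.float64(0.0), np.float64(0.0), np.float64(0.0), np.float64(0.01), np.float64(0.07)] [ 0.59  0.7   1.82 -0.66  1.3   2.54] wc [480. 333. 304.]
```

```bash
python3 - <<'E'
from kin import *
hy=np.radians(36.6); q0=get_obs()["qpos"]
for t0 in (-60,-70,-80):
  for yw in (-.02,-.12):
    Rt=toolrot(hy,np.radians(t0)); q,e0=ik(tcp_of([330,260,103],Rt),Rt.as_matrix(),q0); qg=q
    for k in np.linspace(0,1,8):
        yaw=hy*(1-k)+yw*k; g=np.array([330,260,103])*(1-k)+np.array([452,123,125])*k+[0,0,np.sin(k*np.pi)*60]
        Rt=toolrot(yaw,np.radians(t0)); q,er=ik(tcp_of(g,Rt),Rt.as_matrix(),q); e0=max(e0,er)
    o=[]
    for k in range(0,121,10):
        Rt=toolrot(yw,np.radians(t0+k)); q,er=ik(tcp_of([452,123,125],Rt),Rt.as_matrix(),q); o.append((k,round(float(er),2),round(float(q[5]),2),round(float(q[3]),2)))
    print(t0,yw,qg.round(2),round(e0,3),o[0],o[6:])
E
```

```text
-60 -0.02 [ 1.16  0.75  2.01 -0.91  1.26 -0.34] 0.0 (0, 0.0, -0.44, -0.75) [(60, 0.0, -1.31, -0.0), (70, 0.0, -1.64, 0.28), (80, 0.0, -1.97, 0.56), (90, 0.0, -2.25, 0.79), (100, 0.0, -2.47, 0.95), (110, 0.03, -2.54, 1.01), (120, 0.1, -2.54, 1.03)]
-60 -0.12 [ 1.16  0.75  2.01 -0.91  1.26 -0.34] 0.0 (0, 0.0, -0.42, -0.69) [(60, 0.0, -1.21, -0.0), (70, 0.0, -1.54, 0.29), (80, 0.0, -1.9, 0.59), (90, 0.0, -2.21, 0.85), (100, 0.0, -2.46, 1.03), (110, 0.03, -2.54, 1.09), (120, 0.1, -2.54, 1.1)]
-70 -0.02 [ 1.2   0.85  1.97 -0.94  1.4  -0.28] 0.0 (0, 0.0, -0.39, -0.8) [(60, 0.0, -1.04, -0.24), (70, 0.0, -1.31, -0.0), (80, 0.0, -1.64, 0.28), (90, 0.0, -1.97, 0.56), (100, 0.0, -2.25, 0.79), (110, 0.0, -2.47, 0.95), (120, 0.03, -2.54, 1.01)]
-70 -0.12 [ 1.2   0.85  1.97 -0.94  1.4  -0.28] 0.0 (0, 0.0, -0.38, -0.74) [(60, 0.0, -0.95, -0.22), (70, 0.0, -1.21, -0.0), (80, 0.0, -1.54, 0.29), (90, 0.0, -1.9, 0.59), (100, 0.0, -2.21, 0.85), (110, 0.0, -2.46, 1.03), (120, 0.03, -2.54, 1.09)]
-80 -0.02 [ 1.22  0.95  1.93 -0.97  1.55 -0.22] 0.0 (0, 0.0, -0.35, -0.84) [(60, 0.0, -0.83, -0.41), (70, 0.0, -1.04, -0.24), (80, 0.0, -1.31, -0.0), (90, 0.0, -1.64, 0.28), (100, 0.0, -1.97, 0.56), (110, 0.0, -2.25, 0.79), (120, 0.0, -2.47, 0.95)]
-80 -0.12 [ 1.22  0.95  1.93 -0.97  1.55 -0.22] 0.0 (0, 0.0, -0.35, -0.78) [(60, 0.0, -0.77, -0.38), (70, 0.0, -0.95, -0.22), (80, 0.0, -1.21, -0.0), (90, 0.0, -1.54, 0.29), (100, 0.0, -1.9, 0.59), (110, 0.0, -2.21, 0.85), (120, 0.0, -2.46, 1.03)]
```

```bash
python3 - <<'E'
from kin import *
c=read_camera("top"); P=cloud(c)
C=np.array([469.5,365.8]); h=np.array([np.cos(np.radians(36.6)),np.sin(np.radians(36.6))])
for s in range(100,216,5):
    u,v=proj(c,[*(C-h*s),112]); u,v=int(round(u)),int(round(v)); print(s,(u,v),P[v-1:v+2,u-1:u+2,2].max().round(0), c["image"][v,u],end=" | ")
print()
hy=np.radians(36.6); Rt=toolrot(hy,np.radians(-75)); g=np.array([330,261,103]); 
q=get_obs()["qpos"]
for d in (100,80,40,0):
    q,e=ik(tcp_of(g,Rt)-d*Rt.apply([0,0,1]),Rt.as_matrix(),q); print(d,q.round(2),round(e,4))
s=plan(tcp_of(g,Rt)-90*Rt.apply([0,0,1]),Rt,70,vmax=35,wmax=7)
print(s[0])
E
```

```text
100 (211, 221) 115.0 [ 97 102  97] | 105 (212, 222) 121.0 [100 106 102] | 110 (213, 223) 121.0 [102 108 103] | 115 (214, 224) 121.0 [104 110 102] | 120 (214, 226) 113.0 [94 99 94] | 125 (215, 227) 115.0 [95 98 95] | 130 (216, 228) 1518.0 [103 104  97] | 135 (217, 229) 1518.0 [105 111 103] | 140 (218, 231) 118.0 [ 99 102  95] | 145 (219, 232) 115.0 [102 106  99] | 150 (220, 233) 307.0 [115 115 111] | 155 (221, 234) 313.0 [64 65 63] | 160 (222, 236) 314.0 [37 37 39] | 165 (222, 237) 1518.0 [29 30 31] | 170 (223, 238) 314.0 [62 62 61] | 175 (224, 239) 314.0 [121 123 118] | 180 (225, 241) 116.0 [ 98 103  96] | 185 (226, 242) 116.0 [101 103  98] | 190 (227, 243) 116.0 [105 110 105] | 195 (228, 244) 116.0 [108 112 105] | 200 (229, 245) 117.0 [105 107 103] | 205 (230, 247) 115.0 [101 105 100] | 210 (230, 248) 117.0 [83 87 81] | 215 (231, 249) 120.0 [101 103  96] | 
100 [ 1.36  0.87  1.83 -0.82  1.61 -0.33] 0.0
80 [ 1.33  0.88  1.85 -0.84  1.58 -0.31] 0.0
40 [ 1.27  0.89  1.9  -0.89  1.53 -0.28] 0.0
0 [ 1.21  0.9   1.95 -0.95  1.48 -0.25] 0.0
70 0.17 2.91 1.49 6.9 -0.3 -0.2; 70 0.34 5.83 2.99 13.7 -0.6 -0.4; 70 0.51 8.74 4.48 20.6 -0.9 -0.6; 70 0.68 11.65 5.97 27.5 -1.2 -0.7; 70 0.85 14.57 7.47 34.3 -1.4 -0.9
n 5 from [331.3 270.4 273. ] clock 25.1 f [-1.6  2.6 -2.2] w 0.601
[288.93768794 316.29045009 121.45379792]
```

Request:
apply_moves(
  commands="70 0.2 2.9 1.5 7 0 0; 70 0.3 5.8 3 14 -0.5 0; 70 0.5 8.7 4.5 21 -1 -0.5; 70 0.7 11.7 6 27.5 -1 -0.7; 70 0.9 14.6 7.5 34.5 -1.4 -0.9",
)

```text
clock: 25.55
position: [287.6, 317.0, 120.9]
tool_rot: [-1.84, 0.001, -2.506]
ft_force: [0.4, 0.5, 0.7]
width: 0.701
```

```bash
python3 - <<'E'
from kin import *
o=log();print(o["position"].round(1),o["tool_rot"].round(3),o["qpos"].round(2))
c=wristcam(); save("w14",c["image"],None,1.5)
t=read_camera("top"); save("t14",t["image"],(130,120,330,290),4)
s=read_camera("scene"); save("s14",s["image"],(80,120,370,320),2.7)
hy=np.radians(36.6); Rt=toolrot(hy,np.radians(-75)); g=np.array([330,261,103]); 
plan(tcp_of(g,Rt),Rt,70,vmax=25,wmax=7)
E
```

```text
[287.6 317.  120.9] [-1.840e+00  1.000e-03 -2.506e+00] [ 1.34  0.87  1.84 -0.82  1.59 -0.32]
70 -0.07 -0.08 1.77 0 -0.1 0.1; 70 -0.15 -0.16 3.53 0.1 -0.1 0.2; 70 -0.22 -0.24 5.3 0.1 -0.2 0.3; 70 -0.29 -0.32 7.06 0.1 -0.2 0.4; 70 -0.37 -0.4 8.83 0.2 -0.3 0.6
n 5 from [286.7 313.8 117.4] clock 25.7 f [-0.4  0.1  1.5] w 0.702
```

View pics/w14.png

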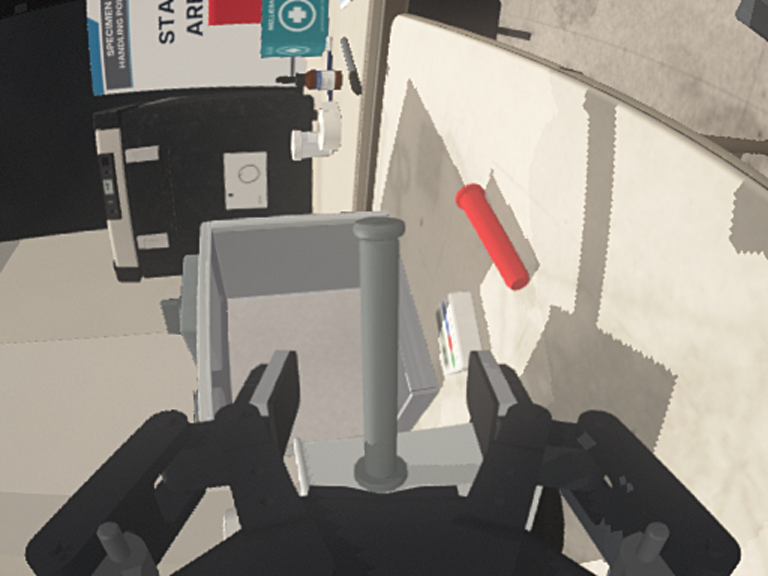

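View pics/t14.png

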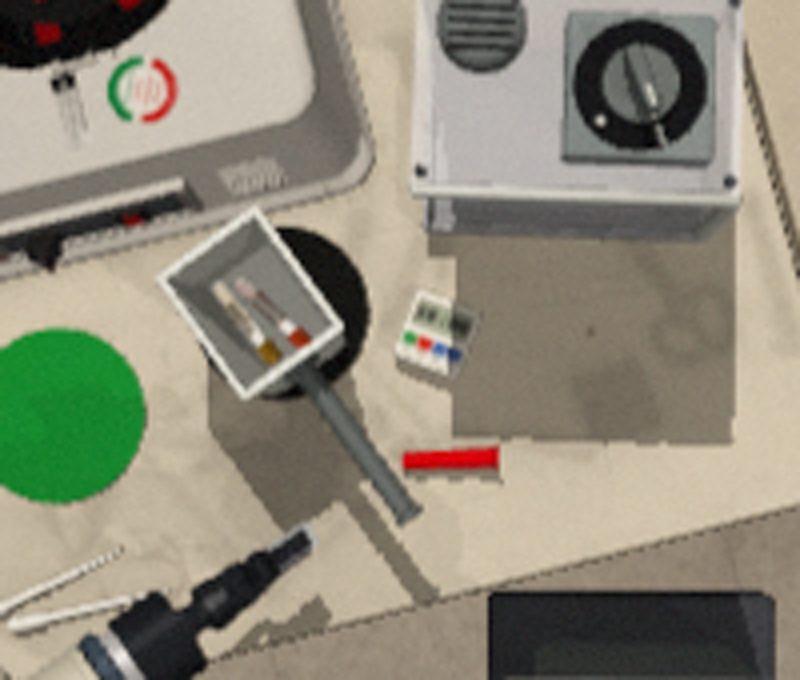

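View pics/s14.png

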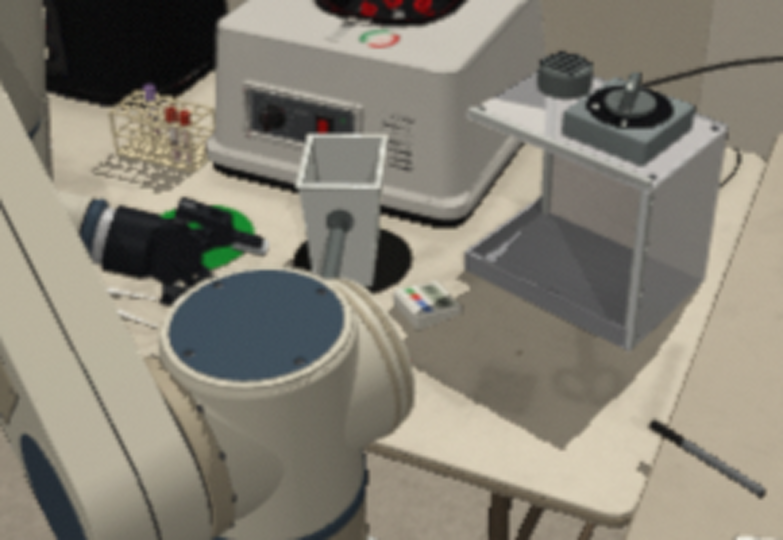

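```bash
python3 - <<'E'
from kin import *
for i in range(4):
    o=get_obs(); print(o["clock"],o["position"].round(1),fk(o["qpos"],PAR)[0].round(1),o["dq"].round(3)); read_camera("scene")
E
```

```text
25.7 [286.7 313.8 117.4] [286.7 313.8 117.4] [-0.032 -0.209  0.016 -0.017  0.018 -0.015]
25.75 [287.6 314.9 121.1] [287.6 314.9 121.1] [-0.02  -0.152  0.008 -0.011  0.009  0.001]
25.8 [288.2 315.6 123.5] [288.2 315.6 123.5] [-0.011 -0.101  0.008 -0.005  0.003  0.007]
25.85 [288.5 316.  125.1] [288.5 316.  125.1] [-0.005 -0.062  0.006  0.001  0.003  0.007]
```

```bash
python3 - <<'E'
from kin import *
for i in range(6): read_camera("top")
hy=np.radians(36.6); Rt=toolrot(hy,np.radians(-75)); g=np.array([330,261,103.5]); 
o=get_obs(); print(o["dq"].round(3))
plan(tcp_of(g,Rt),Rt,70,vmax=25,wmax=7)
E
```

```text
[ 0.002  0.025  0.001 -0.001  0.001  0.001]
70 -0.03 0.03 1.81 0.1 0 -0; 70 -0.06 0.07 3.63 0.3 -0.1 -0.1; 70 -0.08 0.1 5.44 0.4 -0.1 -0.1; 70 -0.11 0.13 7.26 0.5 -0.1 -0.2; 70 -0.14 0.16 9.07 0.7 -0.2 -0.2
n 5 from [288.  315.6 124.7] clock 26.2 f [-0.5  0.3 -0.5] w 0.697
```

Request:
apply_moves(
  commands="70 0 0 1.5 0 0 0; 70 -0.1 0.1 3.5 0.5 0 0; 70 -0.1 0.1 5.5 0.5 0 0; 70 -0.1 0.2 7.5 0.7 0 0; 70 -0.1 0.2 9 0.7 0 0",
)

```text
clock: 26.7
position: [340.4, 243.8, 96.3]
tool_rot: [-1.828, -0.002, -2.507]
ft_force: [-0.3, 0.2, -0.7]
width: 0.702
```

Request:
apply_moves(
  commands="70 0 0 0 0 0 0; 70 0 0 0 0 0 0; 70 0 0 0 0 0 0; 70 0 0 0 0 0 0; 70 0 0 0 0 0 0",
  newtons=20,
)

```text
clock: 27.2
position: [339.5, 247.0, 97.2]
tool_rot: [-1.829, 0.001, -2.505]
ft_force: [-0.5, 0.2, -0.1]
width: 0.701
```

```bash
python3 - <<'E'
from kin import *
c=wristcam(); save("w15",c["image"],None,1.5)
o=log(); Rt=R.from_euler("xyz",o["tool_rot"]); print("grasp pt",o["position"]-Rt.apply([0,0,18.7]),o["tool_rot"])
s=read_camera("scene"); save("s15",s["image"],(180,150,300,240),6)
E
```

```text
grasp pt [328.73224717 261.45191268 101.9362307 ] [-1.82941904e+00  5.96502466e-04 -2.50506868e+00]
```

View pics/w15.png

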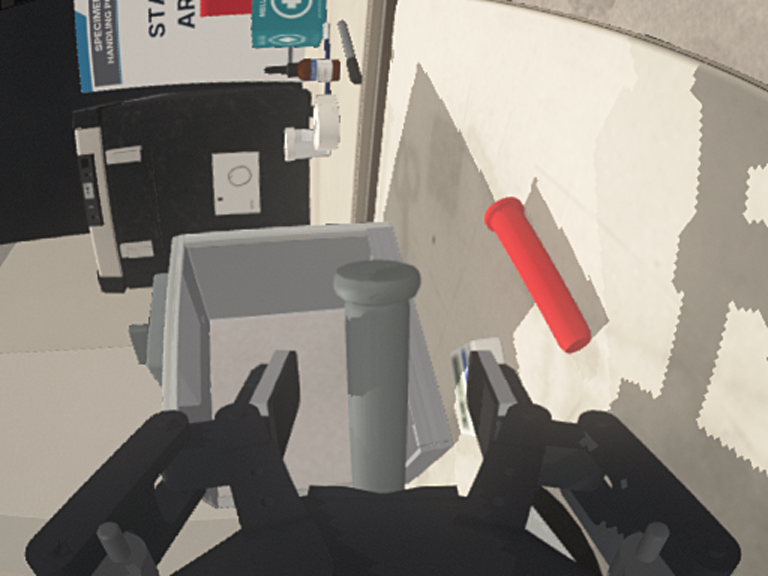

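Request:
apply_moves(
  commands="60 0 -0.1 0 0 0 0; 30 0 -0.1 0 0 0 0; 0 0 -0.1 0 0 0 0; 0 0 -0.1 0 0 0 0; 0 0 -0.1 0 0 0 0",
  newtons=20,
)

```text
clock: 27.8
position: [339.8, 246.1, 98.1]
tool_rot: [-1.829, 0.0, -2.506]
ft_force: [0.6, 0.6, 2.1]
width: 0.225
```

Request:
apply_moves(
  commands="0 0 0 0 0 0 0; 0 0 0 0 0 0 0; 0 0 0 0 0 0 0; 0 0 0 0 0 0 0; 0 0 0 0 0 0 0",
  newtons=80,
)

```text
clock: 28.3
position: [339.8, 246.1, 98.1]
tool_rot: [-1.829, 0.0, -2.506]
ft_force: [0.2, -0.3, 1.5]
width: 0.206
```

```bash
python3 - <<'E'
from kin import *
c=wristcam(); save("w16",c["image"],None,1.2)
o=log(); Rt=R.from_euler("xyz",o["tool_rot"]); print("grasp pt",o["position"]-Rt.apply([0,0,18.7]),o["tool_rot"],o["ft_force"],o["torque"])
s=read_camera("scene"); save("s16",s["image"],(180,150,300,240),6)
E
```

```text
grasp pt [329.04486535 260.68209937 102.86836648] [-1.82891651e+00  1.34173032e-04 -2.50592539e+00] [0.30468985 0.61379719 1.23953173] [ 0.28779648 -0.01200852 -0.00484453]
```

View pics/s16.png

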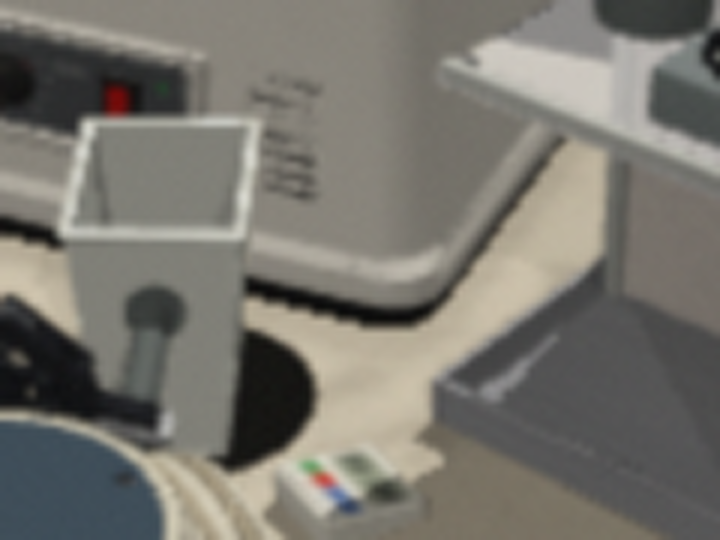

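```bash
cat >> kin.py <<'E'
TAU0=-75.2
def now_tub():
    o=log(); Rt=R.from_euler("xyz",o["tool_rot"]); x=Rt.apply([1,0,0]); yaw=np.arctan2(-x[1],-x[0])
    M=(R.from_euler("z",yaw).inv()*Rt*down(np.pi).inv()).as_euler("xyz")
    return o["position"]-Rt.apply([0,0,18.7]),yaw,np.degrees(M[0]),np.degrees(M[1]),o
def tubpath(start,way,g=0):
    """start/way: (grip xyz, yaw deg, tau deg, nrows). prints calls of 5 rows; chained"""
    q=get_obs()["qpos"]; cur=start; mx=0
    for (P,y,t,n) in way:
        P0,y0,t0=cur
        rows=[]
        base=None
        for j in range(n+1):
            k=j/n; Rt=toolrot(np.radians(y0+(y-y0)*k),np.radians(t0+(t-t0)*k)); X=tcp_of(np.array(P0)*(1-k)+np.array(P)*k,Rt)
            q2,e=ik(X,Rt.as_matrix(),q); 
            if j: mx=max(mx,np.abs((q2-q)/np.array([2.39,2.39,3.01,3.14,3.14,3.14])/.1).max())
            q=q2
            if e>.002: print("IK err",e,j,P)
            if j: 
                d=base[1].inv().apply(X-base[0])/10; w=np.degrees((base[1].inv()*Rt).as_rotvec())
                rows.append(f"{g} "+" ".join(f"{x:.1f}" for x in d)+" "+" ".join(f"{x:.1f}" for x in w))
            if j%5==0: base=(X,Rt)
        for i in range(0,n,5): print("; ".join(rows[i:i+5]).replace("-0.0","0").replace(".0 "," "))
        print("--",P,y,t,"q",q.round(2),"speed frac",round(mx,2)); cur=(P,y,t)
E
python3 - <<'E'
from kin import *
g,y,t,pt,o=now_tub(); print(g.round(1),np.degrees(y),t,pt,o["dq"].round(3))
y=np.degrees(y)
tubpath((g,y,t),[((329,260.7,148),y,t,5),((305,190,148),12,t,10),((330,126,148),-1.2,t,10),((455,124,148),-1.2,t,10)])
E
```

```text
[329.  260.7 102.9] 36.424832438262655 -75.21253175794092 -0.0029689633122349664 [ 0.001 -0.002 -0.001 -0.001  0.    -0.001]
0 0 -0.9 -0.2 0 0 0.0; 0 0 -1.7 -0.5 0 0 0.0; 0 0 -2.6 -0.7 0 0 0.0; 0 0 -3.5 -0.9 0 0 0.0; 0 0 -4.4 -1.2 0 0 0.0
-- (329, 260.7, 148) 36.424832438262655 -75.21253175794092 q [ 1.21  0.81  1.97 -0.95  1.52 -0.3 ] speed frac 0.08
0 0.7 -0.1 0.4 0 2.4 0.6; 0 1.4 -0.2 0.8 0 4.7 1.2; 0 2.1 -0.3 1.2 0 7.1 1.9; 0 2.8 -0.4 1.6 0 9.4 2.5; 0 3.4 -0.5 2 0 11.8 3.1
0 0.6 -0.1 0.5 0 2.4 0.6; 0 1.2 -0.3 1.1 0 4.7 1.2; 0 1.8 -0.4 1.6 0 7.1 1.9; 0 2.3 -0.6 2.1 0 9.4 2.5; 0 2.9 -0.7 2.6 0 11.8 3.1
-- (305, 190, 148) 12 -75.21253175794092 q [ 1.05  0.82  1.94 -0.7   1.6  -0.25] speed frac 0.09
0 -0.1 -0.2 0.7 0 1.3 0.3; 0 -0.1 -0.3 1.3 0 2.6 0.7; 0 -0.2 -0.5 2 0 3.8 1.0; 0 -0.3 -0.7 2.6 0 5.1 1.3; 0 -0.3 -0.9 3.3 0 6.4 1.7
0 -0.1 -0.2 0.6 0 1.3 0.3; 0 -0.3 -0.3 1.3 0 2.6 0.7; 0 -0.4 -0.5 1.9 0 3.8 1.0; 0 -0.6 -0.7 2.5 0 5.1 1.3; 0 -0.7 -0.8 3.2 0 6.4 1.7
-- (330, 126, 148) -1.2 -75.21253175794092 q [ 0.85  0.82  1.94 -0.67  1.61 -0.25] speed frac 0.09
0 -1.3 0 0 0 0 0.0; 0 -2.5 0 0 0 0 0.0; 0 -3.8 0 0 0 0 0.0; 0 -5 0 0 0 0 0.0; 0 -6.3 0 0 0 0 0.0
0 -1.3 0 0 0 0 0.0; 0 -2.5 0 0 0 0 0.0; 0 -3.8 0 0 0 0 0.0; 0 -5 0 0 0 0 0.0; 0 -6.3 0 0 0 0 0.0
-- (455, 124, 148) -1.2 -75.21253175794092 q [ 0.69  0.87  1.74 -0.83  1.67 -0.4 ] speed frac 0.09
```

Smooth path and all poses reachable. Lift first.

Request:
apply_moves(
  commands="0 0 -0.9 -0.2 0 0 0; 0 0 -1.8 -0.5 0 0 0; 0 0 -2.6 -0.7 0 0 0; 0 0 -3.5 -0.9 0 0 0; 0 0 -4.4 -1.2 0 0 0",
)

```text
clock: 28.9
position: [339.5, 246.4, 144.5]
tool_rot: [-1.829, 0.0, -2.506]
ft_force: [-0.1, -0.0, -1.0]
width: 0.207
```

Request:
apply_moves(
  commands="0 0 0 0 0 0 0; 0 0 0 0 0 0 0; 0 0 0 0 0 0 0; 0 0 0 0 0 0 0; 0 0 0 0 0 0 0",
)

```text
clock: 29.4
position: [339.5, 246.3, 143.3]
tool_rot: [-1.829, -0.001, -2.506]
ft_force: [0.3, 0.4, -2.7]
width: 0.206
```

```bash
python3 - <<'E'
from kin import *
g,y,t,pt,o=now_tub(); print(g.round(1),np.degrees(y),t,pt,o["dq"].round(3),o["ft_force"],o["torque"])
s=read_camera("scene"); save("s17",s["image"],(130,130,350,290),3.5)
t=read_camera("top"); save("t17",t["image"],(130,120,330,290),4)
E
```

```text
[328.8 260.9 148.1] 36.419361640313525 -75.2171913249671 0.031234792770675836 [ 0.001 -0.001  0.001 -0.002  0.003 -0.006] [ 0.26076647  0.38427982 -2.68736467] [ 0.44363916  0.55796755 -0.00098634]
```

View pics/s17.png

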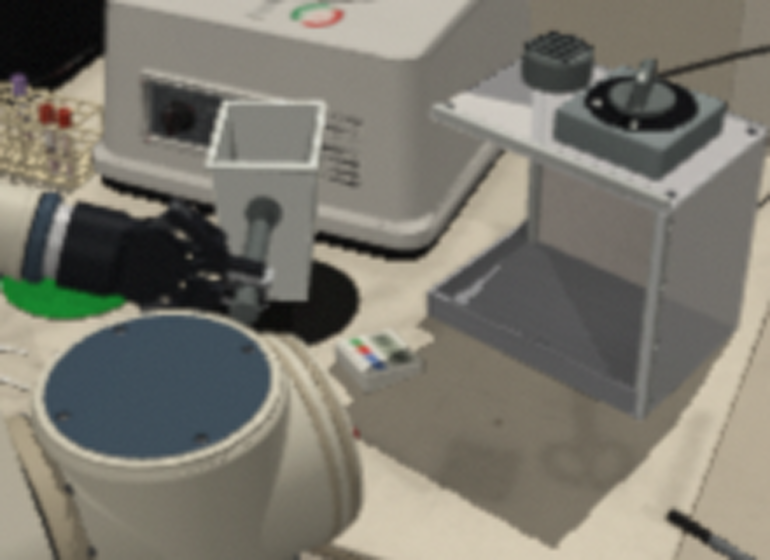

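View pics/t17.png

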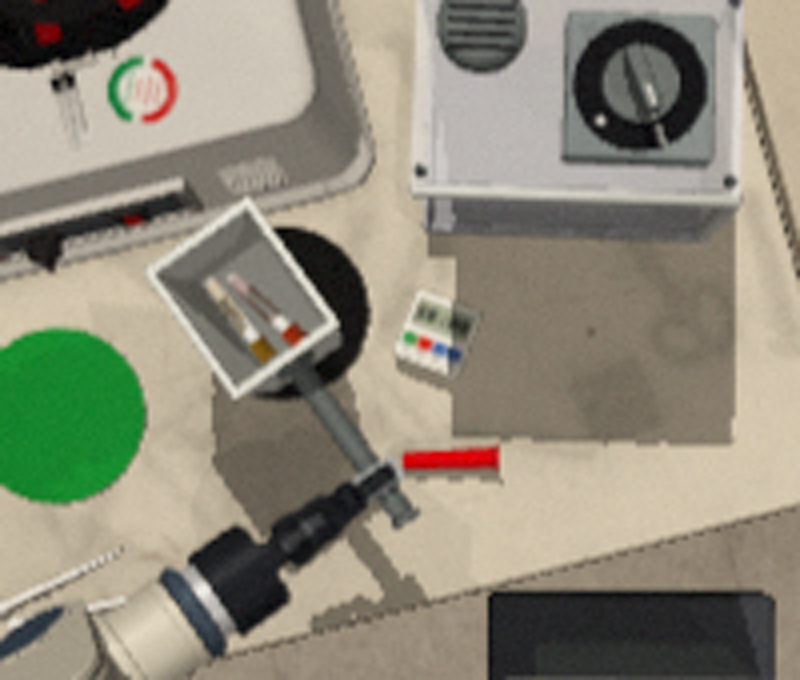

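Request:
apply_moves(
  commands="0 0.7 -0.1 0.4 0 2.4 0.6; 0 1.4 -0.2 0.8 0 4.7 1.2; 0 2.1 -0.3 1.2 0 7.1 1.9; 0 2.8 -0.4 1.6 0 9.4 2.5; 0 3.4 -0.5 2 0 11.8 3.1",
)

```text
clock: 30.0
position: [324.2, 208.9, 143.4]
tool_rot: [-1.829, -0.0, -2.723]
ft_force: [0.3, -0.2, -1.5]
width: 0.205
```

Request:
apply_moves(
  commands="0 0.6 -0.1 0.5 0 2.4 0.6; 0 1.2 -0.3 1.1 0 4.7 1.2; 0 1.8 -0.4 1.6 0 7.1 1.9; 0 2.3 -0.6 2.1 0 9.4 2.5; 0 2.9 -0.7 2.6 0 11.8 3.1",
)

```text
clock: 30.5
position: [308.8, 172.7, 143.5]
tool_rot: [-1.829, -0.0, -2.935]
ft_force: [0.0, 0.4, -0.9]
width: 0.207
```

```bash
python3 - <<'E'
from kin import *
for i in range(5): read_camera("scene")
g,y,t,pt,o=now_tub(); print(g.round(1),np.degrees(y),t,pt,o["dq"].round(3),o["ft_force"])
t=read_camera("top"); save("t18",t["image"],(130,120,330,290),4)
# mat circle
im=t["image"]; gm=im.max(2); m=(gm<50).astype(np.uint8)
E
```

```text
[305.3 190.9 148.2] 12.028776916751879 -75.20067931103468 0.026049576262005048 [ 0.008  0.001  0.    -0.002  0.003 -0.004] [ 0.73096383 -0.4347108  -2.20831953]
```

View pics/t18.png

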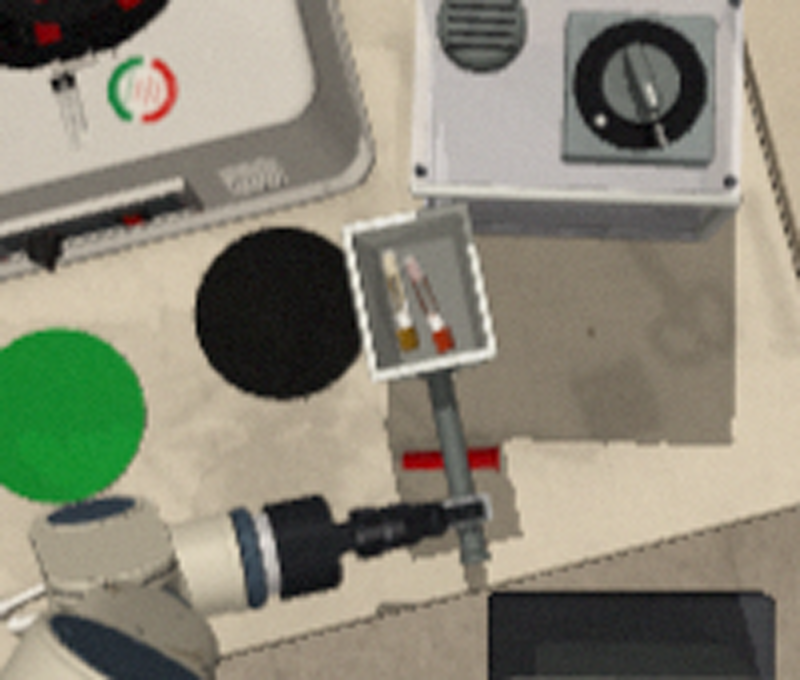

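```bash
python3 - <<'E'
from kin import *
t=read_camera("top"); im=t["image"]
m=(im.max(2)<50).astype(np.uint8); mm=np.zeros_like(m); mm[172:224,174:226]=m[172:224,174:226]
cs,_=cv2.findContours(mm,cv2.RETR_EXTERNAL,cv2.CHAIN_APPROX_NONE); k=max(cs,key=cv2.contourArea)
P=np.array([cast(t,*p[0],3)[:2] for p in k]); 
for lim in (5,):
    f=lambda v:np.hypot(P[:,0]-v[0],P[:,1]-v[1])-v[2]
    s=least_squares(f,[470,340,78],loss="soft_l1",f_scale=1); print("mat",s.x,np.abs(s.fun).mean())
f=lambda x,y:(130+x/4-.4,120+y/4-.4)
K=[cast(t,*f(*p),198) for p in [(345,228),(467,205),(494,354),(374,380)]]
for a in K: print(a.round(1))
print("rim c",(sum(K)/4).round(1))
a=(K[0]+K[1]-K[2]-K[3])/2; print(np.degrees(np.arctan2(a[1],a[0])),np.hypot(*a[:2]))
E
```

```text
mat [471.99068249 359.99002971  73.33003544] 2.1542490010800606
[525.2 284.1 198. ]
[544.2 189.2 198. ]
[428.1 167.  198. ]
[407.1 259.5 198. ]
rim c [476.1 224.9 198. ]
11.29448889580213 119.44617542098133
```

Request:
apply_moves(
  commands="0 -0.1 -0.2 0.7 0 1.3 0.3; 0 -0.1 -0.3 1.3 0 2.6 0.7; 0 -0.2 -0.5 2 0 3.8 1; 0 -0.3 -0.7 2.6 0 5.1 1.3; 0 -0.3 -0.9 3.3 0 6.4 1.7",
)

```text
clock: 31.35
position: [319.4, 139.8, 143.8]
tool_rot: [-1.829, -0.0, -3.05]
ft_force: [1.1, -0.1, -1.8]
width: 0.2
```

Request:
apply_moves(
  commands="0 -0.1 -0.2 0.6 0 1.3 0.3; 0 -0.3 -0.3 1.3 0 2.6 0.7; 0 -0.4 -0.5 1.9 0 3.8 1; 0 -0.6 -0.7 2.5 0 5.1 1.3; 0 -0.7 -0.8 3.2 0 6.4 1.7",
)

```text
clock: 31.85
position: [329.5, 107.8, 143.3]
tool_rot: [-1.829, 0.0, 3.118]
ft_force: [0.6, -0.5, -1.1]
width: 0.204
```

```bash
python3 - <<'E'
from kin import *
for i in range(5): read_camera("scene")
g,y,t,pt,o=now_tub(); print(g.round(1),np.degrees(y),t,pt,o["dq"].round(3),o["ft_force"])
s=read_camera("scene"); save("s19",s["image"],(150,120,350,290),4)
t=read_camera("top"); save("t19",t["image"],(160,90,360,260),4)
m=(t["image"].max(2)<50).astype(np.uint8); mm=np.zeros_like(m); mm[172:224,174:226]=m[172:224,174:226]
cs,_=cv2.findContours(mm,cv2.RETR_EXTERNAL,cv2.CHAIN_APPROX_NONE); k=max(cs,key=cv2.contourArea)
e=cv2.fitEllipse(k); print(e, cast(t,*e[0],3)); P=np.array([cast(t,*p[0],3)[:2] for p in k]); print(P.min(0),P.max(0))
E
```

```text
[329.5 126.3 148.1] -1.2286198008303792 -75.21156981981329 0.015279711230493494 [ 0.009 -0.002 -0.001 -0.001  0.003  0.   ] [-0.89163661 -0.37576197 -1.43868369]
((199.8168487548828, 197.9105224609375), (41.175498962402344, 41.864444732666016), 69.6120834350586) [471.88789488 358.88432538   3.        ]
[396.92317277 283.38803347] [546.94575416 433.24956499]
```

View pics/s19.png

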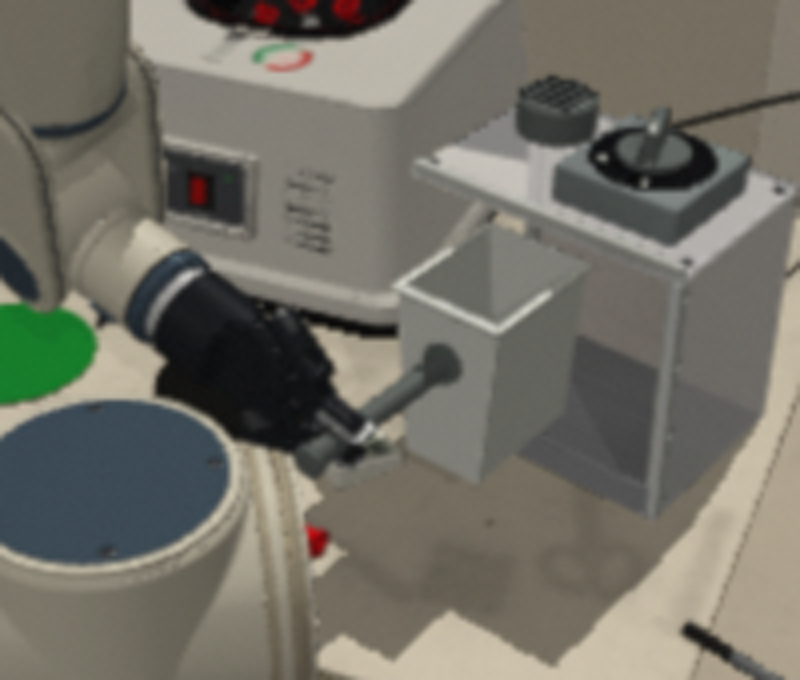

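View pics/t19.png

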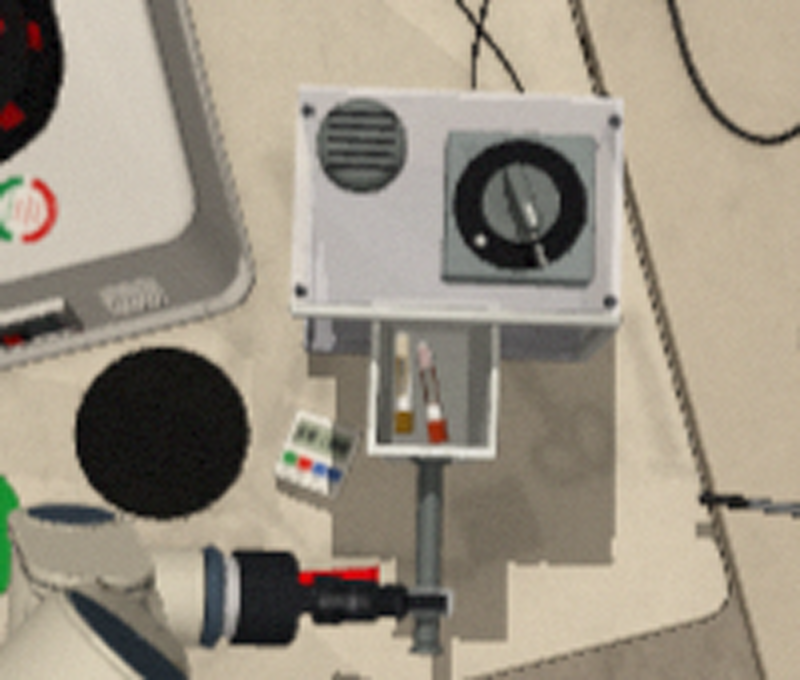

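Request:
apply_moves(
  commands="0 -1 0 0 0 0 0; 0 -2.3 0 0 0 0 0; 0 -3.6 0 0 0 0 0; 0 -4.9 0 0 0 0 0; 0 -6 0 0 0 0 0",
)

```text
clock: 32.7
position: [390.6, 106.8, 143.2]
tool_rot: [-1.829, 0.0, 3.12]
ft_force: [-0.2, 0.8, -1.5]
width: 0.209
```

Request:
apply_moves(
  commands="0 -1.5 0 0 0 0 0; 0 -3 0 0 0 0 0; 0 -4.5 0 0 0 0 0; 0 -5.7 0 0 0 0 0; 0 -6.4 0 0 0 0 0",
)

```text
clock: 33.2
position: [454.3, 105.5, 143.2]
tool_rot: [-1.829, 0.0, 3.12]
ft_force: [-0.5, -0.2, -1.2]
width: 0.206
```

```bash
python3 - <<'E'
from kin import *
for i in range(5): read_camera("scene")
g,y,t,pt,o=now_tub(); print(g.round(1),np.degrees(y),t,pt,o["dq"].round(3),o["ft_force"])
s=read_camera("scene"); save("s20",s["image"],(150,120,350,290),4)
c=wristcam(); save("w20",c["image"],None,1.2)
tubpath((g,np.degrees(y),t),[((455,124,125),-1.2,t,5),((455,124,125),-1.2,t+90,20),((455,124,122),-1.2,t+112,10)])
E
```

```text
[453.  123.5 148. ] -1.219508619225215 -75.24144765834139 0.05062370015162593 [ 0.005 -0.002  0.003 -0.    -0.004  0.006] [ 0.18859343 -0.23196944 -1.3048053 ]
0 0 0.4 0.1 0 0 0; 0 -0.1 0.9 0.2 0 0 0; 0 -0.1 1.3 0.3 0 0 0; 0 -0.2 1.8 0.4 0 0 0; 0 -0.2 2.2 0.5 0 0 0
-- (455, 124, 125) -1.2 -75.24144765834139 q [ 0.69  0.91  1.73 -0.82  1.65 -0.37] speed frac 0.03
0 0 0.1 0 -4.5 0 0.0; 0 0 0.3 0 -9 0 0.0; 0 0 0.4 -0.1 -13.5 0 0.0; 0 0 0.6 -0.1 -18 0 0.0; 0 0 0.7 -0.1 -22.5 0 0.0
0 0 0.1 0 -4.5 0 0.0; 0 0 0.3 0 -9 0 0; 0 0 0.4 -0.1 -13.5 0 0.0; 0 0 0.6 -0.1 -18 0 0.0; 0 0 0.7 -0.1 -22.5 0 0
0 0 0.1 0 -4.5 0 0; 0 0 0.3 0 -9 0 0.0; 0 0 0.4 -0.1 -13.5 0 0.0; 0 0 0.6 -0.1 -18 0 0.0; 0 0 0.7 -0.1 -22.5 0 0.0
0 0 0.1 0 -4.5 0 0; 0 0 0.3 0 -9 0 0; 0 0 0.4 -0.1 -13.5 0 0; 0 0 0.6 -0.1 -18 0 0.0; 0 0 0.7 -0.1 -22.5 0 0.0
-- (455, 124, 125) -1.2 14.758552341658614 q [ 0.09  0.41  2.08  0.42  0.67 -1.79] speed frac 0.48
0 0 0.1 0 -2.2 0 0.0; 0 0 0.1 0.1 -4.4 0 0.0; 0 0 0.2 0.1 -6.6 0 0; 0 0 0.3 0.1 -8.8 0 0.0; 0 0 0.3 0.1 -11 0 0.0
0 0 0.1 0 -2.2 0 0.0; 0 0 0.1 0 -4.4 0 0; 0 0 0.2 0.1 -6.6 0 0.0; 0 0 0.2 0.1 -8.8 0 0.0; 0 0 0.3 0.1 -11 0 0
-- (455, 124, 122) -1.2 36.758552341658614 q [-0.13  0.51  2.1   0.91  0.85 -2.4 ] speed frac 0.48
```

View pics/s20.png

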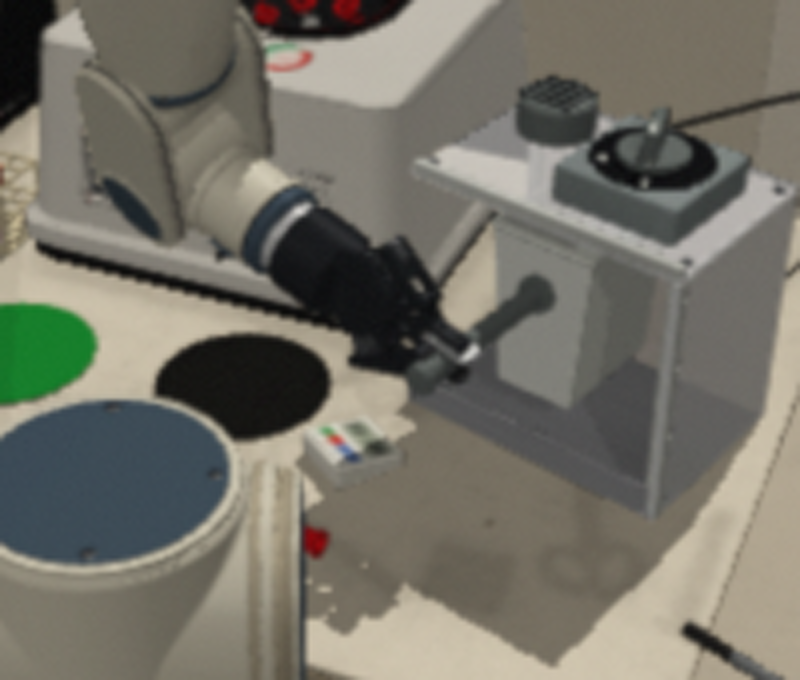

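View pics/w20.png

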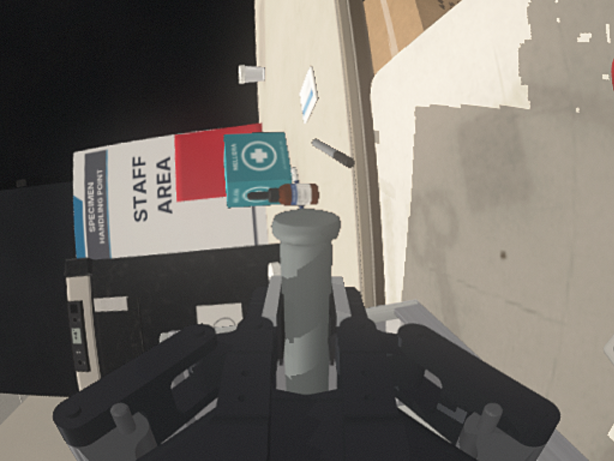

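Request:
apply_moves(
  commands="0 0 0.4 0.1 0 0 0; 0 -0.1 0.9 0.2 0 0 0; 0 -0.1 1.3 0.3 0 0 0; 0 -0.1 1.8 0.4 0 0 0; 0 -0.1 2.2 0.6 0 0 0",
)

```text
clock: 34.05
position: [454.1, 105.4, 119.9]
tool_rot: [-1.829, -0.0, 3.12]
ft_force: [0.2, -0.7, -1.3]
width: 0.207
```

Request:
apply_moves(
  commands="0 0 0.1 0 -4.5 0 0; 0 0 0.3 0 -9 0 0; 0 0 0.4 -0.1 -13.5 0 0; 0 0 0.6 -0.1 -18 0 0; 0 0 0.7 -0.1 -22.5 0 0",
)

```text
clock: 34.55
position: [454.1, 108.2, 113.7]
tool_rot: [-2.224, -0.0, 3.12]
ft_force: [1.4, -0.3, -1.7]
width: 0.206
```

```bash
python3 - <<'E'
from kin import *
for i in range(5): read_camera("scene")
g,y,t,pt,o=now_tub(); print(g.round(1),np.degrees(y),t,pt,o["dq"].round(3),o["ft_force"],o["torque"])
s=read_camera("scene"); save("s21",s["image"],(150,120,350,290),4)
E
```

```text
[454.4 122.9 125.1] -1.2347666366102044 -52.817757278687715 0.024144012601393743 [ 0.005  0.014 -0.003  0.003 -0.003 -0.009] [ 0.03425074 -0.03824015 -0.67135849] [ 0.56559446  0.19790789 -0.01640145]
```

View pics/s21.png

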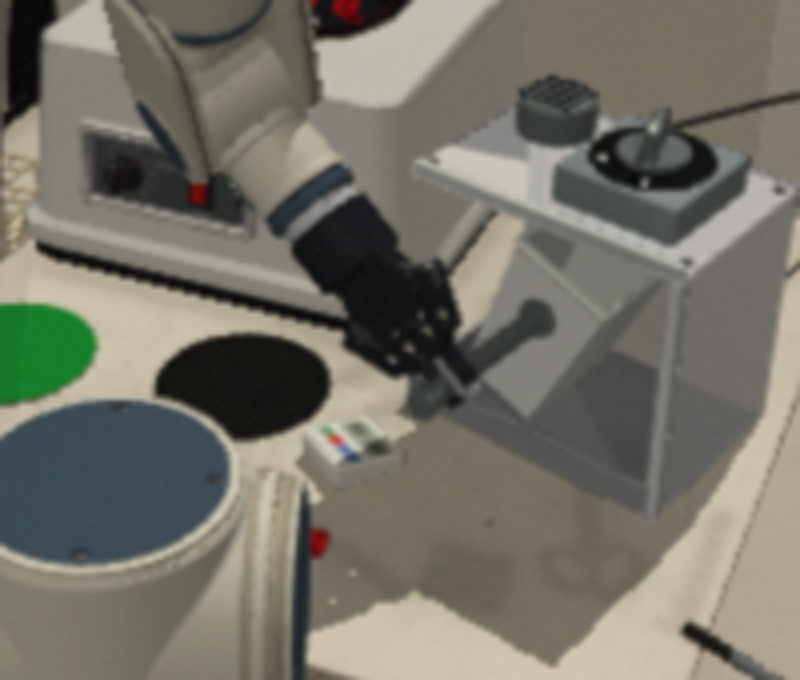

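Request:
apply_moves(
  commands="0 0 0.1 0 -4.5 0 0; 0 0 0.3 0 -9 0 0; 0 0 0.4 -0.1 -13.5 0 0; 0 0 0.6 -0.1 -18 0 0; 0 0 0.7 -0.1 -22.5 0 0",
)

```text
clock: 35.35
position: [454.0, 113.4, 108.4]
tool_rot: [-2.615, -0.001, 3.121]
ft_force: [-0.2, -0.4, -1.1]
width: 0.206
```

Request:
apply_moves(
  commands="0 0 0.1 0 -4.5 0 0; 0 0 0.3 0 -9 0 0; 0 0 0.4 -0.1 -13.5 0 0; 0 0 0.6 -0.1 -18 0 0; 0 0 0.7 -0.1 -22.5 0 0",
)

```text
clock: 35.85
position: [453.9, 119.8, 105.7]
tool_rot: [-3.008, -0.002, 3.121]
ft_force: [-1.5, -0.5, -1.7]
width: 0.206
```

```bash
python3 - <<'E'
from kin import *
for i in range(5): read_camera("scene")
g,y,t,pt,o=now_tub(); print(g.round(1),np.degrees(y),t,pt,o["dq"].round(3),o["ft_force"],o["torque"])
s=read_camera("scene"); save("s22",s["image"],(150,120,350,290),4)
E
```

```text
[454.3 122.2 124.4] -1.2220141969457285 -7.856656999521041 0.0947649657498852 [ 0.008 -0.001 -0.006  0.005 -0.007 -0.01 ] [-0.16411892 -0.25548136 -1.80627561] [ 0.00136917  0.24155022 -0.01665738]
```

View pics/s22.png

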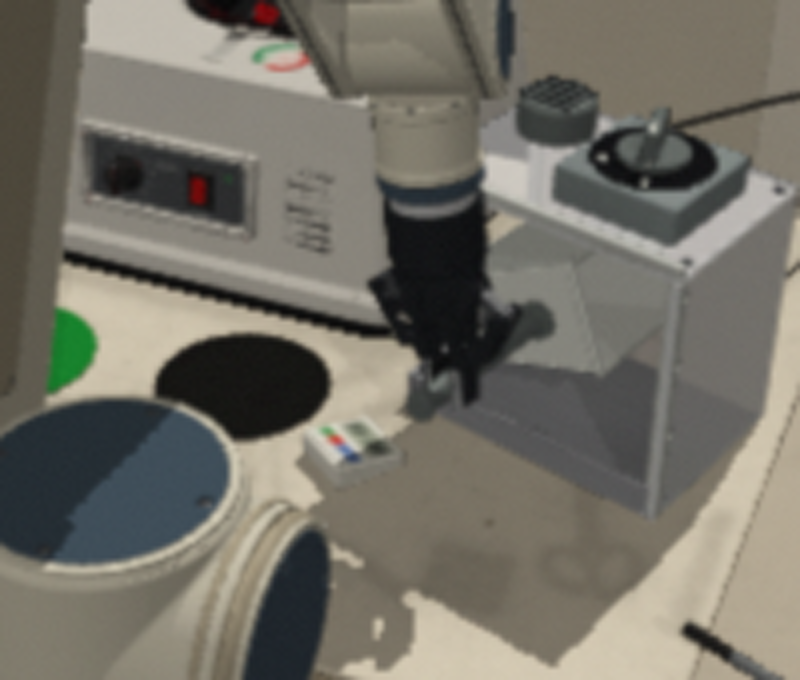

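Request:
apply_moves(
  commands="0 0 0.1 0 -4.5 0 0; 0 0 0.3 0 -9 0 0; 0 0 0.4 -0.1 -13.5 0 0; 0 0 0.6 -0.1 -18 0 0; 0 0 0.7 -0.1 -22.5 0 0",
)

```text
clock: 36.65
position: [454.5, 127.6, 106.3]
tool_rot: [2.881, -0.001, 3.122]
ft_force: [0.6, 0.1, -1.2]
width: 0.208
```

Request:
apply_moves(
  commands="0 0 0.1 0 -2.2 0 0; 0 0 0.1 0.1 -4.4 0 0; 0 0 0.2 0.1 -6.6 0 0; 0 0 0.3 0.1 -8.8 0 0; 0 0 0.3 0.1 -11 0 0",
)

```text
clock: 37.15
position: [454.4, 130.7, 105.9]
tool_rot: [2.691, -0.002, 3.122]
ft_force: [-0.2, 0.3, -0.7]
width: 0.207
```

Request:
apply_moves(
  commands="0 0 0.1 0 -2.2 0 0; 0 0 0.1 0 -4.4 0 0; 0 0 0.2 0.1 -6.6 0 0; 0 0 0.2 0.1 -8.8 0 0; 0 0 0.3 0.1 -11 0 0",
)

```text
clock: 37.65
position: [454.4, 133.8, 106.2]
tool_rot: [2.499, -0.002, 3.122]
ft_force: [-0.2, 0.3, -1.1]
width: 0.211
```

```bash
python3 - <<'E'
from kin import *
for i in range(5): read_camera("scene")
g,y,t,pt,o=now_tub(); print(g.round(1),np.degrees(y),t,pt,o["dq"].round(3),o["qpos"].round(2),o["ft_force"],o["torque"])
s=read_camera("scene"); save("s23",s["image"],(150,120,350,290),4)
t=read_camera("top"); save("t23",t["image"],(210,90,360,220),5)
E
```

```text
[454.4 122.2 121.4] -1.1568763512759797 36.72157938126664 0.0517616494506033 [-0.001 -0.009  0.002  0.007  0.001 -0.006] [-0.13  0.51  2.1   0.91  0.85 -2.41] [-0.15568957 -0.24460762 -1.2200039 ] [-0.50364344  0.22157828  0.00278224]
```

View pics/s23.png

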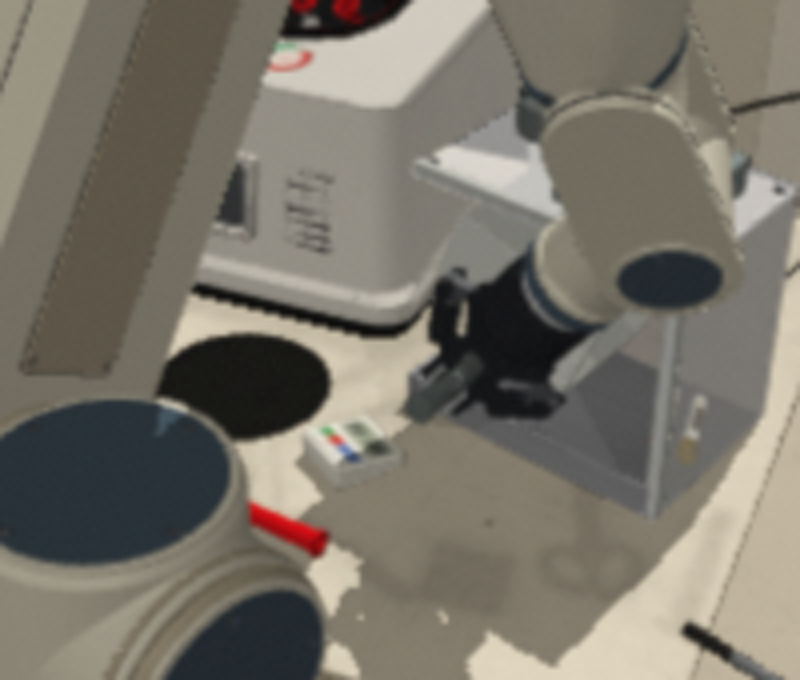

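View pics/t23.png

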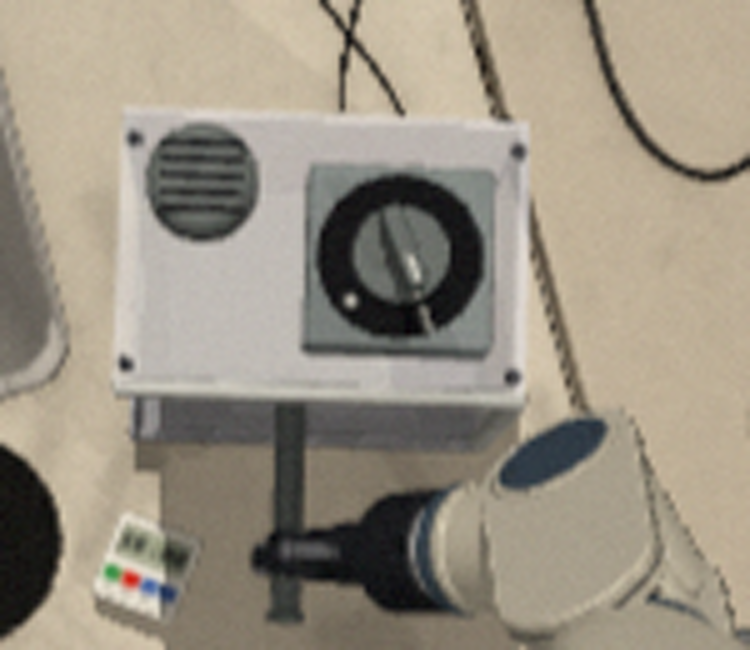

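Request:
apply_moves(
  commands="0 0 0 0 -2 0 0; 0 0 0.1 0 -4 0 0; 0 0 0.1 0 -4 0 0; 0 0 0.1 0 -4 0 0; 0 0 0.1 0 -4 0 0",
)

```text
clock: 38.5
position: [454.8, 134.0, 107.4]
tool_rot: [2.431, 0.0, 3.121]
ft_force: [0.2, -0.4, -1.3]
width: 0.205
```

```bash
python3 - <<'E'
from kin import *
for i in range(8): read_camera("scene")
g,y,t,pt,o=now_tub(); print(g.round(1),np.degrees(y),t,pt,o["qpos"].round(2),o["ft_force"],o["torque"])
s=read_camera("scene"); save("s24",s["image"],(270,150,350,250),7)
c=wristcam(); save("w24",c["image"],None,1.5)
E
```

```text
[454.5 121.7 121.4] -1.219195897849651 40.77937873478944 0.0060305625315783835 [-0.16  0.54  2.1   0.96  0.91 -2.49] [ 0.3544182  -0.0915648  -1.45830551] [-0.46702647  0.18505217  0.00573313]
```

View pics/s24.png

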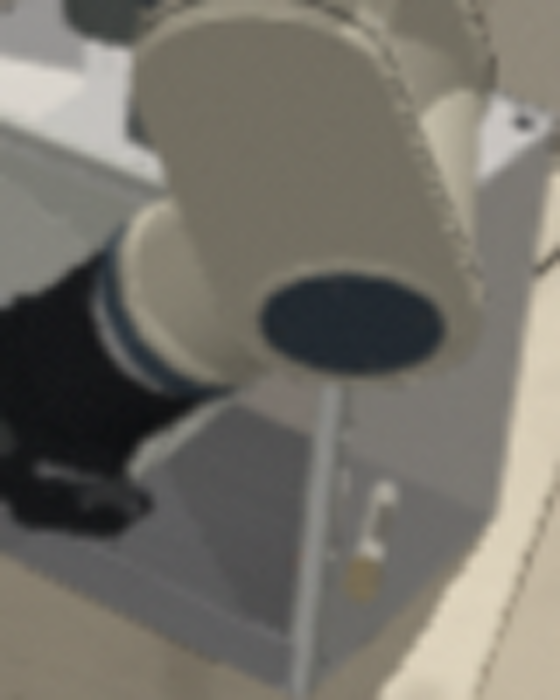

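View pics/w24.png

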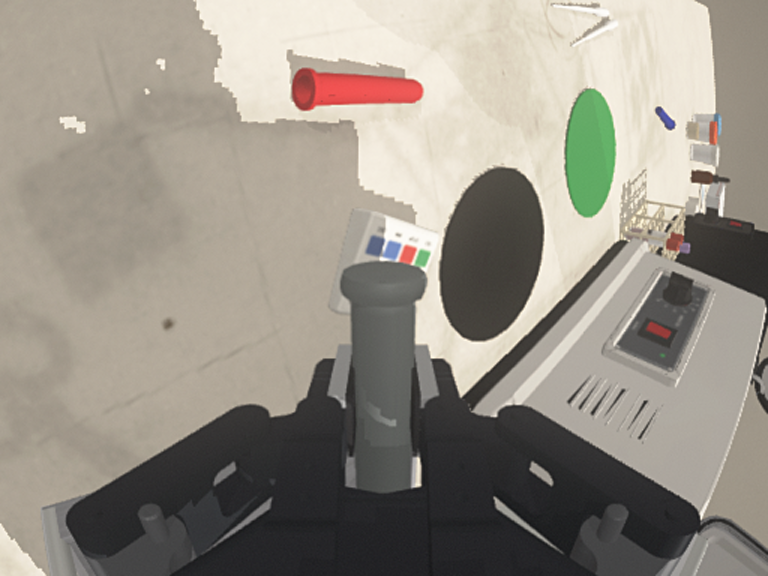

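```bash
python3 - <<'E'
from kin import *
g,y,t,pt,o=now_tub(); 
tubpath((g,np.degrees(y),t),[((454.5,123,125),-1.2,-75.2,25),((454,124,148),-1.2,-75.2,5)])
E
```

```text
0 0 -0.1 0 4.6 0 0; 0 0 -0.3 0 9.3 0 0; 0 0 -0.4 -0.1 13.9 0 0; 0 0 -0.5 -0.1 18.6 0 0; 0 0 -0.7 -0.2 23.2 0 0
0 0 -0.1 0 4.6 0 0; 0 0 -0.3 0 9.3 0 0; 0 0 -0.4 -0.1 13.9 0 0; 0 0 -0.6 -0.1 18.6 0 0; 0 0 -0.7 -0.2 23.2 0 0
0 0 -0.1 0 4.6 0 0; 0 0 -0.3 -0.1 9.3 0 0; 0 0 -0.4 -0.1 13.9 0 0; 0 0 -0.6 -0.2 18.6 0 0; 0 0 -0.7 -0.2 23.2 0 0
0 0 -0.2 0 4.6 0 0; 0 0 -0.3 -0.1 9.3 0 0; 0 0 -0.5 -0.1 13.9 0 0; 0 0 -0.6 -0.2 18.6 0 0; 0 0 -0.7 -0.2 23.2 0 0
0 0 -0.2 0 4.6 0 0; 0 0 -0.3 -0.1 9.3 0 0; 0 0 -0.5 -0.1 13.9 0 0; 0 0 -0.6 -0.1 18.6 0 0; 0 0 -0.8 -0.2 23.2 0 0
-- (454.5, 123, 125) -1.2 -75.2 q [ 0.69  0.91  1.74 -0.82  1.65 -0.37] speed frac 0.5
0 0 -0.4 -0.1 0 0 0.0; 0 0 -0.9 -0.3 0 0 0.0; 0 0 -1.3 -0.4 0 0 0.0; 0 0 -1.8 -0.5 0 0 0.0; 0 0.1 -2.2 -0.7 0 0 0.0
-- (454, 124, 148) -1.2 -75.2 q [ 0.69  0.87  1.75 -0.83  1.67 -0.39] speed frac 0.5
```

Request:
apply_moves(
  commands="0 0 -0.1 0 4.6 0 0; 0 0 -0.3 0 9.3 0 0; 0 0 -0.4 -0.1 13.9 0 0; 0 0 -0.5 -0.1 18.6 0 0; 0 0 -0.7 -0.2 23.2 0 0",
)

```text
clock: 39.5
position: [454.6, 127.2, 104.4]
tool_rot: [2.837, 0.0, 3.12]
ft_force: [-1.2, -0.1, -1.8]
width: 0.209
```

Request:
apply_moves(
  commands="0 0 -0.1 0 4.6 0 0; 0 0 -0.3 0 9.3 0 0; 0 0 -0.4 -0.1 13.9 0 0; 0 0 -0.6 -0.1 18.6 0 0; 0 0 -0.7 -0.2 23.2 0 0",
)

```text
clock: 40.0
position: [454.3, 119.8, 104.2]
tool_rot: [-3.04, 0.0, 3.12]
ft_force: [0.2, 0.5, -1.3]
width: 0.211
```

Request:
apply_moves(
  commands="0 0 -0.1 0 4.6 0 0; 0 0 -0.3 -0.1 9.3 0 0; 0 0 -0.4 -0.1 13.9 0 0; 0 0 -0.6 -0.2 18.6 0 0; 0 0 -0.7 -0.2 23.2 0 0",
)

```text
clock: 40.5
position: [454.3, 113.3, 106.9]
tool_rot: [-2.636, 0.0, 3.12]
ft_force: [-0.2, 0.1, -1.1]
width: 0.206
```

Request:
apply_moves(
  commands="0 0 -0.2 0 4.6 0 0; 0 0 -0.3 -0.1 9.3 0 0; 0 0 -0.5 -0.1 13.9 0 0; 0 0 -0.6 -0.2 18.6 0 0; 0 0 -0.7 -0.2 23.2 0 0",
)

```text
clock: 41.0
position: [454.2, 108.4, 111.8]
tool_rot: [-2.231, -0.0, 3.12]
ft_force: [0.8, -0.1, -1.3]
width: 0.204
```

Request:
apply_moves(
  commands="0 0 -0.2 0 4.6 0 0; 0 0 -0.3 -0.1 9.3 0 0; 0 0 -0.5 -0.1 13.9 0 0; 0 0 -0.6 -0.1 18.6 0 0; 0 0 -0.8 -0.2 23.2 0 0",
)

```text
clock: 41.5
position: [454.1, 105.0, 119.0]
tool_rot: [-1.826, -0.001, 3.12]
ft_force: [-0.5, -0.4, -1.7]
width: 0.204
```

```bash
python3 - <<'E'
from kin import *
for i in range(6): read_camera("scene")
g,y,t,pt,o=now_tub(); print(g.round(1),np.degrees(y),t,pt,o["qpos"].round(2),o["ft_force"],o["torque"])
s=read_camera("scene"); save("s25",s["image"],(150,120,350,290),4)
E
```

```text
[454.6 122.7 124.3] -1.2425947313225287 -75.09294476221906 -0.01304865129570908 [ 0.69  0.91  1.74 -0.82  1.65 -0.37] [-0.64940304 -0.1811462  -1.33947892] [0.69244476 0.21628306 0.00924723]
```

View pics/s25.png

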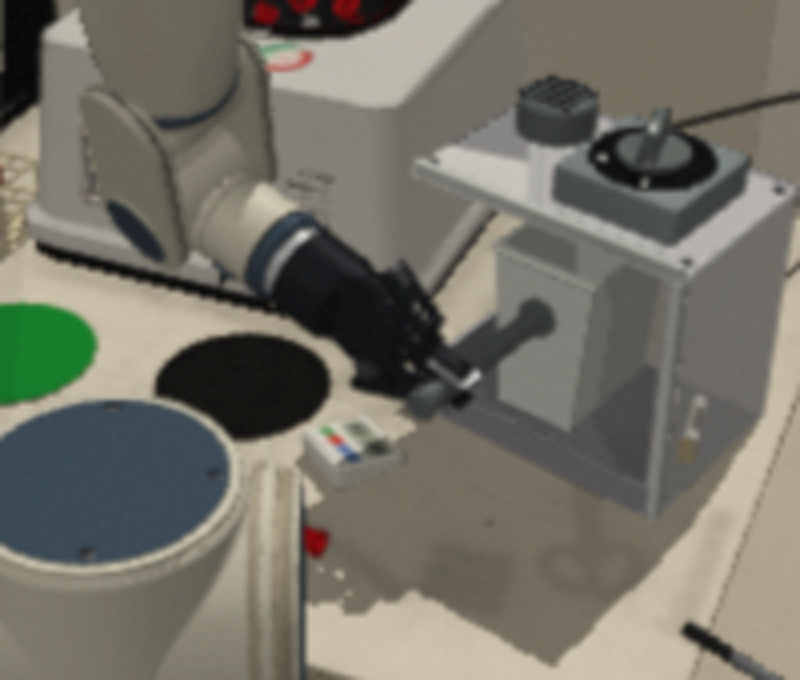

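Request:
apply_moves(
  commands="0 0 -0.4 -0.1 0 0 0; 0 0 -0.9 -0.3 0 0 0; 0 0 -1.3 -0.4 0 0 0; 0 0 -1.8 -0.5 0 0 0; 0 0.1 -2.3 -0.6 0 0 0",
)

```text
clock: 42.35
position: [453.2, 104.6, 143.6]
tool_rot: [-1.829, 0.0, 3.12]
ft_force: [-0.7, -0.5, -1.2]
width: 0.205
```

Request:
apply_moves(
  commands="0 1 0 0 0 0 0; 0 2.4 0 0 0 0 0; 0 3.8 0 0 0 0 0; 0 5.2 0 0 0 0 0; 0 6.5 0 0 0 0 0",
)

```text
clock: 42.85
position: [386.6, 106.0, 143.0]
tool_rot: [-1.828, -0.001, 3.121]
ft_force: [-0.1, 0.6, -1.0]
width: 0.203
```

Request:
apply_moves(
  commands="0 1.3 0 0 0 0 0; 0 2.6 0 0 0 0 0; 0 3.9 0 0 0 0 0; 0 5 0 0 0 0 0; 0 6 0 0 0 0 0",
)

```text
clock: 43.35
position: [327.3, 107.4, 143.1]
tool_rot: [-1.829, -0.0, 3.12]
ft_force: [-0.4, 0.2, -1.1]
width: 0.207
```

```bash
python3 - <<'E'
from kin import *
for i in range(6): read_camera("scene")
g,y,t,pt,o=now_tub(); print(g.round(1),np.degrees(y),t,pt,o["qpos"].round(2),o["ft_force"],o["torque"])
s=read_camera("scene"); save("s26",s["image"],(150,120,350,290),4)
tt=read_camera("top"); save("t26",tt["image"],(160,90,360,260),4)
tubpath((g,np.degrees(y),t),[((305,190,148),12,t,10),((328.8,260.7,148),36.4,t,10)])
E
```

```text
[328.9 125.5 147.8] -1.2253787392037823 -75.18502944408102 -0.016730974425718477 [ 0.85  0.82  1.94 -0.67  1.61 -0.24] [ 0.11249078 -0.58473007 -0.24995565] [0.6777988  0.2164601  0.08932805]
0 0.2 0.2 -0.6 0 -1.3 -0.3; 0 0.4 0.3 -1.2 0 -2.6 -0.7; 0 0.6 0.5 -1.9 0 -3.8 -1.0; 0 0.8 0.6 -2.5 0 -5.1 -1.4; 0 1.1 0.8 -3.1 0 -6.4 -1.7
0 0.1 0.2 -0.6 0 -1.3 -0.3; 0 0.3 0.3 -1.3 0 -2.6 -0.7; 0 0.4 0.5 -1.9 0 -3.8 -1.0; 0 0.5 0.7 -2.6 0 -5.1 -1.4; 0 0.7 0.8 -3.2 0 -6.4 -1.7
-- (305, 190, 148) 12 -75.18502944408102 q [ 1.05  0.81  1.94 -0.7   1.6  -0.25] speed frac 0.09
0 -0.5 0.2 -0.6 0 -2.4 -0.6; 0 -0.9 0.3 -1.2 0 -4.7 -1.2; 0 -1.4 0.5 -1.9 0 -7.1 -1.9; 0 -1.8 0.7 -2.5 0 -9.4 -2.5; 0 -2.3 0.8 -3.1 0 -11.8 -3.1
0 -0.6 0.1 -0.5 0 -2.4 -0.6; 0 -1.2 0.3 -1.1 0 -4.7 -1.2; 0 -1.8 0.4 -1.6 0 -7.1 -1.9; 0 -2.3 0.6 -2.1 0 -9.4 -2.5; 0 -2.9 0.7 -2.7 0 -11.8 -3.1
-- (328.8, 260.7, 148) 36.4 -75.18502944408102 q [ 1.21  0.81  1.97 -0.95  1.52 -0.3 ] speed frac 0.09
```

View pics/s26.png

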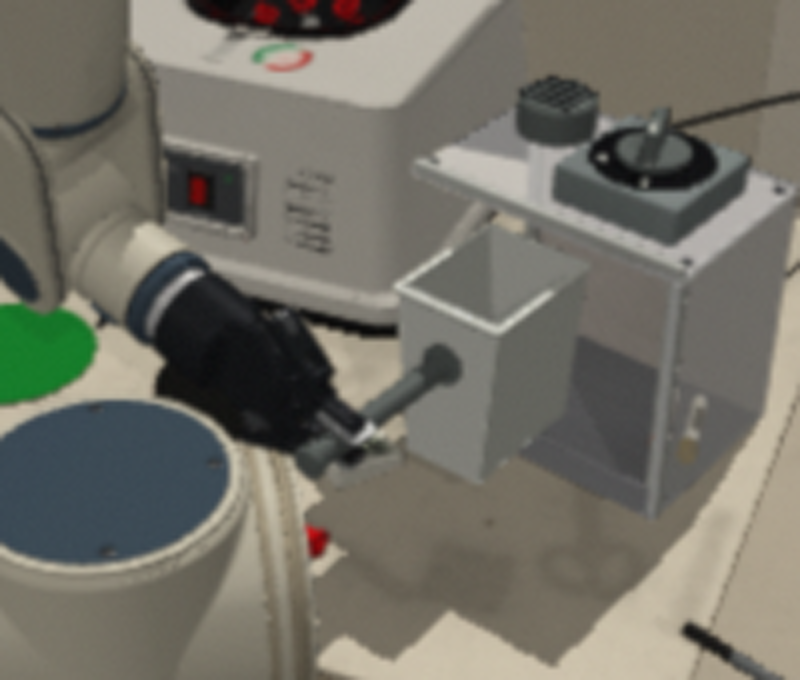

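View pics/t26.png

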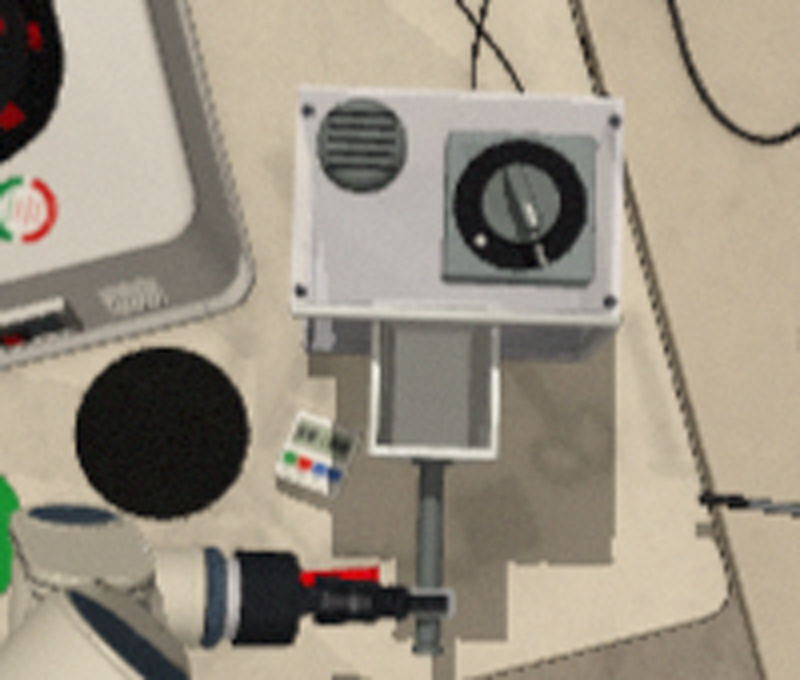

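Request:
apply_moves(
  commands="0 0.2 0.2 -0.6 0 -1.3 -0.3; 0 0.4 0.3 -1.2 0 -2.6 -0.7; 0 0.6 0.5 -1.9 0 -3.8 -1; 0 0.8 0.6 -2.5 0 -5.1 -1.4; 0 1.1 0.8 -3.1 0 -6.4 -1.7",
)

```text
clock: 44.25
position: [317.6, 140.3, 143.3]
tool_rot: [-1.829, -0.0, -3.045]
ft_force: [-0.7, 1.0, -1.7]
width: 0.204
```

Request:
apply_moves(
  commands="0 0.1 0.2 -0.6 0 -1.3 -0.3; 0 0.3 0.3 -1.3 0 -2.6 -0.7; 0 0.4 0.5 -1.9 0 -3.8 -1; 0 0.5 0.7 -2.6 0 -5.1 -1.4; 0 0.7 0.8 -3.2 0 -6.4 -1.7",
)

```text
clock: 44.75
position: [307.7, 172.4, 143.6]
tool_rot: [-1.829, -0.0, -2.93]
ft_force: [-0.7, 0.1, -1.0]
width: 0.207
```

```bash
python3 - <<'E'
from kin import *
for i in range(6): read_camera("scene")
g,y,t,pt,o=now_tub(); print(g.round(1),np.degrees(y),t)
tt=read_camera("top"); save("t27",tt["image"],(160,90,360,260),4)
im=tt["image"].astype(int); m=((im.max(2)<75)).astype(np.uint8); mm=np.zeros_like(m); mm[170:226,172:228]=m[170:226,172:228]
cs,_=cv2.findContours(mm,cv2.RETR_EXTERNAL,cv2.CHAIN_APPROX_NONE); k=max(cs,key=cv2.contourArea)
h=cv2.convexHull(k)
P=np.array([cast(tt,*p[0],3)[:2] for p in k]); s=least_squares(lambda v:np.hypot(P[:,0]-v[0],P[:,1]-v[1])-77,[470,358],loss="soft_l1",f_scale=1); print("mat",s.x,P.min(0),P.max(0))
tubpath((g,np.degrees(y),t),[((331.4,254.7,148),36.4,-75.2,10),((331.4,254.7,104),36.4,-75.2,10)])
E
```

```text
[304.  189.2 148.5] 12.000923727977732 -75.21444470428432
mat [472.22402906 359.07837875] [396.92317277 290.07385844] [546.98043123 433.34046082]
0 -0.5 0.2 -0.6 0 -2.4 -0.6; 0 -1 0.3 -1.1 0 -4.7 -1.2; 0 -1.4 0.5 -1.7 0 -7.1 -1.9; 0 -1.9 0.6 -2.3 0 -9.4 -2.5; 0 -2.4 0.8 -2.9 0 -11.8 -3.1
0 -0.6 0.1 -0.5 0 -2.4 -0.6; 0 -1.2 0.3 -0.9 0 -4.7 -1.2; 0 -1.8 0.4 -1.4 0 -7.1 -1.9; 0 -2.4 0.5 -1.9 0 -9.4 -2.5; 0 -3 0.7 -2.4 0 -11.8 -3.1
-- (331.4, 254.7, 148) 36.4 -75.2 q [ 1.2   0.81  1.98 -0.95  1.51 -0.3 ] speed frac 0.09
0 0 0.4 0.1 0 0 0.0; 0 0 0.9 0.2 0 0 0.0; 0 0 1.3 0.3 0 0 0.0; 0 0 1.7 0.4 0 0 0.0; 0 0 2.1 0.6 0 0 0.0
0 0 0.4 0.1 0 0 0.0; 0 0 0.9 0.2 0 0 0.0; 0 0 1.3 0.3 0 0 0.0; 0 0 1.7 0.4 0 0 0.0; 0 0 2.1 0.6 0 0 0.0
-- (331.4, 254.7, 104) 36.4 -75.2 q [ 1.2   0.9   1.96 -0.96  1.47 -0.24] speed frac 0.09
```

View pics/t27.png

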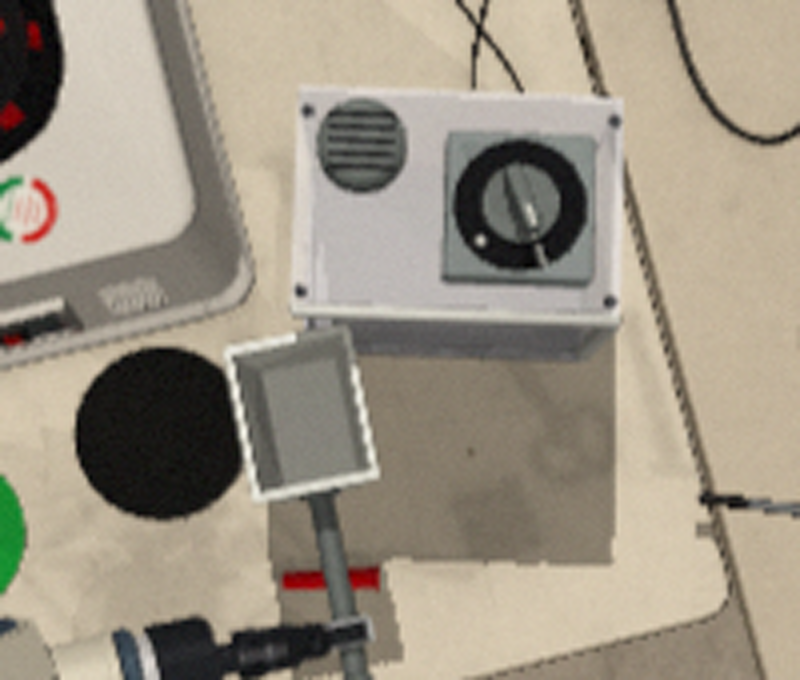

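Tub empty, bench in front clear of tubes, mat at about (472,359). Place it.

Request:
apply_moves(
  commands="0 -0.5 0.2 -0.6 0 -2.4 -0.6; 0 -1 0.3 -1.1 0 -4.7 -1.2; 0 -1.4 0.5 -1.7 0 -7.1 -1.9; 0 -1.9 0.6 -2.3 0 -9.4 -2.5; 0 -2.4 0.8 -2.9 0 -11.8 -3.1",
)

```text
clock: 45.6
position: [325.2, 207.0, 143.4]
tool_rot: [-1.829, -0.0, -2.715]
ft_force: [0.2, -0.2, -1.5]
width: 0.206
```

Request:
apply_moves(
  commands="0 -0.6 0.1 -0.5 0 -2.4 -0.6; 0 -1.2 0.3 -0.9 0 -4.7 -1.2; 0 -1.8 0.4 -1.4 0 -7.1 -1.9; 0 -2.4 0.5 -1.9 0 -9.4 -2.5; 0 -3 0.7 -2.4 0 -11.8 -3.1",
)

```text
clock: 46.1
position: [342.4, 241.9, 142.7]
tool_rot: [-1.829, 0.0, -2.502]
ft_force: [0.1, -0.2, 0.2]
width: 0.208
```

Request:
apply_moves(
  commands="0 0 0.4 0.1 0 0 0; 0 0 0.9 0.2 0 0 0; 0 0 1.3 0.3 0 0 0; 0 0 1.7 0.4 0 0 0; 0 0 2 0.5 0 0 0",
)

```text
clock: 46.6
position: [342.0, 241.3, 121.6]
tool_rot: [-1.829, -0.0, -2.506]
ft_force: [-0.6, 0.3, -1.4]
width: 0.209
```

```bash
python3 - <<'E'
from kin import *
for i in range(6): read_camera("scene")
g,y,t,pt,o=now_tub(); print(g.round(1),np.degrees(y),t,pt); c=g[:2]+175*np.array([np.cos(y),np.sin(y)]); print("tub pred",c)
tt=read_camera("top"); save("t28",tt["image"],(160,120,260,220),6)
tubpath((g,np.degrees(y),t),[((331.2,254.8,103.2),36.4,-75.2,10)])
E
```

```text
[331.2 256.  127. ] 36.41795030833384 -75.20178060608677 -0.008182532224414174
tub pred [472.04673997 359.90779843]
0 0 0.2 0.1 0 0 0.0; 0 0 0.5 0.1 0 0 0.0; 0 0 0.7 0.2 0 0 0.0; 0 0 0.9 0.3 0 0 0.0; 0 0 1.1 0.4 0 0 0.0
0 0 0.2 0.1 0 0 0.0; 0 0 0.5 0.1 0 0 0.0; 0 0 0.7 0.2 0 0 0.0; 0 0 0.9 0.3 0 0 0.0; 0 0 1.1 0.4 0 0 0.0
-- (331.2, 254.8, 103.2) 36.4 -75.2 q [ 1.2   0.9   1.96 -0.96  1.47 -0.24] speed frac 0.02
```

View pics/t28.png

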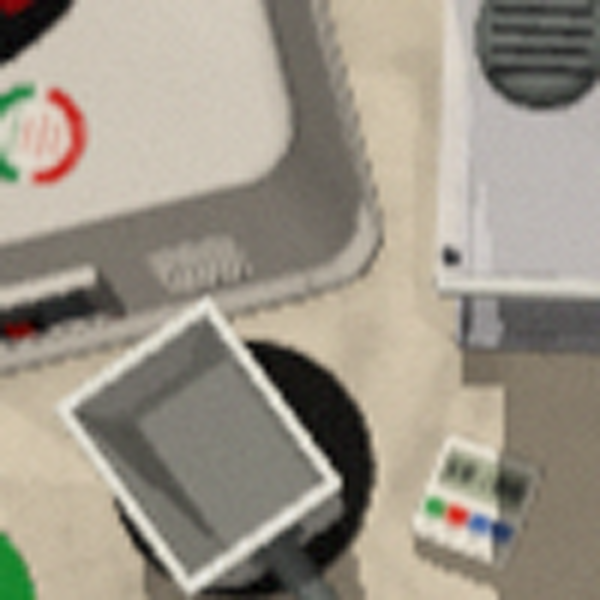

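Request:
apply_moves(
  commands="0 0 0.4 0.1 0 0 0; 0 0 0.8 0.2 0 0 0; 0 0 1.2 0.3 0 0 0; 0 0 1.6 0.4 0 0 0; 0 0 1.9 0.5 0 0 0",
)

```text
clock: 47.45
position: [341.9, 241.4, 102.0]
tool_rot: [-1.829, -0.0, -2.506]
ft_force: [-0.0, 0.8, -1.4]
width: 0.203
```

Request:
apply_moves(
  commands="0 0 0.1 0 0 0 0; 0 0 0.2 0 0 0 0; 0 0 0.3 0.1 0 0 0; 0 0 0.4 0.1 0 0 0; 0 0 0.4 0.1 0 0 0",
)

```text
clock: 47.95
position: [341.9, 241.5, 98.5]
tool_rot: [-1.829, 0.0, -2.506]
ft_force: [0.5, -0.2, 1.0]
width: 0.208
```

```bash
python3 - <<'E'
from kin import *
for i in range(4): read_camera("scene")
g,y,t,pt,o=now_tub(); print(g.round(1),np.degrees(y),t,pt,o["ft_force"],o["torque"])
E
```

```text
[331.1 256.  103.3] 36.41913427569953 -75.21437167672758 -0.010940977473065121 [0.4586895  0.46893675 0.39174739] [ 0.2891508   0.2148825  -0.04811912]
```

Request:
apply_moves(
  commands="25 0 0 0 0 0 0; 35 0 0 0 0 0 0; 50 0 0 0 0 0 0; 65 0 0 0 0 0 0; 65 0 0 0 0 0 0",
)

```text
clock: 48.65
position: [341.9, 241.5, 98.3]
tool_rot: [-1.829, -0.0, -2.506]
ft_force: [-0.5, 0.3, -0.2]
width: 0.649
```

Request:
apply_moves(
  commands="65 0 0 -1.5 0 0 0; 65 0 0 -3.5 0 0 0; 65 0 0 -5.5 0 0 0; 65 0 0 -7.5 0 0 0; 65 0 0 -9 0 0 0",
)

```text
clock: 49.15
position: [289.1, 313.5, 121.8]
tool_rot: [-1.83, 0.001, -2.505]
ft_force: [1.1, -0.1, 0.4]
width: 0.654
```

```bash
python3 - <<'E'
from kin import *
for i in range(6): read_camera("scene")
tt=read_camera("top"); save("t29",tt["image"],(160,150,260,250),6)
s=read_camera("scene"); save("s29",s["image"],(150,120,350,290),4)
K=[cast(tt,160+x/6-.4,150+y/6-.4,153) for x,y in [(209,128),(66,233),(195,410),(338,303)]]
o=get_obs(); print(o["position"].round(1))
# go up & over: final pose above dial
plan([300,330,330],down(-2.5),60,vmax=40,wmax=8.2)
E
```

```text
[290.4 310.7 121.2]
60 -0.19 -1.99 -0.63 -7.5 0 -0; 60 -0.38 -3.99 -1.25 -15 -0.1 -0.1; 60 -0.57 -5.98 -1.88 -22.6 -0.1 -0.1; 60 -0.76 -7.98 -2.51 -30.1 -0.1 -0.1; 60 -0.95 -9.97 -3.14 -37.6 -0.1 -0.1
60 -0.19 -1.2 -1.71 -7.5 0 -0; 60 -0.38 -2.39 -3.43 -15 -0.1 -0.1; 60 -0.57 -3.59 -5.14 -22.6 -0.1 -0.1; 60 -0.75 -4.79 -6.85 -30.1 -0.1 -0.1; 60 -0.94 -5.99 -8.57 -37.6 -0.1 -0.1
n 10 from [290.4 310.7 121.2] clock 49.5 f [-0.4  0.4  0.6] w 0.65
```

View pics/t29.png

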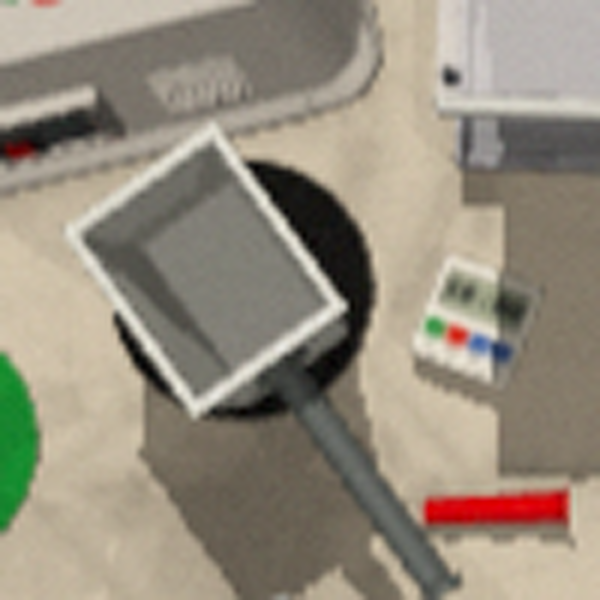

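View pics/s29.png

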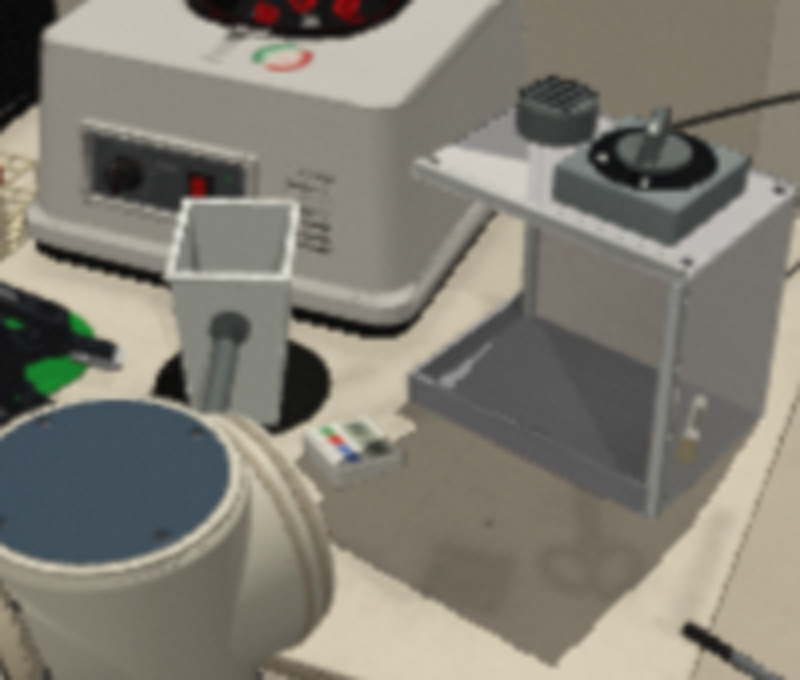

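```bash
python3 - <<'E'
from kin import *
tt=read_camera("top")
K=[cast(tt,160+x/6-.4,150+y/6-.4,153) for x,y in [(213,124),(66,231),(197,415),(346,307)]]
print((sum(K)/4).round(1))
# mat extents right edge & bottom
E
```

```text
[472.4 358.  153. ]
```

Request:
apply_moves(
  commands="65 -0.2 -2 -0.6 -7.5 0 0; 65 -0.4 -4 -1.2 -15 0 0; 65 -0.6 -6 -1.9 -22.5 0 0; 65 -0.8 -8 -2.5 -30 0 0; 65 -0.9 -10 -3.1 -37.5 0 0",
)

```text
clock: 50.1
position: [294.9, 320.4, 226.9]
tool_rot: [-2.489, 0.001, -2.505]
ft_force: [0.2, 0.1, -0.6]
width: 0.646
```

Request:
apply_moves(
  commands="65 -0.2 -1.2 -1.7 -7.5 0 0; 65 -0.4 -2.4 -3.4 -15 0 0; 65 -0.6 -3.6 -5.1 -22.5 0 0; 65 -0.8 -4.8 -6.8 -30 0 0; 65 -0.9 -6 -8.6 -37.5 0 0",
)

```text
clock: 50.6
position: [299.1, 329.6, 332.1]
tool_rot: [3.14, 0.002, -2.506]
ft_force: [-0.2, -0.0, -0.3]
width: 0.65
```

```bash
python3 - <<'E'
from kin import *
for i in range(6): read_camera("scene")
o=get_obs(); print(o["position"].round(1),o["tool_rot"].round(3),o["qpos"].round(2))
c=wristcam(); save("w30",c["image"],None,1.5)
s=plan([400,200,390],down(-2.9),60,vmax=45,wmax=8.2)
s=plan([627.3,60,400],down(-2.77),60,vmax=45,wmax=8.2,start=s)
E
```

```text
[298.3 329.3 329.2] [-3.136e+00 -3.000e-03 -2.506e+00] [ 0.81  0.04  1.9  -0.01  1.21 -1.39]
60 -0.09 -3.3 -1.2 -0.1 0 4.5; 60 -0.19 -6.6 -2.4 -0.1 0 9.1; 60 -0.28 -9.91 -3.6 -0.2 -0.1 13.6; 60 -0.38 -13.21 -4.8 -0.3 -0.1 18.1; 60 -0.47 -16.51 -6 -0.3 -0.1 22.6
n 5 from [298.1 329.6 329.1] clock 51.0 f [-0.1 -0.6 -1. ] w 0.65
60 -1.87 -1.9 -0.1 0 0 -0.7; 60 -3.74 -3.81 -0.2 0 0 -1.5; 60 -5.62 -5.71 -0.3 0 0 -2.2; 60 -7.49 -7.61 -0.4 0 0 -3; 60 -9.36 -9.52 -0.5 0 0 -3.7
60 -1.74 -2.02 -0.1 0 0 -0.7; 60 -3.49 -4.04 -0.2 0 0 -1.5; 60 -5.23 -6.06 -0.3 0 0 -2.2; 60 -6.98 -8.08 -0.4 0 0 -3; 60 -8.72 -10.1 -0.5 0 0 -3.7
n 10 from [400. 200. 390.] clock 51.0 f [-0.1 -0.6 -1. ] w 0.65
```

View pics/w30.png

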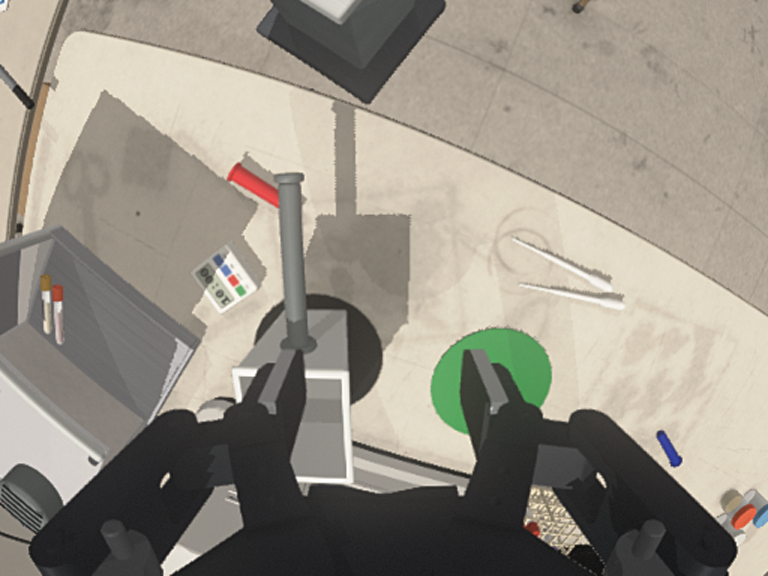

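Request:
apply_moves(
  commands="60 -0.1 -3.3 -1.2 0 0 4.5; 60 -0.2 -6.6 -2.4 0 0 9; 60 -0.3 -9.9 -3.6 0 0 13.5; 60 -0.4 -13.2 -4.8 0 0 18; 60 -0.5 -16.5 -6 0 0 22.5",
)

```text
clock: 51.45
position: [400.8, 199.9, 390.3]
tool_rot: [-3.137, -0.001, -2.9]
ft_force: [-0.3, 0.7, -0.6]
width: 0.598
```

Request:
apply_moves(
  commands="60 -1.9 -1.9 -0.1 0 0 -0.7; 60 -3.7 -3.8 -0.2 0 0 -1.5; 60 -5.6 -5.7 -0.3 0 0 -2.2; 60 -7.5 -7.6 -0.4 0 0 -3; 60 -9.4 -9.5 -0.5 0 0 -3.7",
)

```text
clock: 51.95
position: [515.3, 131.0, 395.0]
tool_rot: [-3.138, -0.002, -2.832]
ft_force: [0.4, 0.4, -0.7]
width: 0.602
```

Request:
apply_moves(
  commands="60 -1.7 -2 -0.1 0 0 -0.7; 60 -3.5 -4 -0.2 0 0 -1.5; 60 -5.2 -6 -0.3 0 0 -2.2; 60 -7 -8.1 -0.4 0 0 -3; 60 -8.7 -10.1 -0.5 0 0 -3.7",
)

```text
clock: 52.45
position: [629.0, 61.5, 399.9]
tool_rot: [-3.138, -0.003, -2.767]
ft_force: [0.1, -0.2, 0.8]
width: 0.603
```

```bash
python3 - <<'E'
from kin import *
for i in range(8): read_camera("scene")
o=get_obs(); print(o["position"].round(1),o["tool_rot"].round(3),o["qpos"].round(2))
c=wristcam(); save("w31",c["image"],None,1.5)
s=plan([627.3,60,300],down(-2.77),60,vmax=30,wmax=8.2)
E
```

```text
[627.7  61.8 401.9] [-3.138  0.    -2.768] [ 0.08  0.29  1.43 -0.    1.42 -1.86]
60 0.02 -0.02 2.04 0 0 0; 60 0.04 -0.04 4.08 -0.1 0 0; 60 0.07 -0.06 6.12 -0.1 0 0.1; 60 0.09 -0.07 8.16 -0.2 0 0.1; 60 0.11 -0.09 10.2 -0.2 0 0.1
n 5 from [627.8  61.6 402. ] clock 52.9 f [ 0.1  0.7 -0.2] w 0.602
```

View pics/w31.png

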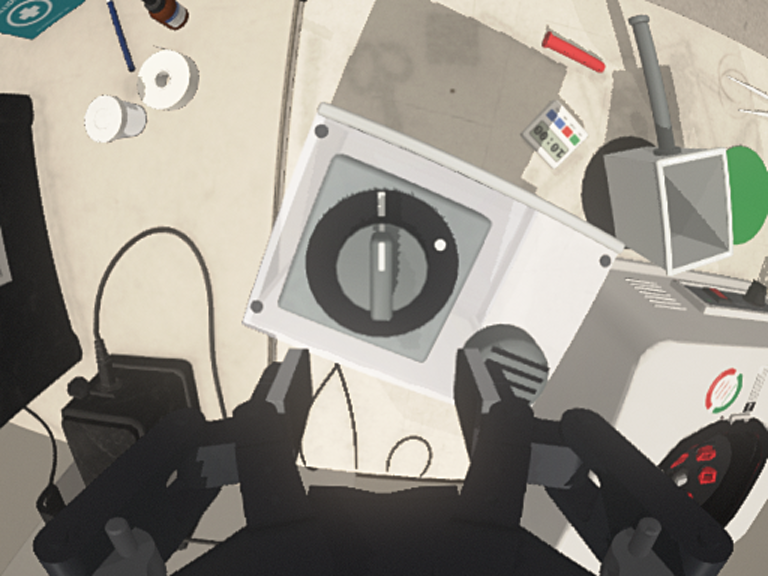

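Request:
apply_moves(
  commands="60 0 0 2.5 -0.2 0 0; 60 0.1 -0.1 5 -0.2 0 0; 60 0.1 -0.1 8 -0.2 0 0; 60 0.1 -0.1 10.5 -0.2 0 0; 60 0.1 -0.1 11.8 -0.2 0 0",
)

```text
clock: 53.4
position: [626.7, 59.4, 282.0]
tool_rot: [3.141, -0.002, -2.769]
ft_force: [-0.3, 0.6, -0.1]
width: 0.6
```

Request:
apply_moves(
  commands="50 0 0 0 0 0 0; 30 0 0 0 0 0 0; 0 0 0 0 0 0 0; 0 0 0 0 0 0 0; 0 0 0 0 0 0 0",
  newtons=40,
)

```text
clock: 53.9
position: [628.6, 60.5, 286.2]
tool_rot: [3.14, 0.004, -2.769]
ft_force: [-2.1, 4.8, 3.3]
width: 0.137
```

Request:
apply_moves(
  commands="0 0 0 0 0 0 0; 0 0 0 0 0 0 4; 0 0 0 0 0 0 8; 0 0 0 0 0 0 13; 0 0 0 0 0 0 18",
)

```text
clock: 54.4
position: [628.6, 60.0, 286.1]
tool_rot: [3.14, 0.003, -3.087]
ft_force: [-2.5, 3.2, 3.3]
width: 0.134
```

Request:
apply_moves(
  commands="0 0 0 0 0 0 5; 0 0 0 0 0 0 10; 0 0 0 0 0 0 15; 0 0 0 0 0 0 20; 0 0 0 0 0 0 25",
)

```text
clock: 54.9
position: [628.5, 59.3, 286.1]
tool_rot: [3.14, 0.002, 2.76]
ft_force: [-2.6, 0.6, 3.5]
width: 0.14
```

Request:
apply_moves(
  commands="0 0 0 0 0 0 5; 0 0 0 0 0 0 10; 0 0 0 0 0 0 15; 0 0 0 0 0 0 20; 0 0 0 0 0 0 25.7",
)

```text
clock: 55.4
position: [628.0, 58.8, 286.1]
tool_rot: [3.141, 0.001, 2.311]
ft_force: [-3.6, -0.7, 5.3]
width: 0.141
```

```bash
python3 - <<'E'
from kin import *
for i in range(6): read_camera("scene")
o=get_obs(); print(o["position"].round(1),o["tool_rot"].round(3),o["ft_force"].round(1),o["width"])
c=wristcam(); save("w32",c["image"],(100,80,400,300),2.5)
E
```

```text
[628.   58.8 286.1] [3.140e+00 1.000e-03 2.316e+00] [-5.2 -1.7  5.7] 0.1357857469292778
```

View pics/w32.png

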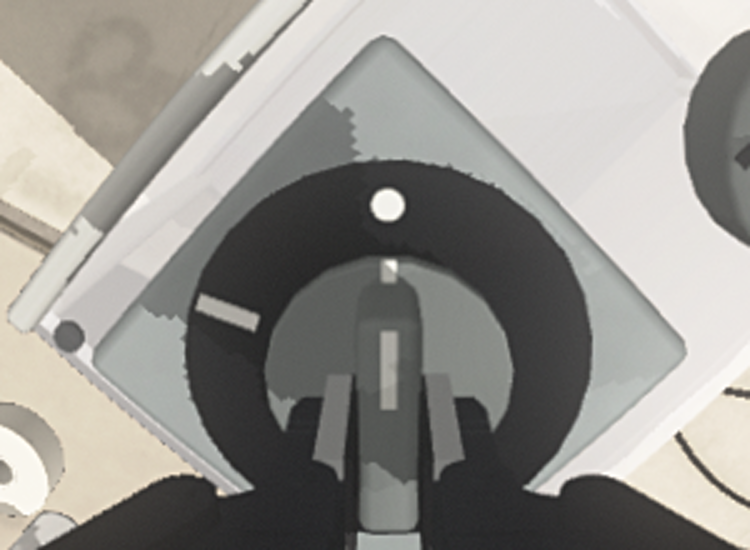

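Request:
apply_moves(
  commands="50 0 0 0 0 0 0; 50 0 0 0 0 0 0; 50 0 0 0 0 0 0; 50 0 0 -3 0 0 0; 50 0 0 -6 0 0 0",
)

```text
clock: 56.25
position: [627.6, 59.2, 343.8]
tool_rot: [-3.141, -0.001, 2.315]
ft_force: [-0.2, -0.5, 0.3]
width: 0.497
```

Request:
apply_moves(
  commands="60 0 0 -3 0 0 0; 60 0 0 -6 0 0 0; 60 0 0 -8 0 0 0; 60 0 0 -9 0 0 0; 60 0 0 -9 0 0 0",
)

```text
clock: 56.75
position: [628.5, 59.2, 435.4]
tool_rot: [3.139, 0.002, 2.315]
ft_force: [0.0, 0.3, -0.4]
width: 0.602
```

```bash
python3 - <<'E'
from kin import *
for i in range(6): read_camera("scene")
c=wristcam(); save("w33",c["image"],None,1.5)
s=read_camera("scene"); save("s33",s["image"],(150,120,350,290),4)
t=read_camera("top"); save("t33",t["image"],(160,90,360,260),4)
print(get_obs()["position"],get_obs()["ft_force"])
E
```

```text
[627.87148269  59.13477456 433.46356447] [-0.41162546 -0.25009011  0.63723528]
```

View pics/w33.png

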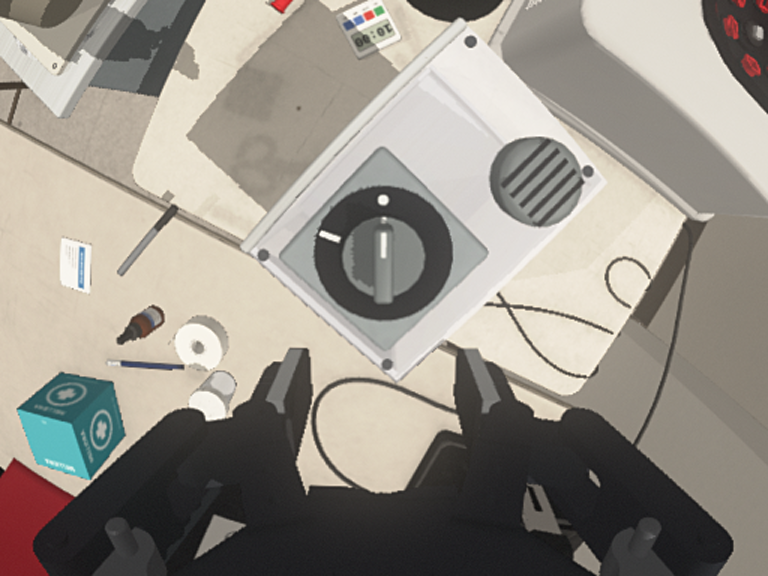

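View pics/s33.png

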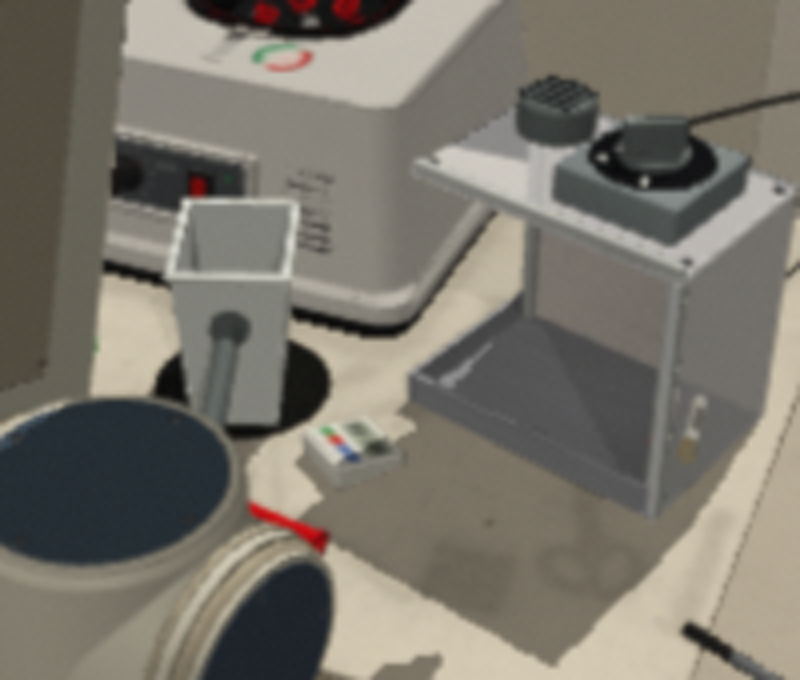

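The dial pointer stands at the dot. Both tubes are on the tray, the tub is on its mat, and the gripper is clear of everything.

```bash
python3 -c "
from workcell import *
print(job_done())"
```

```text
the job is handed in; nothing more can be done
None
```

The job is done and handed in at about 57 s on the robot's clock. No verdict is reported.

**What I did**
- I turned the dial to the bar mark and left it there while I worked.
- Two tubes were present, orange and gold; I saw no blue or green one. Both went into the tub.
- I brought the tub by its handle in under the roof from the front and tipped it about 116° towards the right wall. Force readings stayed under about 2 N on every axis, with no sign of a knock.
- I stood the empty tub upright on the black mat and turned the dial back to the dot mark.

**Last checks**
- **Tubes:** a wrist picture taken after I let go of the tub shows both lying on the tray by the right wall. The tub was seen empty, and the bench in front of the hood is clear.
- **Tub:** in the top view its rim centre is at (472.4, 358.0) and the mat centre at (472.2, 359.1), about 1 mm apart.
- **Dial:** the pointer is on the dot to within about 1° in the wrist pictures, both before and after I let go.
- **Other things on the bench:** the sleeve, timer, marker and bottle look unmoved. I judged this by eye and did not measure it.

None of these checks failed. An early mat fit with the tub in the way was about 10 mm off, so I did not use it. A later fit gave a radius about 5 mm short of the stated 78 mm, because the colour mask trimmed the edge. The centre stayed within about 1 mm across the last three fits.

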